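# Load board carriers into the push-to-open drying box

### The arm

A 7-joint arm with a two-finger parallel gripper is mounted at the origin on the work surface. World frame = base frame: x ahead of the robot, y to its left, z up, the work surface at z = 0. Lengths are in m, angles in rad, forces in N, time in s.
With the tool pointing down it reaches from about 0.4 to 0.85 m from the base axis. Payload 10.4 kg.
Tool frame: the origin (TCP) lies between the finger pads; the fingertips stand manip.finger_overhang ahead of it and the grasp point (between the pads) lies 11 mm behind it (manip.finger_overhang is the distance from the TCP to the fingertips, in m); x points along the fingers, z is the direction in which the jaws open and shut, and the axes are right-handed (so a half turn about x gives the same grasp; the last joint's range is limited). The gripper opens to 85 mm and grips with 20 to 120 N. Pads are 22 mm wide; open, the fingers measure 114 mm over their backs; the gripper's body (76 mm by 85 mm) begins 54 mm behind the grasp point. The pads swing forward as they close: fully open they stand 13 mm farther back than shut.
Start: joints at [1.262, 0.332, -0.065, 1.46, 0.022, 1.35, -0.088], TCP at [0.176, -0.6, 0.239] pointing down, gripper open.
Joint ranges: [-2.6, 2.6], [-0.5, 2.12], [-1.47, 1.34], [0.16, 2.42], [-1.27, 4.41], [0.06, 2.06], [-2.6, 2.6]. Speed limits (rad/s): [2.22, 2.22, 2.79, 2.79, 3.14, 3.14, 3.14].

### API

Orientations are given as a unit quaternion [x, y, z, w].
In Python, from workcell import get_obs, camera, workorder, manip gives the robot as it stands. The module is installed in compiled form; this text tells all that it offers.
- The arm moves only by the tool play_rows, never from a script. Its argument "increments" is text: rows parted by semicolons, each of 4 numbers parted by spaces: the shift along the tool's x, y, z in m, then the turn about the tool's x in rad. A call has 1 to 20 rows; each row shifts and turns the pose as measured when the row begins, along the tool's axes as they then stand; what a row does not reach is not made up. A row lasts 1/10 s, in which the tool goes at most 50 mm and 8.59 degrees, less where a joint would pass 70% of its speed; a pose out of reach is approached as far as the arm can. A call is refused whole if a number of a shift passes 0.05 or a number of a turn 0.15, either way. A call with a gripper value outside its range is refused whole. "hand" is the gripper command: -1 is fully open, 1 is shut, values between are in proportion, set as the call begins (left out, the last holds). The fingers move at their own pace and stop on an object; "squeeze" is the grip in N (left out, the last holds). Time passes only in rows, so rows that do not move let the fingers close. It gives the time, the measured TCP pose, the force and the opening at its end, in the units of the state.
- get_obs(): the state, without advancing time (a new reading comes with each control period).
- camera(name): name is "side" or "top" or "wrist"; returns a dict with "img" (384x512x3 uint8, blue, green, red), "fov_y" (degrees; the focal length in pixels is half the picture's height over the tangent of half this angle, whatever the lens; pixels are square), "cx", "cy" (the principal point, pixels), "distortion" ([k1, k2, p1, p2, k3] as OpenCV has them; the pictures are not rectified), "R" (3x3) and "t" (3): a world point X has camera coordinates R X + t; the wrist camera has in their place "tool_from_camera" (4x4, takes a point from camera to tool coordinates, whose origin is the TCP and whose axes are the tool frame's). Camera axes: x right, y down, z forward; pixel columns grow to the right and rows downward; lengths in m; the calibration is good to about 2 mm. A picture is of the moment at which its call begins: read the wrist's pose just before it. There is no depth.
- workorder.hand_in(): hands the job in, once; it reports no verdict.
The state is a dict: "clock": time; "joint_pos": joint angles; "joint_velocities": joint speeds; "tau": joint torques, N m; "position": TCP position; "ee_rot": TCP orientation; "ft_force": force on the tool from outside, world axes, zero at the start; "torque": the same for the moment, N m; "grip_width": opening from 0.0 (shut) to 1.0 (fully open).
Only numpy, scipy, OpenCV 4.12 (cv2) and the standard library are available. Lean on these libraries where they do the work, as an engineer would, in place of code of your own. Each camera call takes 0.05 s, during which the arm holds its last target.

### The job

Move the heat sink off the drying box's hatch and set it flat in the middle of the rubber mat, then press the hatch until its catch pops it ajar and swing it fully open by its bar. Hook every board carrier on the bench onto the bare end of the rail inside the box and slide it along until it hangs wholly under the keeper strip. Leave the hatch open and the other things on the bench where they are; at the end the heat sink must still lie in the middle of the mat.

Things in the scene. Friction and masses are not known exactly. Their poses are not given: they have to be found in the camera images.
- hatch (a joint): Hatch angle in rad: 0 closed and caught, grows as the free edge rises, stop at 2.0 (fully open, leaning back). Pressing the pad 8 to 10 mm down (about 7 N; -0.055 rad, hard stop -0.065) frees the catch; as the push is withdrawn a spring lifts it to about 0.28 (ajar). It does not catch again. From about 1.2 on it falls open slowly by itself; let go below that it sinks back to ajar.
- dryer: Grey drying box fixed on the bench, open at the top under its hatch. Origin on its underside: outer walls at x -75 to +85 mm, y +-144 mm, 125 mm high, 7 mm thick. x points from the handle side to the hinge side, away from the robot (yaw within 0.12 rad). A black latch housing, 26 by 52 by 91 mm, with a thin plunger up to 170 mm high is inside at x -55, y +105 mm.
- hatch_hinge (a point): Middle of the hinge axis (along the box's y), at x 85 mm, height 125 mm on the box. The hatch is an upturned aluminium tray hinged here: 174 mm from hinge to front face, 304 mm wide, 62 mm deep; closed, its flat top is 187 mm above the bench. Opening moves it lightly damped (0.45 Nm per rad/s).
- hatch_press (a point): Black round press pad, 36 mm wide, on the hatch's flat top, 150 mm from the hinge axis and 24 mm behind the front face; point at the top surface. Turns with the hatch.
- hatch_bar (a point): Centre of the hatch's dark handle bar: round, 10 mm thick, 100 mm long along y, its ends joined to the hatch's front face, 39 mm in front of that face; 213 mm from the hinge and 10 mm above it when closed. Can be pinched from above with one finger on each side.
- rail_mark (a point): The mark: point on the rail's axis where the keeper strip begins; axes as the box's. The rail is a 12 mm bar along y, 105 mm above the bench, from y -90 (bare right end, where hooks go on) to +186 mm of this point. The keeper strip lies over it from y 0 to +186, x -1 to +19, z +17 to +21 mm: hanging hooks slide under it but cannot go on or off there.
- mat: Flat black rubber mat, 140 mm (x) by 160 mm (y), 4 mm thick, fixed on the bench; origin under its centre.
- heatsink_center (a point): Centre of the finned grey heat sink, a block 60 mm (x) by 100 mm (y) by 40 mm (z), about 0.3 kg, lying on the closed hatch at the start.
- carrier1_tab (a point): Board carrier 1 (3 or all 4 alike are present), 0.22 kg, free-standing: centre of its upright aluminium grip tab, 8 mm thick (x), 30 mm wide (y), free from 37 mm below (hook arm on the +x side) to 18 mm above this point. 134 mm above the underside of its dark foot, which reaches x -7 to +43, y +-21 mm of this point, 10 mm thick; the green board stands under the tab.
- carrier1_hook (a point): Middle of carrier 1's hook, on the rail's axis when hung; 12 mm in front (+x) of the tab's middle, 85 mm above the foot's underside; axes as the tab's. Hook 30 mm wide (y): arm 6 to 12 mm above this point, tab face at x -8, lip at x +8 to +14 reaching 6 mm below it; open below. The rail enters from +x beneath the lifted lip, then the hook is lowered. Hung, the foot is 20 mm above the bench.
- carrier2_tab (a point): Board carrier 2 (3 or all 4 alike are present), 0.22 kg, free-standing: centre of its upright aluminium grip tab, 8 mm thick (x), 30 mm wide (y), free from 37 mm below (hook arm on the +x side) to 18 mm above this point. 134 mm above the underside of its dark foot, which reaches x -7 to +43, y +-21 mm of this point, 10 mm thick; the green board stands under the tab.
- carrier2_hook (a point): Middle of carrier 2's hook, on the rail's axis when hung; 12 mm in front (+x) of the tab's middle, 85 mm above the foot's underside; axes as the tab's. Hook 30 mm wide (y): arm 6 to 12 mm above this point, tab face at x -8, lip at x +8 to +14 reaching 6 mm below it; open below. The rail enters from +x beneath the lifted lip, then the hook is lowered. Hung, the foot is 20 mm above the bench.
- carrier3_tab (a point): Board carrier 3 (3 or all 4 alike are present), 0.22 kg, free-standing: centre of its upright aluminium grip tab, 8 mm thick (x), 30 mm wide (y), free from 37 mm below (hook arm on the +x side) to 18 mm above this point. 134 mm above the underside of its dark foot, which reaches x -7 to +43, y +-21 mm of this point, 10 mm thick; the green board stands under the tab.
- carrier3_hook (a point): Middle of carrier 3's hook, on the rail's axis when hung; 12 mm in front (+x) of the tab's middle, 85 mm above the foot's underside; axes as the tab's. Hook 30 mm wide (y): arm 6 to 12 mm above this point, tab face at x -8, lip at x +8 to +14 reaching 6 mm below it; open below. The rail enters from +x beneath the lifted lip, then the hook is lowered. Hung, the foot is 20 mm above the bench.
- carrier4_tab (a point): Board carrier 4 (3 or all 4 alike are present), 0.22 kg, free-standing: centre of its upright aluminium grip tab, 8 mm thick (x), 30 mm wide (y), free from 37 mm below (hook arm on the +x side) to 18 mm above this point. 134 mm above the underside of its dark foot, which reaches x -7 to +43, y +-21 mm of this point, 10 mm thick; the green board stands under the tab.
- carrier4_hook (a point): Middle of carrier 4's hook, on the rail's axis when hung; 12 mm in front (+x) of the tab's middle, 85 mm above the foot's underside; axes as the tab's. Hook 30 mm wide (y): arm 6 to 12 mm above this point, tab face at x -8, lip at x +8 to +14 reaching 6 mm below it; open below. The rail enters from +x beneath the lifted lip, then the hook is lowered. Hung, the foot is 20 mm above the bench.
- screwdriver: Screwdriver, 160 mm, lying among the carriers; a bystander; origin at its underside.
- flux_bottle: White bottle, 48 mm wide, 120 mm high; a bystander; origin at its underside.
- solder_reel: Grey reel, 60 mm wide, 50 mm high; a bystander; origin at its underside.
- wrench: Wrench, 160 mm, lying in front of the box; a bystander; origin at its underside.
- mug: White mug, 80 mm wide, 90 mm high; a bystander; origin at its underside.
- bracket: Black steel bracket with a hole and an upturned end, 110 mm long, 36 mm high; a bystander; origin at its underside.
Not all that is in view belongs to the job. Leave any blue or yellow look-alike of the part that bears carrier3_tab alone.

How it is judged:
On the way, in this order (a step that is already met when the one before it is completed fails the run):
1. the heat sink lies flat in the middle of the mat while the hatch is still closed (horizontal distance between heatsink_center and mat below 0.04 m and height (world z) of heatsink_center below 0.03 m and angle between heatsink_center's own z axis and vertical below 0.1 rad and value of joint hatch below 0.05 rad), for 0.2 s.
2. the hatch has popped ajar (value of joint hatch above 0.15 rad), for 0.2 s.
3. the hatch is swung open (value of joint hatch above 1.4 rad), for 0.2 s.
At the end, for the whole second after the job is handed in: Heat sink flat on the mat, its centre within 40 mm of the mat's centre; hatch open beyond 1.4 rad; every carrier present hangs on the rail, upright within 0.25 rad, its hook's middle within 9 mm of the rail's axis and at least 15 mm past the beginning of the keeper strip (horizontal distance between heatsink_center and mat below 0.04 m and height (world z) of heatsink_center below 0.03 m and angle between heatsink_center's own z axis and vertical below 0.1 rad and value of joint hatch above 1.4 rad and x of carrier1_hook in the frame of rail_mark between -0.009 and 0.009 m and z of carrier1_hook in the frame of rail_mark between -0.006 and 0.007 m and y of carrier1_hook in the frame of rail_mark between 0.015 and 0.186 m and angle between each of carrier1_hook, carrier2_hook, carrier3_hook, carrier4_hook's own z axis and vertical below 0.25 rad and distance of each of carrier1_hook, carrier2_hook, carrier3_hook, carrier4_hook from where it was at the start of the episode above 0.05 m and x of carrier2_hook in the frame of rail_mark between -0.009 and 0.009 m and z of carrier2_hook in the frame of rail_mark between -0.006 and 0.007 m and y of carrier2_hook in the frame of rail_mark between 0.015 and 0.186 m and x of carrier3_hook in the frame of rail_mark between -0.009 and 0.009 m and z of carrier3_hook in the frame of rail_mark between -0.006 and 0.007 m and y of carrier3_hook in the frame of rail_mark between 0.015 and 0.186 m and x of carrier4_hook in the frame of rail_mark between -0.009 and 0.009 m and z of carrier4_hook in the frame of rail_mark between -0.006 and 0.007 m and y of carrier4_hook in the frame of rail_mark between 0.015 and 0.186 m); the robot touches nothing.
It fails at once if a bystander is moved by more than 50 mm (distance of any of screwdriver, flux_bottle, solder_reel, wrench, mug, bracket from where it was at the start of the episode above 0.05 m).
Of carrier1, carrier2, carrier3, carrier4 only 3 to 4 are there at a start; the rules pass over those that are not, and their reading is None.
At some moment in a run one of heatsink may be knocked a few centimetres aside while the robot is not near it.
It also fails if it takes over 210 s, if anything falls off the work surface, if the arm or the gripper's body presses on something with over 40 N, if the wrist force passes 120 N, or if a joint passes its speed limit or range.

## Working session

There is one attempt and no reset: what is moved stays moved. The work goes in short steps, Python scripts to look and compute and a tool call to move; the robot and the scene stay as the last step left them, time stands still between calls to the robot, and variables do not carry over. Pictures are saved under pics/ and viewed, and the job is handed in when it is done.

Besides the shell and the picture viewer there is one more tool, called after "Emit:" as name(argument=value, ...) on one line, values as JSON. play_rows: Moves the arm, as the interface text tells. Its arguments: {"type":"object","properties":{"increments":{"type":"string"},"hand":{"type":"number"},"squeeze":{"type":"number"}},"required":["increments"]}

```bash
mkdir -p pics; ls; cat > h.py <<'E'
import numpy as np, cv2
from workcell import get_obs, camera, workorder, manip
from scipy.spatial.transform import Rotation as Ro
def K(c):
    f=c["img"].shape[0]/2/np.tan(np.radians(c["fov_y"])/2)
    return np.array([[f,0,c["cx"]],[0,f,c["cy"]],[0,0,1.]])
def pose():
    o=get_obs(); return np.array(o["position"]),Ro.from_quat(o["ee_rot"]).as_matrix()
def snap(n):
    p,R=pose(); c=camera(n)
    if n=="wrist":
        T=np.array(c["tool_from_camera"]); W=np.eye(4); W[:3,:3]=R; W[:3,3]=p
        M=W@T; c["R"]=M[:3,:3].T; c["t"]=-c["R"]@M[:3,3]
    c["R"]=np.array(c["R"]);c["t"]=np.array(c["t"]).ravel()
    return c
def ray(c,u,v):
    q=cv2.undistortPoints(np.array([[[u,v]]],float),K(c),np.array(c["distortion"],float))[0,0]
    d=c["R"].T@np.array([q[0],q[1],1.]); return -c["R"].T@c["t"],d
def onz(c,u,v,z):
    o,d=ray(c,u,v); return o+d*(z-o[2])/d[2]
def tri(c1,p1,c2,p2):
    a,b=ray(c1,*p1);e,f=ray(c2,*p2)
    A=np.stack([b,-f],1); s=np.linalg.lstsq(A,e-a,rcond=None)[0]
    x,y=a+b*s[0],e+f*s[1]; return (x+y)/2,np.linalg.norm(x-y)
def proj(c,X):
    r,_=cv2.Rodrigues(c["R"]); return cv2.projectPoints(np.array(X,float).reshape(-1,1,3),r,c["t"],K(c),np.array(c["distortion"],float))[0].reshape(-1,2)
def save(c,n,s=1.5): cv2.imwrite("pics/"+n+".png",cv2.resize(c["img"],None,fx=s,fy=s,interpolation=cv2.INTER_CUBIC))
E
python3 - <<'E'
from h import *
import pickle
for n in("side","top","wrist"):
    c=snap(n); save(c,n+"0"); pickle.dump(c,open(n+"0.pkl","wb")); print(n,c["fov_y"],-c["R"].T@c["t"],c["R"][2])
o=get_obs(); print(o, manip.finger_overhang); print(pose()[1])
E
```

```text
pics
side 57.791316901139645 [ 0.3929484  -0.60735849  0.89275475] [ 0.1227555   0.68050504 -0.72238769]
top 46.66432341316322 [0.26514192 0.07080058 1.40814703] [ 0.20742293 -0.00652249 -0.97822962]
wrist 62.084243975983284 [ 0.25740426 -0.57580462  0.37334384] [-0.31734872 -0.09212099 -0.94382388]
{'clock': 0.15, 'joint_pos': array([ 1.26240328,  0.33272326, -0.06473124,  1.4607053 ,  0.02158882,
        1.34992211, -0.08852073]), 'joint_velocities': array([-0.0001864 , -0.0010493 ,  0.00010413, -0.00277545,  0.00082842,
       -0.00013084,  0.00219204]), 'tau': array([ 4.95502536e-04, -6.25829101e+01,  4.90787637e-02, -3.91854537e+01,
        1.63251202e-02,  7.49439496e-03, -1.56251281e-05]), 'position': array([ 0.17614628, -0.5993876 ,  0.23872151]), 'ee_rot': array([ 0.42391045,  0.56641983, -0.42347372,  0.56580785]), 'ft_force': array([-0.03798487,  0.56426361,  1.19855245]), 'torque': array([-0.03343281, -0.02453103,  0.01855485]), 'grip_width': 1.002724045459463} 0.008
[[-3.22817287e-04  9.59432075e-01  2.81939690e-01]
 [ 1.01306828e-03  2.81939874e-01 -9.59431541e-01]
 [-9.99999435e-01 -2.40969301e-05 -1.06298527e-03]]
```

View pics/side0.png

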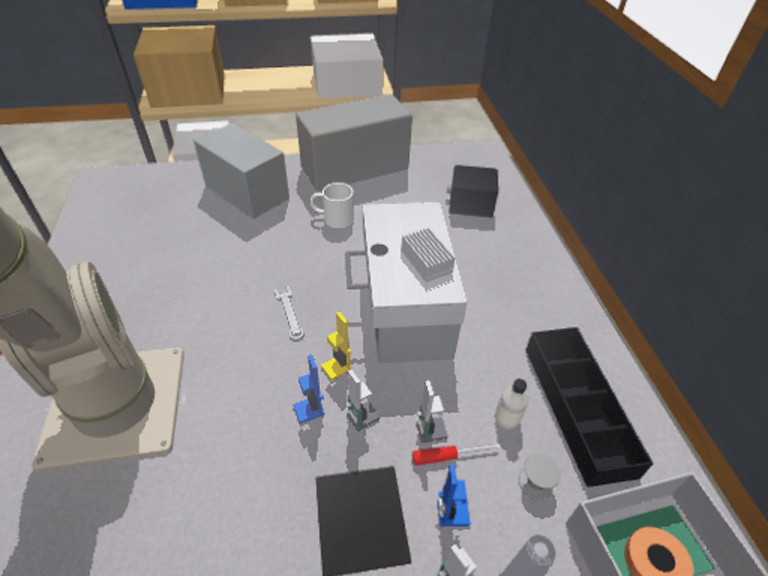

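View pics/top0.png

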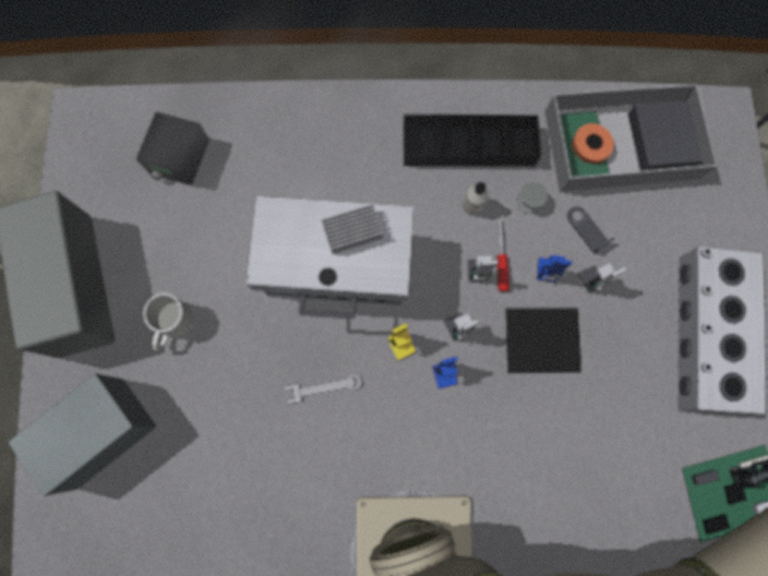

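View pics/wrist0.png

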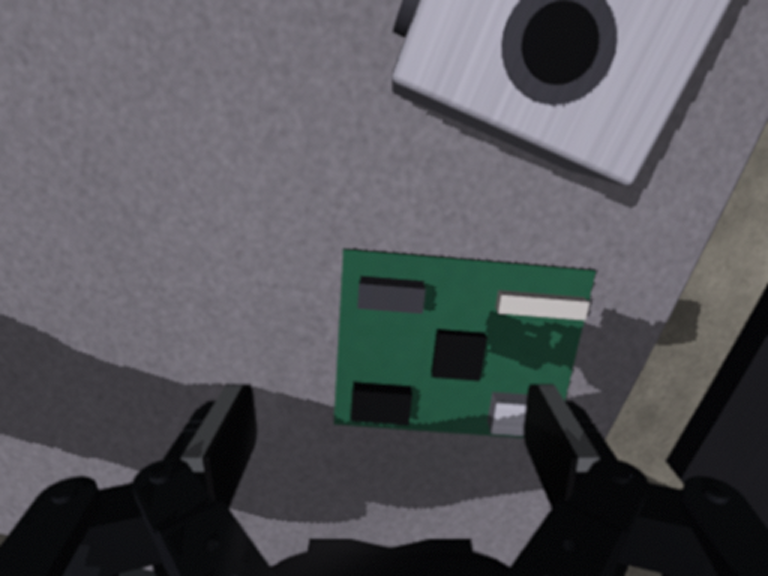

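Side view: three white-tab carriers at about (358,385), (430,395) and (460,560), with blue and yellow decoys between them. The heat sink is on the hatch at (427,253) and the mat at (362,520). I'll zoom in next.

```bash
python3 - <<'E'
from h import *
import pickle
t=pickle.load(open("top0.pkl","rb"));s=pickle.load(open("side0.pkl","rb"))
def crop(c,x0,y0,x1,y1,k,n): cv2.imwrite("pics/"+n+".png",cv2.resize(c["img"][y0:y1,x0:x1],None,fx=k,fy=k,interpolation=cv2.INTER_CUBIC))
crop(t,155,120,285,220,6,"t_box"); crop(t,255,135,425,260,4.7,"t_car"); crop(s,190,200,350,384,3.2,"s_car"); crop(s,200,110,330,250,4.2,"s_box")
E
```

```text
(no output)
```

View pics/t_box.png

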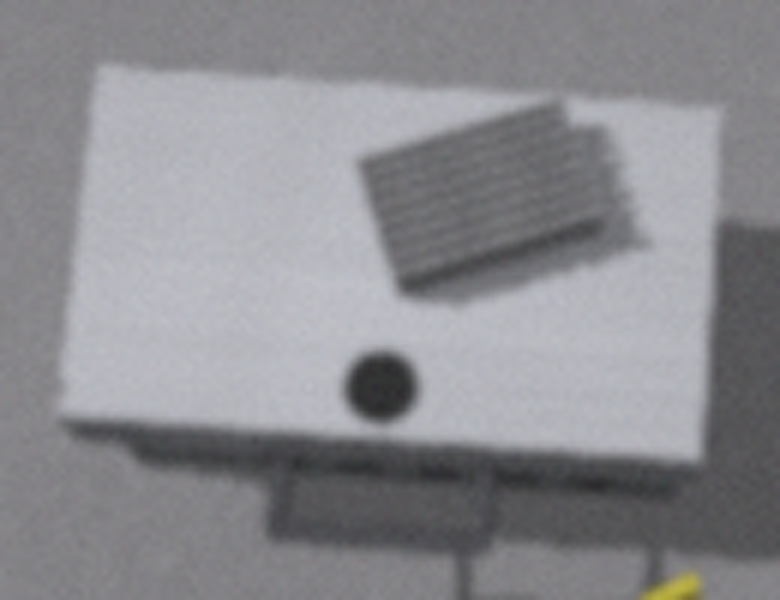

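View pics/t_car.png

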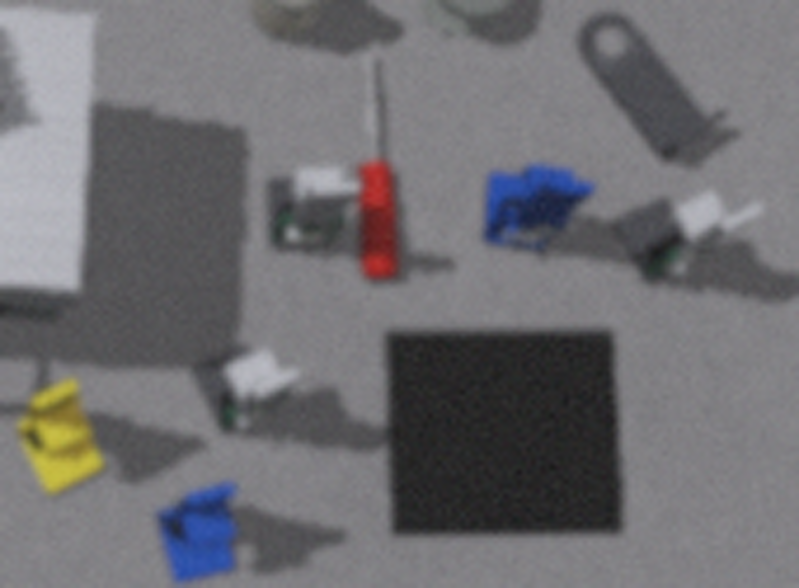

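View pics/s_car.png

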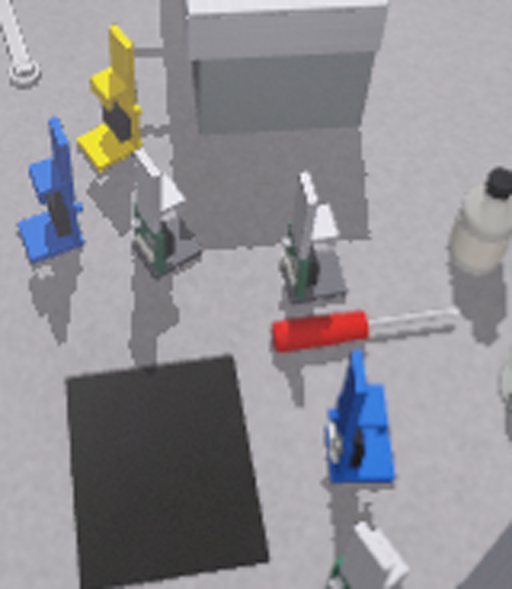

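View pics/s_box.png

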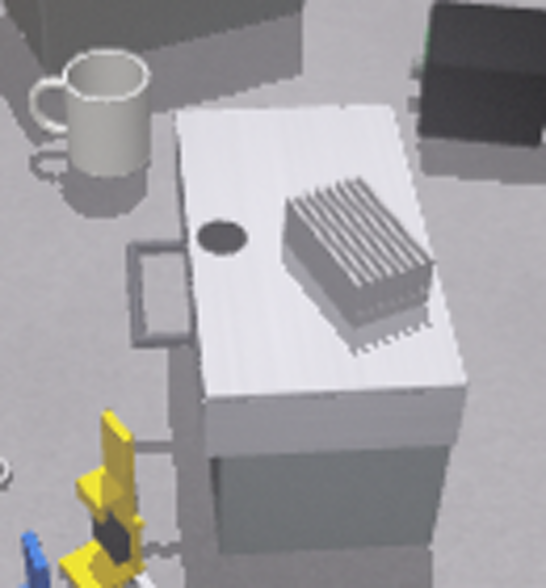

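```bash
cat >> h.py <<'E'
def un(p,k,x0,y0): return ((p[0]+.5)/k-.5+x0,(p[1]+.5)/k-.5+y0)
E
python3 - <<'E'
from h import *
import pickle
np.set_printoptions(precision=4,suppress=True)
t=pickle.load(open("top0.pkl","rb"));s=pickle.load(open("side0.pkl","rb"))
T=lambda L,z:np.array([onz(t,*un(p,6,155,120),z) for p in L])
C=lambda L,z:np.array([onz(t,*un(p,4.7,255,135),z) for p in L])
SB=lambda L,z:np.array([onz(s,*un(p,4.2,200,110),z) for p in L])
SC=lambda L,z:np.array([onz(s,*un(p,3.2,190,200),z) for p in L])
h=T([(97,67),(720,107),(700,460),(62,415)],.187);print("hatch top",h,h.mean(0))
h=SB([(178,108),(392,106),(465,383),(207,397)],.187);print("hatch side",h,h.mean(0))
print("pad",T([(381,386)],.187),SB([(221,237)],.187))
h=T([(360,160),(560,103),(605,215),(400,287)],.227);print("hs top",h,h.mean(0))
h=SB([(287,200),(360,178),(433,262),(358,290)],.227);print("hs side",h,h.mean(0))
h=C([(388,330),(612,330),(622,530),(393,532)],.004);print("mat",h,h.mean(0))
h=SC([(66,380),(233,356),(268,562),(82,588)],.004);print("mat",h,h.mean(0))
print("bar",T([(380,540)],.135),SB([(132,294)],.135))
E
```

```text
hatch top [[ 0.6959  0.3006  0.187 ]
 [ 0.673  -0.      0.187 ]
 [ 0.5006  0.0125  0.187 ]
 [ 0.524   0.3113  0.187 ]] [0.5984 0.1561 0.187 ]
hatch side [[ 0.5259  0.3156  0.187 ]
 [ 0.6944  0.2947  0.187 ]
 [ 0.6697 -0.0014  0.187 ]
 [ 0.5008  0.0109  0.187 ]] [0.5977 0.155  0.187 ]
pad [[0.5369 0.1613 0.187 ]] [[0.5348 0.1614 0.187 ]]
hs top [[0.6351 0.1691 0.227 ]
 [0.662  0.0766 0.227 ]
 [0.6078 0.0562 0.227 ]
 [0.5743 0.1501 0.227 ]] [0.6198 0.113  0.227 ]
hs side [[0.5786 0.1491 0.227 ]
 [0.6345 0.1653 0.227 ]
 [0.6631 0.0732 0.227 ]
 [0.6072 0.0542 0.227 ]] [0.6208 0.1104 0.227 ]
mat [[ 0.5062 -0.2082  0.004 ]
 [ 0.5047 -0.3648  0.004 ]
 [ 0.3671 -0.3631  0.004 ]
 [ 0.3683 -0.2057  0.004 ]] [ 0.4366 -0.2855  0.004 ]
mat [[ 0.3667 -0.2076  0.004 ]
 [ 0.5051 -0.2085  0.004 ]
 [ 0.5017 -0.3655  0.004 ]
 [ 0.3661 -0.3613  0.004 ]] [ 0.4349 -0.2857  0.004 ]
bar [[0.4723 0.1651 0.135 ]] [[0.4697 0.1653 0.135 ]]
```

Emit:
play_rows(increments="-0.04 0 0 -0.14;-0.04 0 0 -0.14;-0.04 0 0 -0.14;-0.04 0 0 -0.14;0 0 0 -0.14;0 0 0 -0.14;0 0 0 -0.14;0 0 0 -0.14;0 0 0 -0.14;0 0 0 -0.14;0 0 0 -0.14;0 0 0 0", hand=-1, squeeze=40)

```text
clock: 1.35
position: [0.1757, -0.5983, 0.4009]
ee_rot: [-0.109, 0.699, 0.115, 0.698]
ft_force: [0.2, -0.6, 0.5]
grip_width: 0.999
```

```bash
cat >> h.py <<'E'
np.set_printoptions(precision=4,suppress=True)
def goto(X,zd=None):
    p,R=pose(); print("pos",p,"x",R[:,0],"z",R[:,2],"yaw z",np.arctan2(R[1,2],R[0,2]),"j",get_obs()["joint_pos"],"f",get_obs()["ft_force"],"grip",get_obs()["grip_width"],"t",get_obs()["clock"])
    print("tool shift",R.T@(np.array(X)-p))
    if zd is not None:
        d=R.T@np.array([np.cos(zd),np.sin(zd),0]); print("turn",np.arctan2(-d[1],d[2]))
E
python3 -c "
from h import *
goto([.620,.112,.36],.283)"
```

```text
pos [ 0.1757 -0.5983  0.4009] x [-0.003   0.0088 -1.    ] z [ 0.95    0.3123 -0.0002] yaw z 0.3175633745179032 j [ 1.3936  0.3257 -0.2559  1.1428  0.0809  1.692   1.4772] f [ 0.2187 -0.5748  0.4795] grip 0.9987119081330263 t 1.35
tool shift [0.0458 0.5356 0.6439]
turn 0.034560438806178456
```

Emit:
play_rows(increments="0 0.03 0.036 0;0 0.03 0.036 0;0 0.03 0.036 0;0 0.03 0.036 0;0 0.03 0.036 0;0 0.03 0.036 0;0 0.03 0.036 0;0 0.03 0.036 0;0 0.03 0.036 0;0 0.03 0.036 0;0 0.03 0.036 0;0 0.03 0.036 0;0 0.03 0.036 0;0 0.03 0.036 0;0 0.03 0.036 0;0 0.03 0.036 0;0 0.03 0.036 0;0 0 0 0")

```text
clock: 3.15
position: [0.6386, 0.0843, 0.3991]
ee_rot: [-0.073, 0.705, 0.082, 0.7]
ft_force: [0.1, 0.4, -0.7]
grip_width: 0.995
```

```bash
python3 -c "
from h import *
goto([.620,.112,.26],.283); c=snap('wrist'); save(c,'w1'); print(proj(c,[[.6351,.1691,.227],[.662,.0766,.227],[.6075,.055,.227],[.5765,.1495,.227]])*1.5)"
```

```text
pos [0.6386 0.0843 0.3991] x [-0.0085  0.0116 -0.9999] z [ 0.9762  0.2168 -0.0057] yaw z 0.21856880345422633 j [ 0.3228  0.4708 -0.8379  1.0593  0.3351  1.7466 -0.1791] f [ 0.0552  0.4267 -0.7333] grip 0.9951591033248781 t 3.15
tool shift [ 0.1396  0.0292 -0.0114]
turn -0.06450189729411802
[[416.7714 128.9837]
 [423.4504 278.7646]
 [338.0561 291.545 ]
 [317.1332 139.9272]]
```

View pics/w1.png

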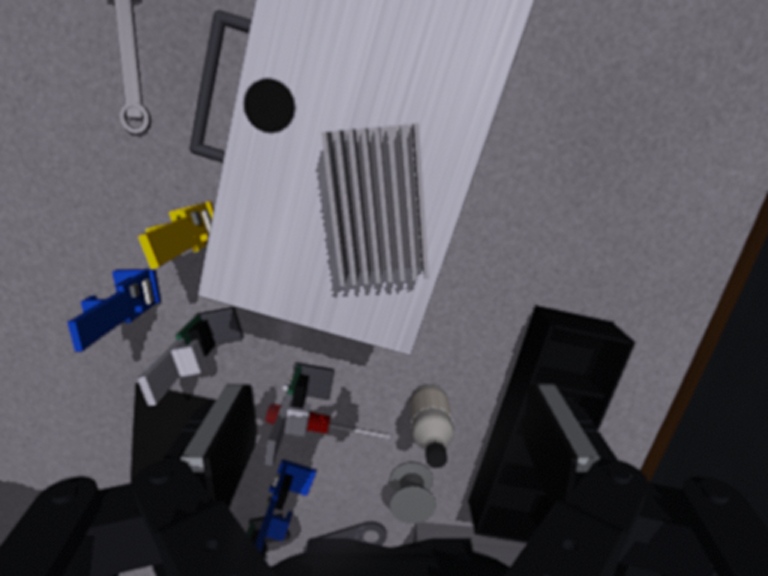

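Wrist view: heat sink top spans roughly (325,133)–(425,285), within a few pixels of my estimate. Going down.

Emit:
play_rows(increments="0.02 0.015 -0.006 -0.032;0.02 0.014 -0.006 -0.032;0.04 0 0 0;0.04 0 0 0;0 0 0 0")

```text
clock: 3.7
position: [0.6185, 0.1046, 0.2781]
ee_rot: [-0.088, 0.702, 0.095, 0.7]
ft_force: [0.4, -0.5, 0.1]
grip_width: 1.002
```

```bash
python3 -c "
from h import *
goto([.620,.112,.200],.283);c=snap('wrist'); save(c,'w2')"
```

```text
pos [0.6185 0.1046 0.2781] x [-0.0044  0.0083 -1.    ] z [ 0.9665  0.2566 -0.0021] yaw z 0.2594982789612762 j [ 0.3795  0.4469 -0.856   1.3571  0.3243  1.4854 -0.1944] f [ 0.3597 -0.5045  0.0781] grip 1.001715863999824 t 3.7
tool shift [0.0781 0.006  0.0036]
turn -0.023519791482365687
```

View pics/w2.png

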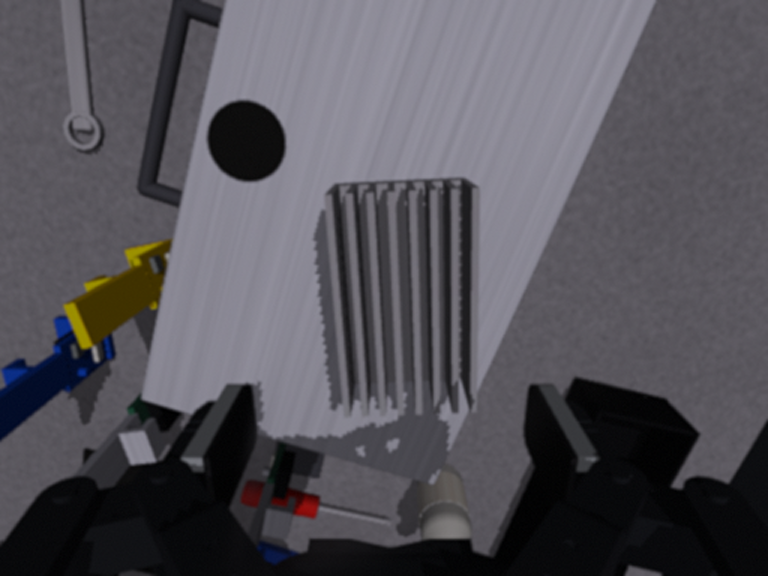

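Wrist view: heat sink centred at x≈400 between the fingers (pads at 235 and 560). Going down to the grasp.

Emit:
play_rows(increments="0.026 0.006 0.003 -0.023;0.026 0 0 0;0.024 0 0 0;0 0 0 0")

```text
clock: 4.15
position: [0.6259, 0.1093, 0.2152]
ee_rot: [-0.092, 0.696, 0.098, 0.706]
ft_force: [0.0, -0.6, 0.6]
grip_width: 0.998
```

Emit:
play_rows(increments="0 0 0 0;0 0 0 0;0 0 0 0;0 0 0 0;0 0 0 0;0 0 0 0", hand=1, squeeze=40)

```text
clock: 4.75
position: [0.6288, 0.1088, 0.2241]
ee_rot: [-0.091, 0.693, 0.096, 0.709]
ft_force: [0.3, -0.1, -2.7]
grip_width: 0.692
```

```bash
python3 -c "
from h import *
goto([.4355,-.2855,.3]);c=snap('wrist'); save(c,'w3')"
```

```text
pos [0.6288 0.1088 0.2241] x [ 0.0213  0.0099 -0.9997] z [0.9648 0.262  0.0232] yaw z 0.2651745068178606 j [ 0.3736  0.4803 -0.8443  1.4321  0.3599  1.365  -0.2137] f [ 0.3098 -0.0565 -2.7221] grip 0.6924202815971872 t 4.75
tool shift [-0.084  -0.3295 -0.2881]
```

View pics/w3.png

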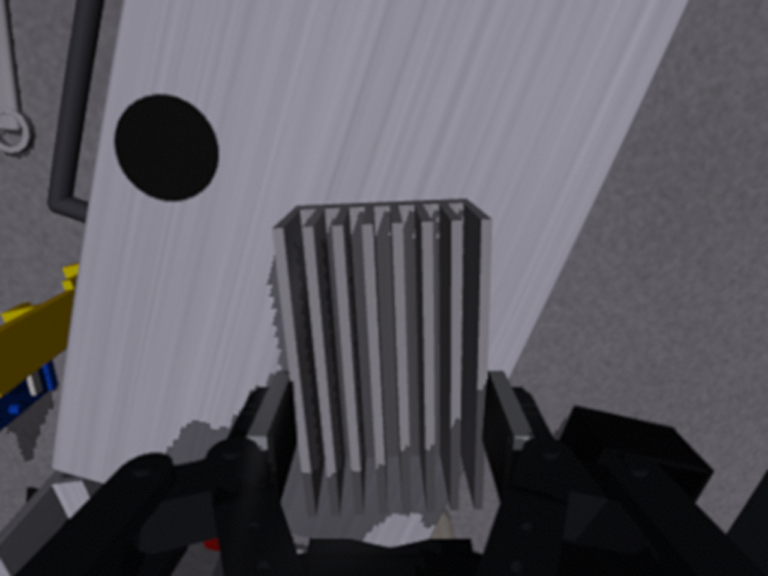

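The arm drifted up while closing (TCP z .224), so the grip is too shallow. I'll reopen, go lower and grip again.

Emit:
play_rows(increments="0 0 0 0;0 0 0 0;0 0 0 0;0 0 0 0", hand=-1)

```text
clock: 5.2
position: [0.6292, 0.1091, 0.2246]
ee_rot: [-0.091, 0.693, 0.096, 0.709]
ft_force: [-0.1, -0.6, -0.0]
grip_width: 0.998
```

```bash
python3 -c "
from h import *
goto([.620,.112,.200],.283);c=snap('top'); save(c,'t4')
goto([.620,.112,.200],.283)"
```

```text
pos [0.6292 0.1091 0.2246] x [ 0.0223  0.0103 -0.9997] z [0.9647 0.2621 0.0242] yaw z 0.26528395720106696 j [ 0.3735  0.48   -0.8446  1.4312  0.3598  1.365  -0.2137] f [-0.0609 -0.6403 -0.0223] grip 0.9981135098348296 t 5.2
tool shift [ 0.0245  0.0051 -0.0087]
turn -0.017621747575974185
pos [0.6291 0.1091 0.2246] x [ 0.0223  0.0103 -0.9997] z [0.9647 0.2621 0.0242] yaw z 0.26531876790851555 j [ 0.3734  0.48   -0.8446  1.4313  0.3598  1.365  -0.2137] f [-0.1783  0.0011 -0.101 ] grip 0.9956849646554893 t 5.25
tool shift [ 0.0244  0.0051 -0.0087]
turn -0.017586323246274682
```

Emit:
play_rows(increments="0.012 0.002 0 0;0.012 0.001 0 0;0.006 0 0 0;0 0 0 0;0 0 0 0")

```text
clock: 5.75
position: [0.6284, 0.1126, 0.1907]
ee_rot: [-0.091, 0.693, 0.096, 0.709]
ft_force: [-0.2, 1.0, 0.4]
grip_width: 1.0
```

Emit:
play_rows(increments="0 0 0 0;0 0 0 0;0 0 0 0;0 0 0 0;0 0 0 0;0 0 0 0", hand=1, squeeze=40)

```text
clock: 6.35
position: [0.6288, 0.1125, 0.1916]
ee_rot: [-0.091, 0.693, 0.096, 0.709]
ft_force: [0.2, 0.4, -1.0]
grip_width: 0.71
```

```bash
python3 -c "
from h import *
goto([.4355,-.2855,.3]);c=snap('wrist'); save(c,'w5');c=snap('side'); save(c,'s5')"
```

```text
pos [0.6288 0.1125 0.1916] x [ 0.0217  0.0102 -0.9997] z [0.9647 0.2622 0.0236] yaw z 0.26540297265758667 j [ 0.3652  0.5037 -0.8355  1.4733  0.3788  1.3077 -0.2326] f [ 0.1697  0.3582 -0.9729] grip 0.7103622025063884 t 6.35
tool shift [-0.1167 -0.3329 -0.2883]
```

View pics/s5.png

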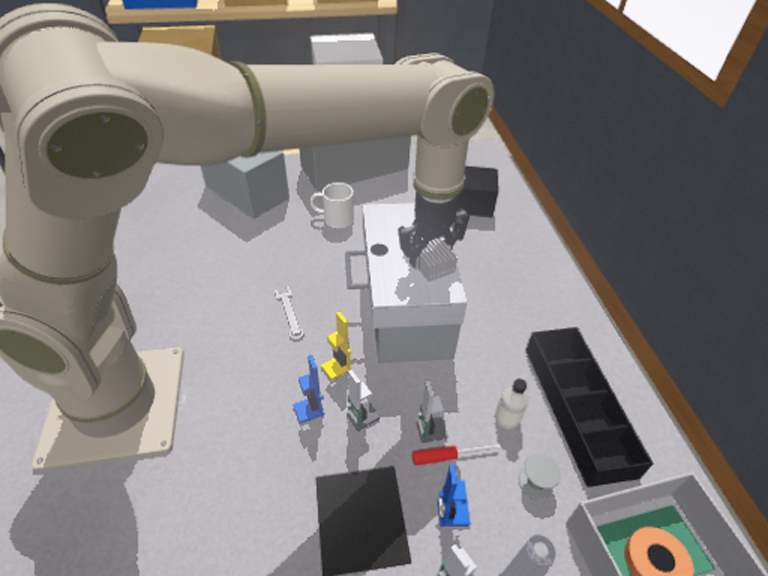

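View pics/w5.png

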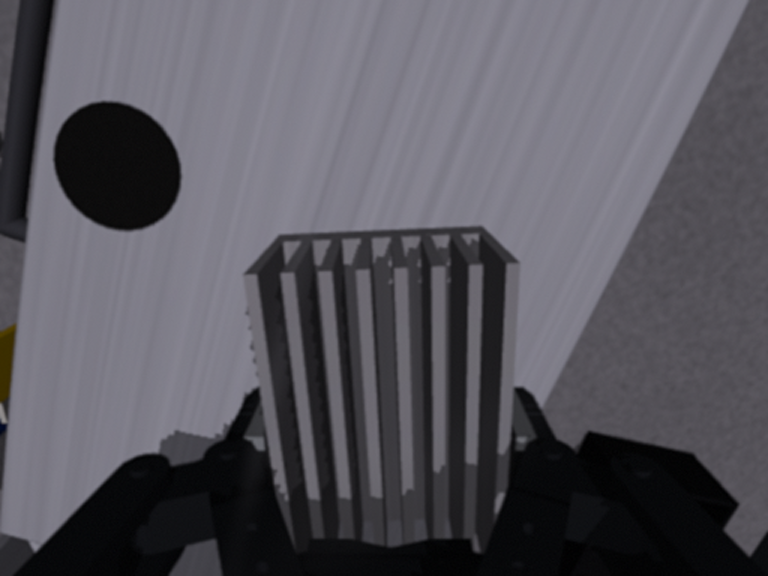

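Side and wrist views: the fingers hold the heat sink centrally (side view 435,255). Lifting.

Emit:
play_rows(increments="-0.015 0 0 0;-0.03 0 0 0;-0.04 0 0 0;-0.04 0 0 0;-0.03 0 0 0;0 0 0 0")

```text
clock: 7.05
position: [0.6235, 0.1108, 0.3557]
ee_rot: [-0.091, 0.694, 0.097, 0.708]
ft_force: [-0.1, 0.3, -2.4]
grip_width: 0.704
```

Emit:
play_rows(increments="0 -0.015 -0.013 0;0 -0.03 -0.026 0;0 -0.03 -0.026 0;0 -0.03 -0.026 0;0 -0.03 -0.026 0;0 -0.03 -0.026 0;0 -0.03 -0.026 0;0 -0.03 -0.026 0;0 -0.03 -0.026 0;0 -0.03 -0.026 0;0 -0.015 -0.013 0;0 0 0 0;0 0 0 0")

```text
clock: 8.35
position: [0.4403, -0.2578, 0.3442]
ee_rot: [-0.09, 0.696, 0.1, 0.706]
ft_force: [-0.5, 1.2, -2.1]
grip_width: 0.705
```

```bash
python3 -c "
from h import *
goto([.4355,-.2855,.1]);c=snap('wrist'); save(c,'w6');c=snap('side'); save(c,'s6');goto([.4355,-.2855,.1])"
```

```text
pos [ 0.4403 -0.2578  0.3442] x [ 0.0118  0.0156 -0.9998] z [0.9638 0.266  0.0155] yaw z 0.26930893993766686 j [ 1.0923  0.0851 -0.6763  1.5547  0.0342  1.5161  0.6855] f [-0.4954  1.2467 -2.08  ] grip 0.7046319248501838 t 8.35
tool shift [ 0.2437 -0.0284 -0.0158]
pos [ 0.4408 -0.2572  0.3444] x [ 0.0119  0.0154 -0.9998] z [0.9635 0.2674 0.0156] yaw z 0.27073106615337755 j [ 1.0913  0.0851 -0.6768  1.5545  0.0344  1.5161  0.6854] f [-0.4521 -0.5855 -1.4847] grip 0.6993358747808022 t 8.45
tool shift [ 0.2438 -0.0287 -0.0165]
```

View pics/s6.png

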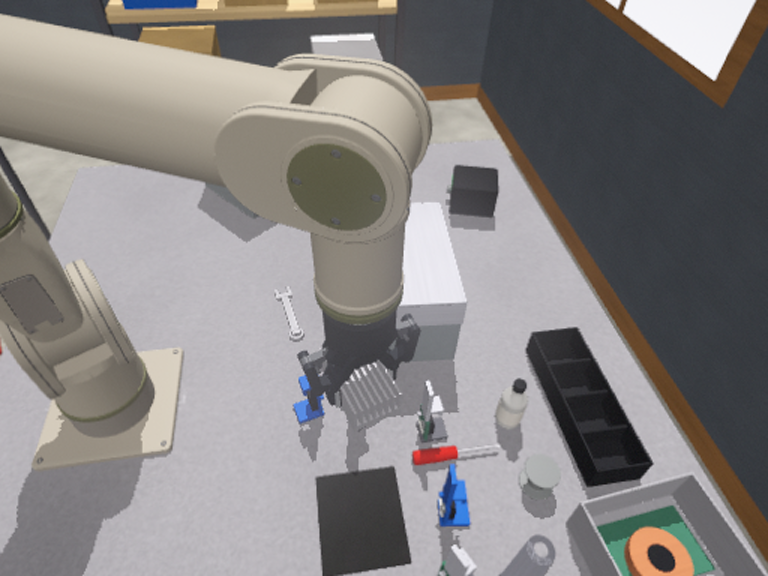

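View pics/w6.png

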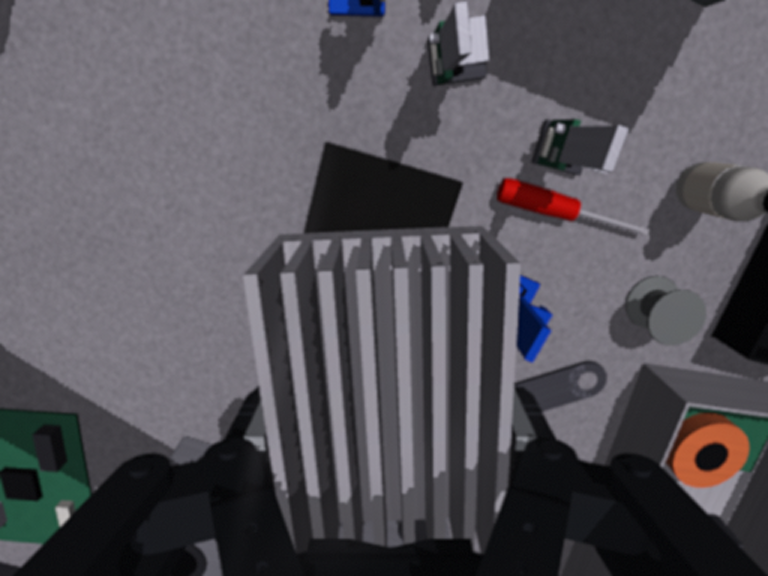

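```bash
python3 -c "
from h import *
c=snap('wrist')
p,R=pose()
for q in [(282,237),(480,232),(247,275),(518,265)]:
  o,d=ray(c,(q[0]+.5)/1.5-.5,(q[1]+.5)/1.5-.5); o=R.T@(o-p); d=R.T@d
  print(q,o+d*(-.035-o[0])/d[0],o+d*(.005-o[0])/d[0])
goto([.4355,-.2855,.2])"
```

```text
(282, 237) [-0.035   0.0616 -0.0237] [ 0.005   0.0523 -0.033 ]
(480, 232) [-0.035   0.0626  0.0184] [0.005  0.0539 0.026 ]
(247, 275) [-0.035   0.0531 -0.0321] [ 0.005   0.0404 -0.0447]
(518, 265) [-0.035   0.0554  0.0271] [0.005  0.0437 0.0382]
pos [ 0.441  -0.2569  0.3445] x [ 0.0122  0.0154 -0.9998] z [0.9633 0.2681 0.0159] yaw z 0.27147113589647986 j [ 1.0909  0.0851 -0.6771  1.5543  0.0343  1.516   0.6854] f [ 0.2218 -0.0622 -2.2613] grip 0.7052870647857878 t 8.5
tool shift [ 0.1439 -0.0278 -0.0153]
```

Emit:
play_rows(increments="0.03 -0.015 -0.005 0;0.04 -0.015 -0.005 0;0.04 0 0 0;0.04 0 0 0;0.04 0 0 0;0.04 0 0 0;0.03 0 0 0;0.02 0 0 0;0 0 0 0;0 0 0 0")

```text
clock: 9.5
position: [0.4525, -0.2739, 0.0575]
ee_rot: [-0.099, 0.692, 0.107, 0.707]
ft_force: [0.7, 0.5, -1.0]
grip_width: 0.7
```

```bash
python3 -c "
from h import *
goto([.4395,-.2885,.01]);c=snap('side'); save(c,'s7');goto([.4395,-.2885,.01])"
```

```text
pos [ 0.4525 -0.2739  0.0575] x [ 0.0201  0.0152 -0.9997] z [0.9573 0.288  0.0236] yaw z 0.29221373386963123 j [ 1.0212  0.3722 -0.6326  1.887   0.2398  0.951   0.5757] f [ 0.7446  0.5082 -0.98  ] grip 0.7001210657930679 t 9.5
tool shift [ 0.047  -0.0106 -0.0177]
pos [ 0.4525 -0.274   0.0576] x [ 0.0202  0.015  -0.9997] z [0.9574 0.2879 0.0237] yaw z 0.2921320976321617 j [ 1.0214  0.3718 -0.6327  1.8871  0.2398  0.9511  0.5757] f [ 0.0196  0.5545 -2.5772] grip 0.708431937592144 t 9.55
tool shift [ 0.0471 -0.0106 -0.0177]
```

View pics/s7.png

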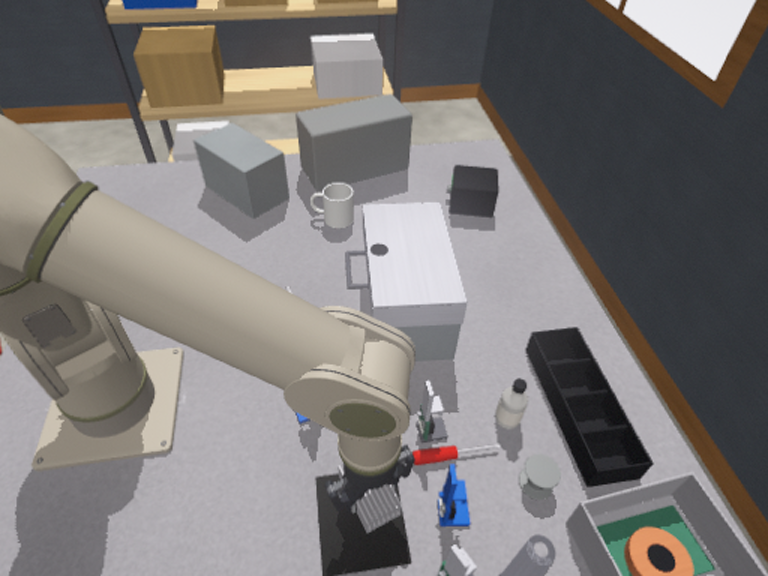

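Emit:
play_rows(increments="0.005 -0.004 -0.007 0;0.01 -0.003 -0.005 0;0.01 -0.003 -0.004 0;0.01 0 0 0;0 0 0 0;0 0 0 0")

```text
clock: 10.15
position: [0.4412, -0.291, 0.0225]
ee_rot: [-0.1, 0.691, 0.105, 0.709]
ft_force: [0.3, 0.7, -2.6]
grip_width: 0.703
```

```bash
python3 -c "
from h import *
goto([.4395,-.2885,.009])"
```

```text
pos [ 0.4412 -0.291   0.0225] x [ 0.0242  0.0109 -0.9996] z [0.9577 0.2865 0.0263] yaw z 0.2906344794887628 j [ 1.0325  0.4193 -0.6042  1.9134  0.2777  0.8787  0.5845] f [ 0.3308  0.6913 -2.5686] grip 0.7033356837199727 t 10.15
tool shift [ 0.0135  0.0028 -0.0013]
```

Emit:
play_rows(increments="0.005 0 0 0;0.005 0 0 0;0.003 0 0 0;0 0 0 0;0 0 0 0")

```text
clock: 10.65
position: [0.4423, -0.2903, 0.0087]
ee_rot: [-0.1, 0.69, 0.105, 0.709]
ft_force: [0.0, -0.3, -2.9]
grip_width: 0.706
```

Emit:
play_rows(increments="0.001 0 0 0;0 0 0 0")

```text
clock: 10.85
position: [0.4426, -0.2904, 0.0085]
ee_rot: [-0.101, 0.69, 0.105, 0.709]
ft_force: [-0.6, -0.6, -2.6]
grip_width: 0.704
```

Emit:
play_rows(increments="0.002 0 0 0;0 0 0 0;0.002 0 0 0;0 0 0 0")

```text
clock: 11.25
position: [0.4437, -0.291, 0.0085]
ee_rot: [-0.102, 0.69, 0.104, 0.709]
ft_force: [-0.4, -0.1, -3.3]
grip_width: 0.704
```

Emit:
play_rows(increments="0 0 0 0;0 0 0 0;0 0 0 0;0 0 0 0", hand=-1)

```text
clock: 11.65
position: [0.4443, -0.2913, 0.0084]
ee_rot: [-0.102, 0.69, 0.104, 0.709]
ft_force: [0.1, -0.5, 0.1]
grip_width: 1.002
```

Emit:
play_rows(increments="-0.01 0 0 0;-0.02 0 0 0;-0.04 0 0 0;-0.04 0 0 0;-0.05 0 0 0;-0.05 0 0 0;-0.05 0 0 0;-0.04 0 0 0;0 0 0 0")

```text
clock: 12.55
position: [0.4353, -0.2908, 0.3194]
ee_rot: [-0.103, 0.689, 0.106, 0.709]
ft_force: [0.4, 0.2, -0.4]
grip_width: 0.999
```

```bash
python3 -c "
from h import *
goto([.4395,-.2885,.3]);c=snap('wrist'); save(c,'w8');goto([.537,.161,.26],-.078)"
```

```text
pos [ 0.4353 -0.2908  0.3194] x [ 0.027   0.0077 -0.9996] z [0.9561 0.2917 0.0281] yaw z 0.296098660145564 j [ 1.1403  0.1107 -0.6729  1.5824  0.0501  1.452   0.7618] f [ 0.4244  0.2015 -0.4239] grip 0.9989484987762047 t 12.55
tool shift [0.0196 0.001  0.0041]
pos [ 0.4348 -0.2905  0.3169] x [ 0.0248  0.0095 -0.9996] z [0.9561 0.2917 0.0265] yaw z 0.2961590212520567 j [ 1.14    0.1121 -0.6728  1.5863  0.0504  1.4498  0.7615] f [-0.5187  0.0682 -1.1343] grip 0.9991159103527226 t 12.6
tool shift [0.0637 0.4019 0.228 ]
turn 0.37431994691691695
```

View pics/w8.png

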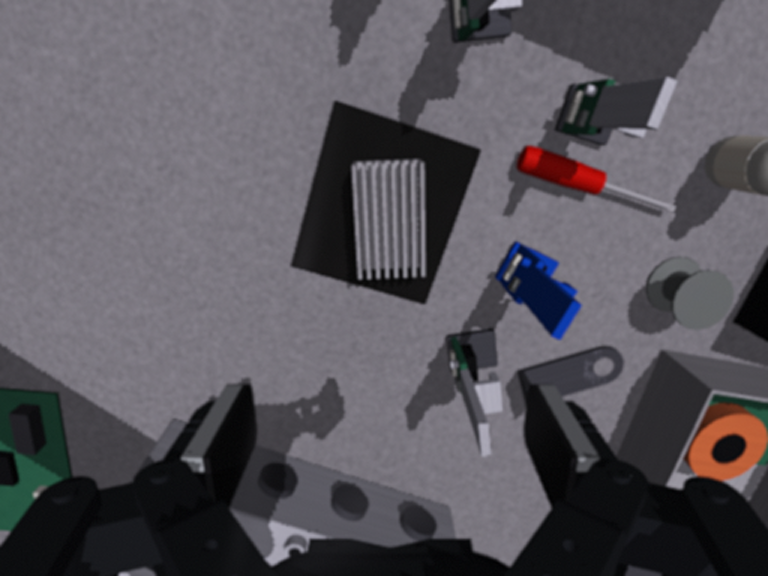

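The heat sink sits centred on the mat (wrist view 390,220). Next is the press pad.

Emit:
play_rows(increments="0 0 0 0.12;0 0 0 0.12;0 0 0 0.12;0 0 0 0.05;0 0 0 0", hand=1)

```text
clock: 13.1
position: [0.4328, -0.2886, 0.3129]
ee_rot: [0.05, 0.699, -0.04, 0.712]
ft_force: [-0.1, -0.2, -0.0]
grip_width: 0.141
```

```bash
python3 -c "
from h import *
goto([.536,.161,.28],-.078)"
```

```text
pos [ 0.4328 -0.2886  0.3129] x [ 0.0199  0.0133 -0.9997] z [ 0.9916 -0.1281  0.018 ] yaw z -0.1284411108205648 j [ 1.1168  0.109  -0.6471  1.5957  0.045   1.4473  0.3394] f [-0.0877 -0.1604 -0.0239] grip 0.14050309012386944 t 13.1
tool shift [0.0409 0.4585 0.0441]
turn -0.05016005306339169
```

Emit:
play_rows(increments="0.0 0.03 0.003 0;0 0.04 0.004 0;0 0.04 0.004 0;0 0.04 0.004 0;0 0.04 0.004 0;0 0.04 0.004 0;0 0.04 0.004 0;0 0.04 0.004 0;0 0.04 0.004 0;0 0.04 0.004 0;0 0.03 0.003 0;0 0.02 0.002 0;0 0 0 0;0 0 0 0")

```text
clock: 14.5
position: [0.5251, 0.1599, 0.3107]
ee_rot: [0.043, 0.705, -0.03, 0.708]
ft_force: [-0.5, -0.7, 0.3]
grip_width: -0.004
```

```bash
python3 -c "
from h import *
goto([.536,.161,.21],-.078)"
```

```text
pos [0.5251 0.1599 0.3107] x [ 0.005   0.0179 -0.9998] z [ 0.9948 -0.1021  0.0031] yaw z -0.10223594534416787 j [ 0.4956  0.2614 -1.026   1.518   0.2107  1.4746 -0.6349] f [-0.525  -0.7117  0.3002] grip -0.003576470183426797 t 14.5
tool shift [0.1008 0.0003 0.0104]
turn -0.024174827471717304
```

Emit:
play_rows(increments="0.03 0 0.005 -0.024;0.03 0 0.005 0;0.025 0 0 0;0.015 0 0 0;0 0 0 0;0 0 0 0")

```text
clock: 15.1
position: [0.5364, 0.1538, 0.2075]
ee_rot: [0.034, 0.705, -0.023, 0.708]
ft_force: [0.9, 0.8, 0.9]
grip_width: 0.0
```

```bash
python3 -c "
from h import *
goto([.536,.161,.195],-.078)"
```

```text
pos [0.5364 0.1538 0.2075] x [ 0.0057  0.0145 -0.9999] z [ 0.9968 -0.0803  0.0045] yaw z -0.08035638356733313 j [ 0.4693  0.3519 -0.9942  1.6538  0.295   1.2898 -0.6565] f [0.9133 0.8133 0.9231] grip 0.000367314052960159 t 15.1
tool shift [ 0.0126  0.007  -0.001 ]
turn -0.0022892211318933666
```

Touch at TCP≈.195. Press stepwise to TCP ≈ .186.

Emit:
play_rows(increments="0.008 0.006 0 0;0.005 0 0 0;0.003 0 0 0;0.003 0 0 0")

```text
clock: 15.5
position: [0.5379, 0.1609, 0.1917]
ee_rot: [0.033, 0.703, -0.023, 0.71]
ft_force: [-6.9, -1.8, 11.6]
grip_width: -0.005
```

Emit:
play_rows(increments="0.004 0 0 0;0.004 0 0 0")

```text
clock: 15.7
position: [0.537, 0.1616, 0.1857]
ee_rot: [0.032, 0.704, -0.024, 0.709]
ft_force: [-9.8, -3.2, 14.4]
grip_width: 0.001
```

Emit:
play_rows(increments="0.002 0 0 0;-0.01 0 0 0;-0.03 0 0 0;-0.04 0 0 0;-0.05 0 0 0;-0.04 0 0 0;0 0 0 0")

```text
clock: 16.4
position: [0.5349, 0.161, 0.3639]
ee_rot: [0.031, 0.703, -0.023, 0.711]
ft_force: [0.9, 0.2, -0.8]
grip_width: 0.0
```

```bash
python3 -c "
from h import *
goto([.47,.165,.21],-.078);c=snap('side'); save(c,'s9');c=snap('wrist'); save(c,'w9')"
```

```text
pos [0.5349 0.161  0.3639] x [ 0.0116  0.0111 -0.9999] z [ 0.997  -0.0765  0.0107] yaw z -0.07660563732469469 j [ 0.4658  0.2733 -1.0276  1.3969  0.2297  1.5842 -0.6147] f [ 0.8862  0.168  -0.7769] grip 0.0002316497056764643 t 16.4
tool shift [ 0.1532 -0.0028 -0.0667]
turn 0.0015228736636337852
```

View pics/s9.png

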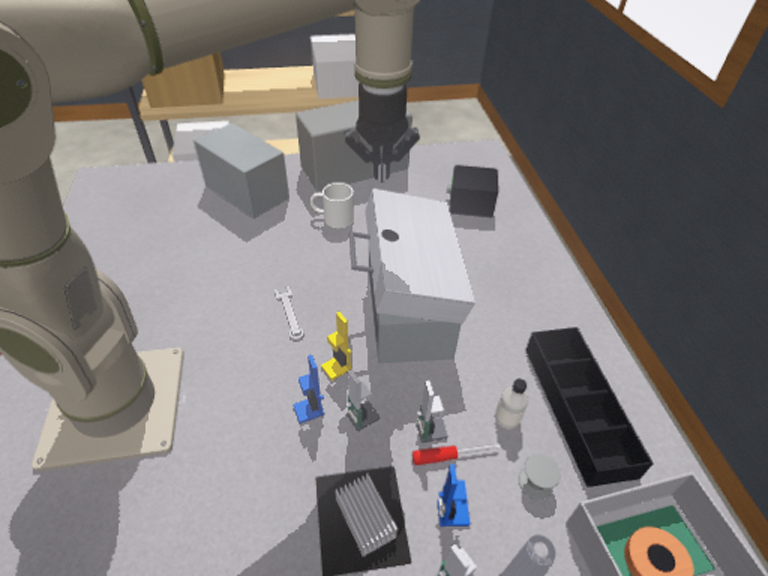

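View pics/w9.png

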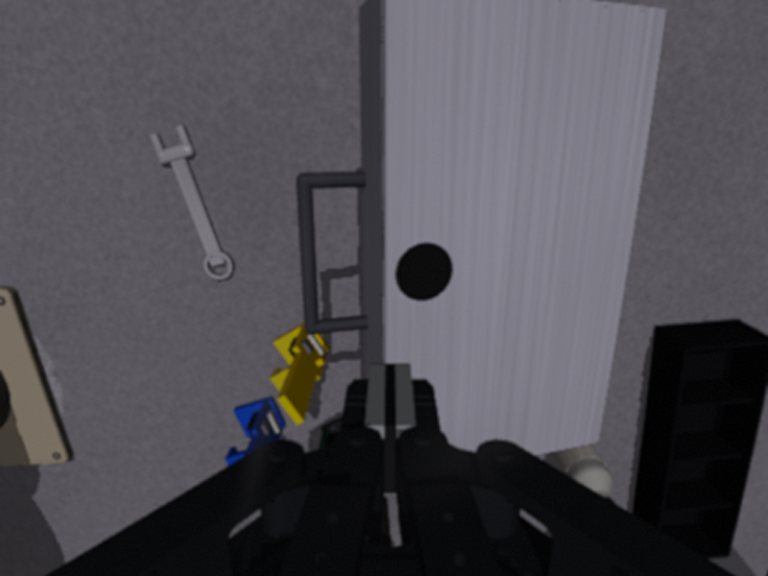

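Hatch is ajar: the side view shows its front edge raised, and the wrist view shows the bar from (304,180) to (312,328).

```bash
python3 -c "
from h import *
c=snap('wrist')
a=onz(c,304/1.5,182/1.5,.1935);b=onz(c,312/1.5,326/1.5,.1935);print(a,b,(a+b)/2)
goto([.484,.165,.24],-.078)"
```

```text
[0.4854 0.2156 0.1935] [0.4781 0.1191 0.1935] [0.4817 0.1674 0.1935]
pos [0.5337 0.1598 0.358 ] x [ 0.0044  0.0089 -1.    ] z [ 0.9971 -0.0766  0.0037] yaw z -0.07669660601401077 j [ 0.466   0.2765 -1.026   1.4062  0.2303  1.5805 -0.6151] f [-0.0259 -0.6252  0.2761] grip 0.0007749044077451251 t 16.55
tool shift [ 0.1178  0.0003 -0.0504]
turn 0.001337445091402603
```

Emit:
play_rows(increments="0 0.003 -0.025 0;0 0.003 -0.025 0;0.03 0 0 0;0.03 0 0 0;0.03 0 0 0;0.02 0 0 0;0 0 0 0;0 0 0 0", hand=0.15)

```text
clock: 17.35
position: [0.478, 0.168, 0.2341]
ee_rot: [0.029, 0.71, -0.025, 0.703]
ft_force: [0.2, 0.1, 0.5]
grip_width: 0.43
```

```bash
python3 -c "
from h import *
goto([.483,.166,.183],-.078);c=snap('wrist'); save(c,'w10')"
```

```text
pos [0.478  0.168  0.2341] x [-0.0101  0.0056 -0.9999] z [ 0.997  -0.0772 -0.0105] yaw z -0.07728184814751433 j [ 0.5281  0.2054 -1.0496  1.7276  0.1734  1.3204 -0.634 ] f [0.1939 0.1027 0.5145] grip 0.42960098419170967 t 17.35
tool shift [ 0.051  -0.0019  0.0057]
turn 0.0006674206394596838
```

View pics/w10.png

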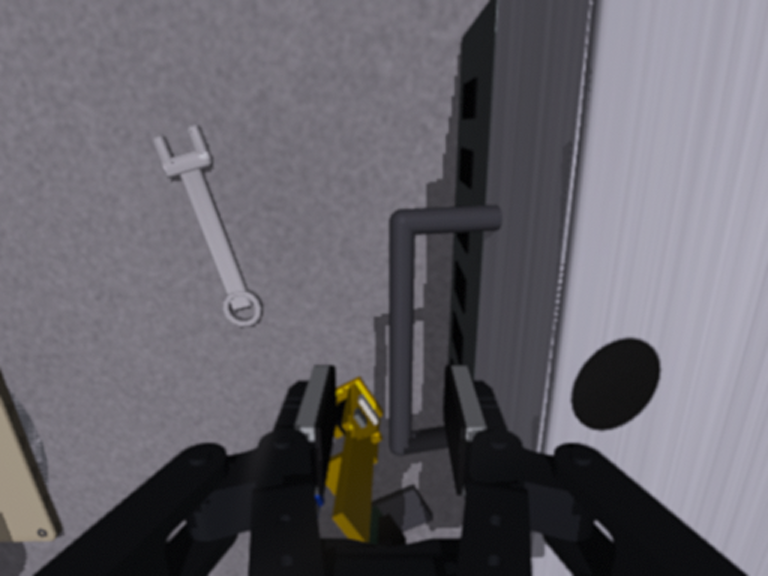

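Wrist view: bar at x≈403, jaw centre ≈390, so a shift of about 4 mm is needed. Going down and pinching.

Emit:
play_rows(increments="0.015 0 0.003 0;0.015 0 0.002 0;0.013 0 0.001 0;0.006 0 0 0;0 0 0 0;0 0 0 0")

```text
clock: 18.0
position: [0.4807, 0.1694, 0.1818]
ee_rot: [0.028, 0.712, -0.025, 0.701]
ft_force: [-2.0, -1.8, 6.3]
grip_width: 0.423
```

Emit:
play_rows(increments="0 0 0 0;0 0 0 0;0 0 0 0;0 0 0 0;0 0 0 0", hand=1, squeeze=40)

```text
clock: 18.5
position: [0.4819, 0.1695, 0.1805]
ee_rot: [0.028, 0.712, -0.025, 0.701]
ft_force: [-0.7, -0.5, 2.1]
grip_width: 0.101
```

```bash
cat >> h.py <<'E'
def arc(steps):
    # hinge, bar circle in box x-z plane; grasp point = TCP - 11mm*toolx
    p,R=pose(); H=np.array([.685,.149,.125]); bx=np.array([.997,-.078,0]); 
    g=p-.011*R[:,0]; d=g-H; a=d@bx; z=d[2]; r=np.hypot(a,z); th=np.arctan2(z,-a)
    print("g",g,"r",r,"theta hatch",th-.047,"yoff",d@np.array([.078,.997,0]),"f",get_obs()["ft_force"],"grip",get_obs()["grip_width"],"j",get_obs()["joint_pos"])
    last=np.array([a,z])
    for s in steps:
        t=th+s; q=np.array([-.2132*np.cos(t),.2132*np.sin(t)]); e=q-last; last=q
        print(t-.047,"rows",R.T@(e[0]*bx+np.array([0,0,e[1]])))
E
python3 -c "
from h import *
arc([.1,.2,.3,.4,.5]);c=snap('wrist'); save(c,'w11')"
```

```text
g [0.4821 0.1694 0.1915] r 0.21447717851350073 theta hatch 0.2682736541761719 yoff 0.004535441920013458 f [-0.7299 -0.5283  2.0696] grip 0.1006606851547371 j [ 0.4859  0.2785 -1.0278  1.7856  0.2403  1.2293 -0.6838]
0.3682736541761719 rows [-0.0196  0.      0.0085]
0.4682736541761719 rows [-0.0192  0.      0.0093]
0.5682736541761718 rows [-0.0182  0.      0.0111]
0.6682736541761719 rows [-0.017   0.      0.0129]
0.7682736541761718 rows [-0.0156  0.      0.0145]
```

View pics/w11.png

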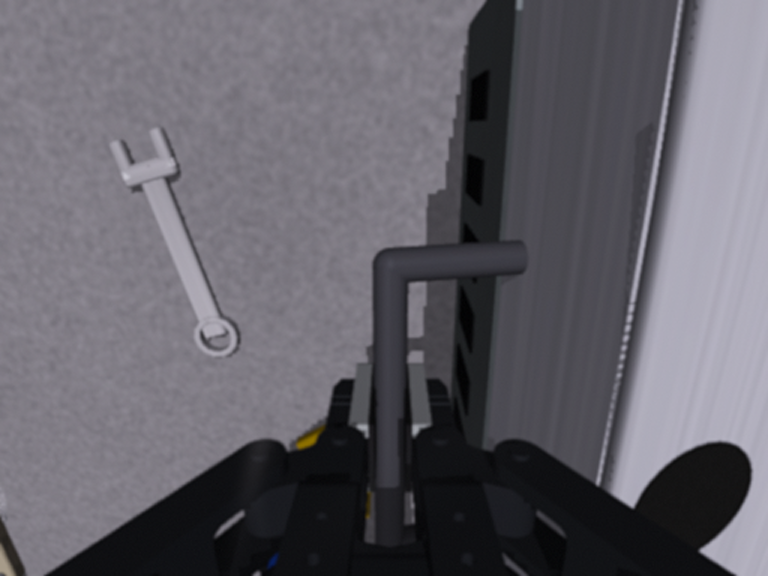

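Bar is pinched (390,350). Lifting along the arc.

Emit:
play_rows(increments="-0.015 0 0.006 0;-0.02 0 0.009 0;-0.02 0 0.01 0;-0.018 0 0.011 0;-0.017 0 0.013 0")

```text
clock: 19.05
position: [0.5318, 0.1654, 0.2668]
ee_rot: [0.028, 0.713, -0.024, 0.7]
ft_force: [12.1, 4.0, -16.1]
grip_width: 0.095
```

```bash
python3 -c "
from h import *
arc([.1,.2,.3,.4,.5])"
```

```text
g [0.532  0.1653 0.2778] r 0.21681080074060088 theta hatch 0.7348173590468688 yoff 0.004351631625022633 f [ 12.0977   4.0189 -16.0769] grip 0.09513157360346121 j [ 0.4475  0.3293 -1.0094  1.5495  0.2653  1.431  -0.6517]
0.8348173590468688 rows [-0.0122 -0.      0.0181]
0.9348173590468688 rows [-0.013  -0.      0.0169]
1.034817359046869 rows [-0.0113 -0.      0.0181]
1.1348173590468689 rows [-0.0094 -0.      0.0191]
1.234817359046869 rows [-0.0075 -0.0001  0.02  ]
```

Emit:
play_rows(increments="-0.012 0 0.018 0;-0.013 0 0.017 0;-0.011 0 0.018 0;-0.009 0 0.019 0")

```text
clock: 19.45
position: [0.6, 0.1604, 0.3136]
ee_rot: [0.025, 0.718, -0.025, 0.695]
ft_force: [-2.8, -0.3, -0.8]
grip_width: 0.1
```

```bash
python3 -c "
from h import *
arc([.1,.2,.3,.4,.5])"
```

```text
g [0.6003 0.1604 0.3246] r 0.2171063689422159 theta hatch 1.119950171268078 yoff 0.004761845987306606 f [-2.8044 -0.3376 -0.779 ] grip 0.10038267305282747 j [ 0.3279  0.4749 -0.9568  1.2823  0.3646  1.5987 -0.6434]
1.219950171268078 rows [-0.0045 -0.0002  0.0214]
1.319950171268078 rows [-0.006  -0.0002  0.0204]
1.419950171268078 rows [-0.004  -0.0002  0.0209]
1.5199501712680779 rows [-0.0018 -0.0002  0.0212]
1.619950171268078 rows [ 0.0003 -0.0002  0.0213]
```

Emit:
play_rows(increments="-0.005 0 0.02 0;-0.005 0 0.02 0;-0.004 0 0.021 0;-0.002 0 0.02 0;0 0 0 0")

```text
clock: 19.95
position: [0.6838, 0.1539, 0.3317]
ee_rot: [0.025, 0.719, -0.026, 0.694]
ft_force: [0.9, -1.2, 0.6]
grip_width: 0.096
```

```bash
python3 -c "
from h import *
arc([.1,.2,.3,.4,.5])"
```

```text
g [0.6842 0.1539 0.3427] r 0.2176913300474211 theta hatch 1.5185054775596458 yoff 0.004842521812060817 f [ 0.9435 -1.2445  0.6008] grip 0.09561733192735308 j [ 0.1846  0.6489 -0.8876  0.9806  0.4744  1.7275 -0.5975]
1.618505477559646 rows [ 0.0047 -0.0001  0.0215]
1.7185054775596458 rows [ 0.0023 -0.0001  0.0212]
1.8185054775596459 rows [ 0.0044 -0.0001  0.0208]
1.918505477559646 rows [ 0.0065 -0.0001  0.0203]
2.018505477559646 rows [ 0.0085 -0.0001  0.0195]
```

Past 1.5. Release and rise.

Emit:
play_rows(increments="0 0 0 0;0 0 0 0;0 0 0 0;-0.02 0 0 0;-0.03 0 0 0;-0.03 0 0 0;-0.02 0 0 0;0 0 0 0", hand=-0.2)

```text
clock: 20.75
position: [0.6853, 0.1529, 0.4327]
ee_rot: [0.024, 0.72, -0.027, 0.693]
ft_force: [0.4, 0.3, 0.4]
grip_width: 0.598
```

```bash
python3 -c "
from h import *
goto([.5,.0,.42],-.078)"
```

```text
pos [0.6853 0.1529 0.4327] x [-0.0394 -0.0021 -0.9992] z [ 0.9967 -0.0717 -0.0391] yaw z -0.07180258330537637 j [ 0.0678  0.6703 -0.8632  0.6933  0.5095  1.9586 -0.554 ] f [0.4319 0.2809 0.4171] grip 0.5979164913406062 t 20.75
tool shift [ 0.0203 -0.1657 -0.1732]
turn 0.006396138321460365
```

Emit:
play_rows(increments="0 -0.025 -0.03 0;0 -0.03 -0.035 0;0 -0.035 -0.04 0;0 -0.035 -0.04 0;0 -0.035 -0.04 0;0 -0.035 -0.04 0;0 -0.02 -0.02 0;0 0 0 0;0 0 0 0")

```text
clock: 21.65
position: [0.4284, -0.0389, 0.4291]
ee_rot: [0.027, 0.726, -0.032, 0.686]
ft_force: [0.1, 0.5, -0.5]
grip_width: 0.607
```

```bash
python3 -c "
from h import *
import pickle
goto([.5,.0,.42],-.078)
for n in('top','side','wrist'):
  c=snap(n);save(c,n+'12');pickle.dump(c,open(n+'12.pkl','wb'))
"
```

```text
pos [ 0.4284 -0.0389  0.4291] x [-0.0576 -0.0049 -0.9983] z [ 0.9949 -0.0838 -0.0569] yaw z -0.0839946751327479 j [ 0.9775 -0.0741 -0.9128  1.5    -0.0506  1.744  -0.0232] f [ 0.1471  0.4673 -0.5417] grip 0.6065902626212042 t 21.65
tool shift [0.0048 0.0448 0.0685]
turn -0.005449706093662339
```

View pics/top12.png

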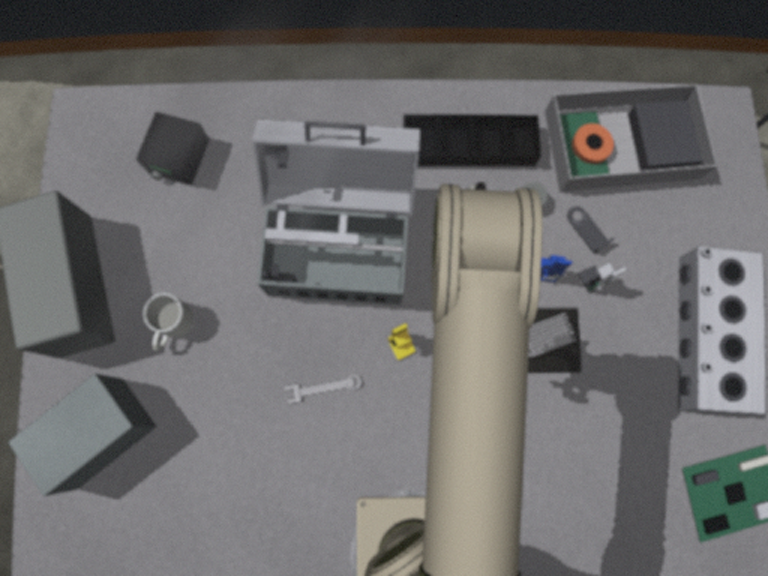

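View pics/side12.png

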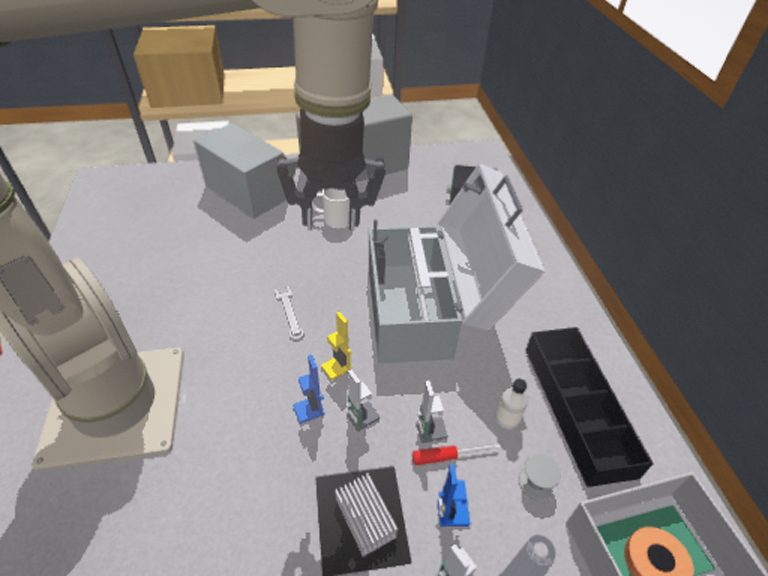

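View pics/wrist12.png

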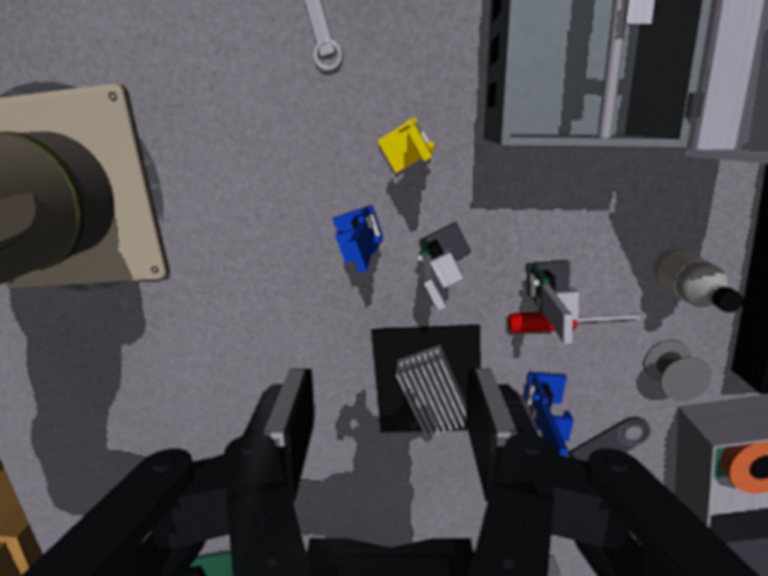

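Hatch lies fully back. The top view shows the rail's bare end from (358,243) to (405,248), with the keeper left of it. Measuring.

```bash
python3 - <<'E'
from h import *
import pickle
t=pickle.load(open("top12.pkl","rb"));s=pickle.load(open("side12.pkl","rb"));w=pickle.load(open("wrist12.pkl","rb"))
def crop(c,x0,y0,x1,y1,k,n): cv2.imwrite("pics/"+n+".png",cv2.resize(c["img"][y0:y1,x0:x1],None,fx=k,fy=k,interpolation=cv2.INTER_CUBIC))
crop(t,165,130,285,205,6.6,"t_rail"); crop(s,235,140,325,245,5.7,"s_rail"); crop(w,230,120,430,270,4,"w_car")
E
```

```text
(no output)
```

View pics/t_rail.png

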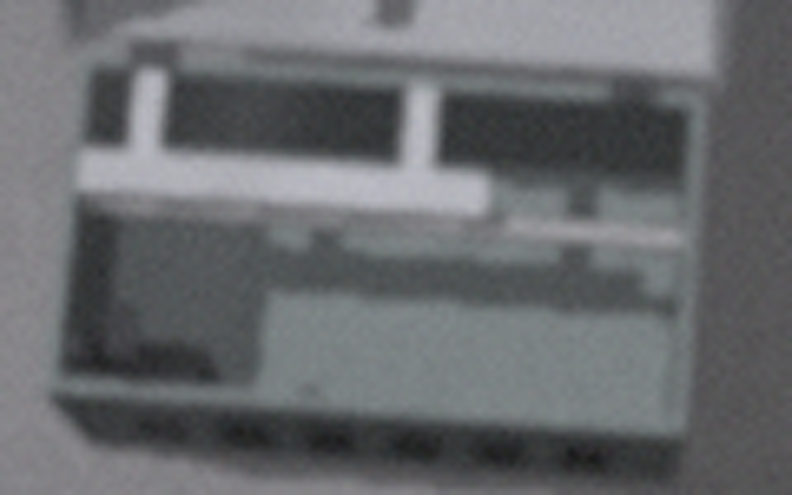

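View pics/s_rail.png

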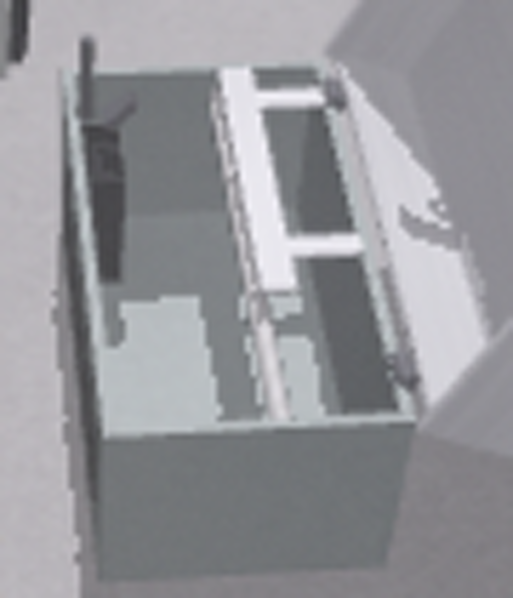

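View pics/w_car.png

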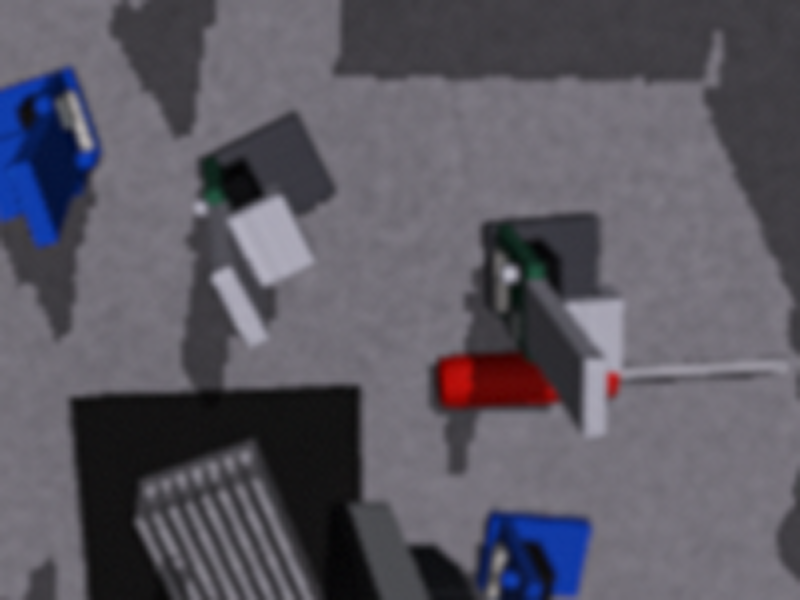

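```bash
python3 - <<'E'
from h import *
import pickle
L=lambda n:pickle.load(open(n+".pkl","rb"))
t,s,w,t0,s0=L("top12"),L("side12"),L("wrist12"),L("top0"),L("side0")
def P(c,k,x0,y0,pts,z): return np.array([onz(c,*un(p,k,x0,y0),z) for p in pts])
H=np.array([.685,.149,0]);bx=np.array([.997,-.078,0]);by=np.array([.078,.997,0]);O=H-.085*bx
def B(X): d=X-O; return np.stack([d@bx,d@by],1)
for nm,a in(("keeper top",P(t,6.6,165,130,[(491,215),(494,172),(78,190),(80,148)],.126)),
 ("keeper side",P(s,5.7,235,140,[(262,290),(297,290),(218,68),(252,66)],.126)),
 ("rail top",P(t,6.6,165,130,[(510,228),(685,240)],.111)),("rail side",P(s,5.7,235,140,[(261,310),(279,415)],.111)),
 ("box rim top",P(t,6.6,165,130,[(705,90),(688,432),(52,388)],.125))): print(nm,"\n",a,"\n",B(a))
A=P(w,4,230,120,[(220,271),(259,343)],.152);print("A tab w",A,A.mean(0))
A=P(w,4,230,120,[(230,222),(280,195),(315,262),(270,287)],.097);print("A hook w",A.mean(0))
A=P(w,4,230,120,[(594,360),(596,436)],.152);print("B tab w",A,A.mean(0))
A=P(w,4,230,120,[(572,300),(622,298)],.097);print("B hook front edge w",A.mean(0))
A=P(s0,3.2,190,200,[(137,153),(155,177)],.152);print("A tab s",A,A.mean(0))
A=P(s0,3.2,190,200,[(306,176),(311,196)],.152);print("B tab s",A,A.mean(0))
A=P(s0,3.2,190,200,[(360,527),(403,572)],.152);print("C tab s",A,A.mean(0))
A=P(t0,4.7,255,135,[(722,225),(762,205)],.152);print("C tab t",A,A.mean(0))
A=P(t0,4.7,255,135,[(272,392),(298,373)],.152);print("A tab t",A,A.mean(0))
E
```

```text
keeper top 
 [[0.6166 0.1041 0.126 ]
 [0.6368 0.1028 0.126 ]
 [0.6298 0.2919 0.126 ]
 [0.6497 0.2916 0.126 ]] 
 [[ 0.0203 -0.0501]
 [ 0.0405 -0.0499]
 [ 0.0189  0.1381]
 [ 0.0387  0.1394]]
keeper side 
 [[0.6149 0.1057 0.126 ]
 [0.6335 0.103  0.126 ]
 [0.6292 0.291  0.126 ]
 [0.6499 0.29   0.126 ]] 
 [[ 0.0185 -0.0486]
 [ 0.0373 -0.0499]
 [ 0.0183  0.1372]
 [ 0.039   0.1378]]
rail top 
 [[0.6145 0.0959 0.111 ]
 [0.6083 0.016  0.111 ]] 
 [[ 0.0188 -0.0585]
 [ 0.0189 -0.1386]]
rail side 
 [[0.6154 0.105  0.111 ]
 [0.6083 0.0306 0.111 ]] 
 [[ 0.019  -0.0493]
 [ 0.0178 -0.124 ]]
box rim top 
 [[0.6754 0.0063 0.125 ]
 [0.5162 0.0166 0.125 ]
 [0.5382 0.3011 0.125 ]] 
 [[ 0.0866 -0.143 ]
 [-0.0729 -0.1452]
 [-0.0732  0.1401]]
A tab w [[ 0.4419 -0.0928  0.152 ]
 [ 0.4539 -0.1198  0.152 ]] [ 0.4479 -0.1063  0.152 ]
A hook w [ 0.4627 -0.101   0.097 ]
B tab w [[ 0.5682 -0.1327  0.152 ]
 [ 0.5702 -0.1618  0.152 ]] [ 0.5692 -0.1473  0.152 ]
B hook front edge w [ 0.5849 -0.1315  0.097 ]
A tab s [[ 0.4415 -0.0982  0.152 ]
 [ 0.4527 -0.1226  0.152 ]] [ 0.4471 -0.1104  0.152 ]
B tab s [[ 0.57   -0.1393  0.152 ]
 [ 0.5697 -0.1576  0.152 ]] [ 0.5699 -0.1485  0.152 ]
C tab s [[ 0.5444 -0.3951  0.152 ]
 [ 0.5635 -0.4236  0.152 ]] [ 0.5539 -0.4094  0.152 ]
C tab t [[ 0.5455 -0.3944  0.152 ]
 [ 0.5582 -0.4217  0.152 ]] [ 0.5518 -0.408   0.152 ]
A tab t [[ 0.4432 -0.106   0.152 ]
 [ 0.4547 -0.1223  0.152 ]] [ 0.449  -0.1142  0.152 ]
```

```bash
python3 - <<'E'
from h import *
import pickle
L=lambda n:pickle.load(open(n+".pkl","rb"))
s0=L("side0")
for n,p in(("blue1",(55,125)),("yellow",(120,40)),("blue2",(355,358))): print(n,onz(s0,*un(p,3.2,190,200),.15))
goto([.4475,-.109,.24],.43)
E
```

```text
blue1 [ 0.3791 -0.0598  0.15  ]
yellow [0.4417 0.0226 0.15  ]
blue2 [ 0.5702 -0.2881  0.15  ]
pos [ 0.4293 -0.0377  0.4292] x [-0.0576 -0.0029 -0.9983] z [ 0.9952 -0.0795 -0.0572] yaw z -0.07970701860635272 j [ 0.9744 -0.0708 -0.9137  1.4977 -0.0502  1.7444 -0.0233] f [ 0.7462 -0.5164 -0.3741] grip 0.6016718401523918 t 21.8
tool shift [ 0.1881 -0.0683  0.0346]
turn -0.5100660726463956
```

Emit:
play_rows(increments="0.02 0 0 -0.13;0.02 0 0 -0.13;0.02 0 0 -0.13;0.02 0 0 -0.12;0 0 0 0;0 0 0 0", hand=0.06)

```text
clock: 22.4
position: [0.4279, -0.0311, 0.3452]
ee_rot: [-0.155, 0.708, 0.168, 0.668]
ft_force: [0.4, 0.5, 0.8]
grip_width: 0.468
```

```bash
python3 - <<'E'
from h import *
goto([.4475,-.109,.22],.43)
E
```

```text
pos [ 0.4279 -0.0311  0.3452] x [-0.0596  0.0041 -0.9982] z [ 0.8939  0.4453 -0.0515] yaw z 0.46213050852764825 j [ 0.9367 -0.0828 -0.8894  1.6784 -0.0654  1.5753  0.5139] f [0.3597 0.5307 0.7575] grip 0.4677287931756812 t 22.4
tool shift [ 0.1235 -0.0822 -0.0107]
turn 0.030598399778181348
```

Emit:
play_rows(increments="0.02 -0.025 -0.003 0.03;0.025 -0.025 -0.004 0;0.025 -0.02 -0.004 0;0.025 -0.01 0 0;0.015 0 0 0;0 0 0 0;0 0 0 0")

```text
clock: 23.1
position: [0.4529, -0.108, 0.2371]
ee_rot: [-0.14, 0.709, 0.151, 0.675]
ft_force: [0.4, 0.2, 0.0]
grip_width: 0.469
```

```bash
python3 - <<'E'
from h import *
import pickle
goto([.4475,-.109,.127],.43)
c=snap('wrist');save(c,'w13');pickle.dump(c,open('w13.pkl','wb'))
E
```

```text
pos [ 0.4529 -0.108   0.2371] x [-0.0501  0.0055 -0.9987] z [ 0.9145  0.4023 -0.0437] yaw z 0.41443624133095175 j [ 0.9653  0.0802 -0.8562  1.7917  0.0621  1.3482  0.5079] f [0.4078 0.172  0.0162] grip 0.46863243822098005 t 23.1
tool shift [ 0.1102 -0.0015 -0.0006]
turn -0.01667386161435615
```

View pics/w13.png

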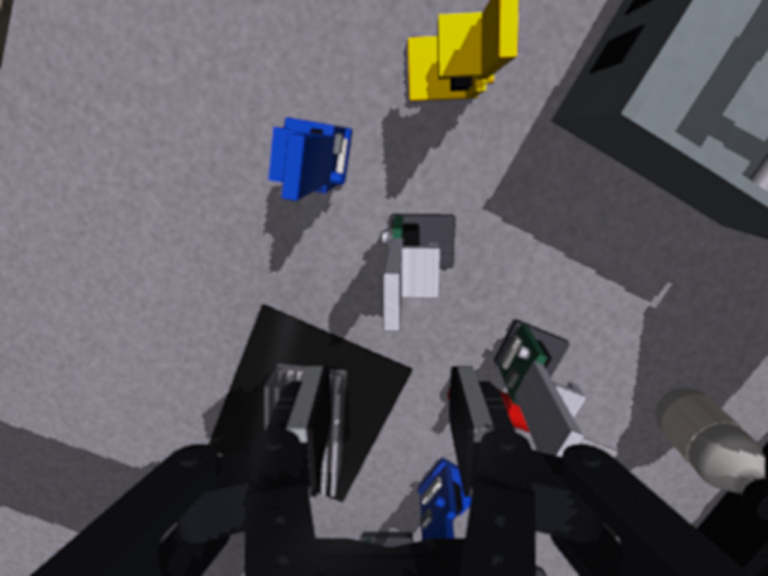

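Wrist view: carrier A's tab top at (392,302), standing square to the jaws, with its hook to the right.

```bash
python3 - <<'E'
from h import *
import pickle
c=pickle.load(open('w13.pkl','rb'))
a=onz(c,392/1.5,276/1.5,.152);b=onz(c,392/1.5,328/1.5,.152);m=(a+b)/2;print(a,b,m)
goto([m[0],m[1],.127])
E
```

```text
[ 0.4432 -0.0939  0.152 ] [ 0.4542 -0.1186  0.152 ] [ 0.4487 -0.1063  0.152 ]
pos [ 0.453  -0.1079  0.2372] x [-0.0498  0.0053 -0.9987] z [ 0.9143  0.4026 -0.0435] yaw z 0.41482156804209214 j [ 0.9653  0.0799 -0.8562  1.7917  0.062   1.3481  0.5081] f [-0.8525  0.2085  0.8631] grip 0.4744779632874892 t 23.15
tool shift [0.1103 0.0005 0.0016]
```

Emit:
play_rows(increments="0.025 0 0.001 0;0.03 0 0 0;0.03 0 0 0;0.012 0 0 0;0 0 0 0;0 0 0 0")

```text
clock: 23.75
position: [0.4554, -0.1067, 0.1462]
ee_rot: [-0.142, 0.705, 0.147, 0.679]
ft_force: [-0.1, 0.1, 0.1]
grip_width: 0.47
```

```bash
python3 - <<'E'
from h import *
goto([.4487,-.1063,.127])
c=snap('wrist');save(c,'w14')
E
```

```text
pos [ 0.4554 -0.1067  0.1462] x [-0.0375  0.0005 -0.9993] z [ 0.9159  0.4    -0.0342] yaw z 0.411795237706465 j [ 0.9283  0.177  -0.8546  1.9138  0.1486  1.1528  0.4273] f [-0.1399  0.1331  0.1374] grip 0.4699525736374847 t 23.75
tool shift [ 0.0194  0.0027 -0.0053]
```

View pics/w14.png

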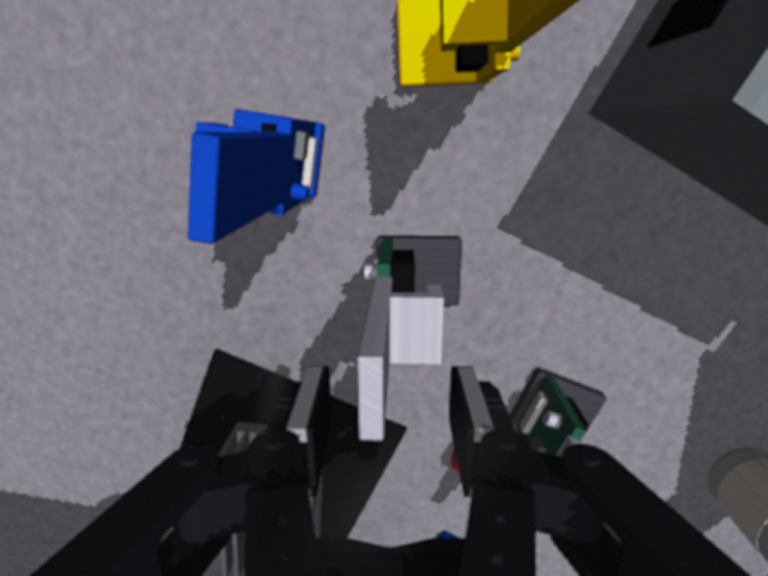

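Tab at x≈371, jaw centre ≈390, so shift −6 mm along z.

Emit:
play_rows(increments="0.006 0.002 -0.006 0;0.01 0 -0.001 0;0.006 0 0 0;0 0 0 0;0 0 0 0")

```text
clock: 24.3
position: [0.4482, -0.1085, 0.1254]
ee_rot: [-0.142, 0.704, 0.146, 0.68]
ft_force: [0.6, 0.1, 0.4]
grip_width: 0.471
```

```bash
python3 - <<'E'
from h import *
goto([.4487,-.1063,.127])
c=snap('wrist');save(c,'w15')
E
```

```text
pos [ 0.4482 -0.1085  0.1254] x [-0.0335 -0.0019 -0.9994] z [ 0.9164  0.399  -0.0315] yaw z 0.410660247922285 j [ 0.9303  0.1851 -0.8505  1.9547  0.161   1.1029  0.421 ] f [0.571  0.0782 0.3771] grip 0.4707018094237845 t 24.3
tool shift [-0.0016  0.0018  0.0013]
```

View pics/w15.png

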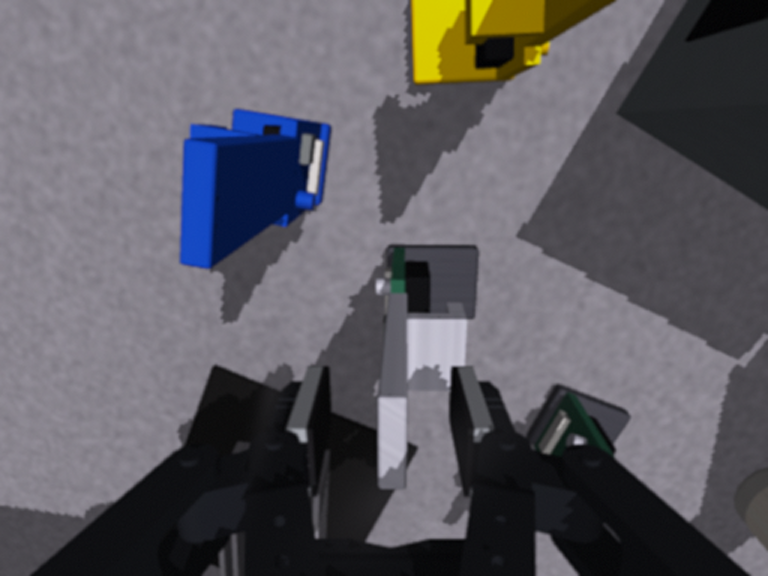

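Tab centred at x≈392. Closing.

Emit:
play_rows(increments="0 0 0 0;0 0 0 0;0 0 0 0;0 0 0 0;0 0 0 0;0 0 0 0", hand=1, squeeze=50)

```text
clock: 24.95
position: [0.4499, -0.1081, 0.1265]
ee_rot: [-0.143, 0.703, 0.146, 0.682]
ft_force: [1.4, -0.7, 1.1]
grip_width: 0.086
```

Emit:
play_rows(increments="-0.01 0 0 0;-0.025 0 0 0;-0.035 0 0 0;-0.04 0 0 0;-0.035 0 0 0;-0.02 0 0 0;0 0 0 0;0 0 0 0")

```text
clock: 25.75
position: [0.4515, -0.1069, 0.2987]
ee_rot: [-0.142, 0.705, 0.147, 0.679]
ft_force: [-0.2, 0.2, -2.4]
grip_width: 0.084
```

```bash
python3 - <<'E'
from h import *
goto([.55,.065,.3],-.078)
c=snap('wrist');save(c,'w16')
c=snap('side');save(c,'s16')
E
```

```text
pos [ 0.4515 -0.1069  0.2987] x [-0.0378 -0.0005 -0.9993] z [ 0.9154  0.401  -0.0348] yaw z 0.41284088129325525 j [ 0.9883  0.0208 -0.8549  1.7063  0.0213  1.4591  0.543 ] f [-0.2383  0.151  -2.3867] grip 0.08426084580881002 t 25.75
tool shift [-0.0051  0.1181  0.1591]
turn 0.4906497071472403
```

View pics/w16.png

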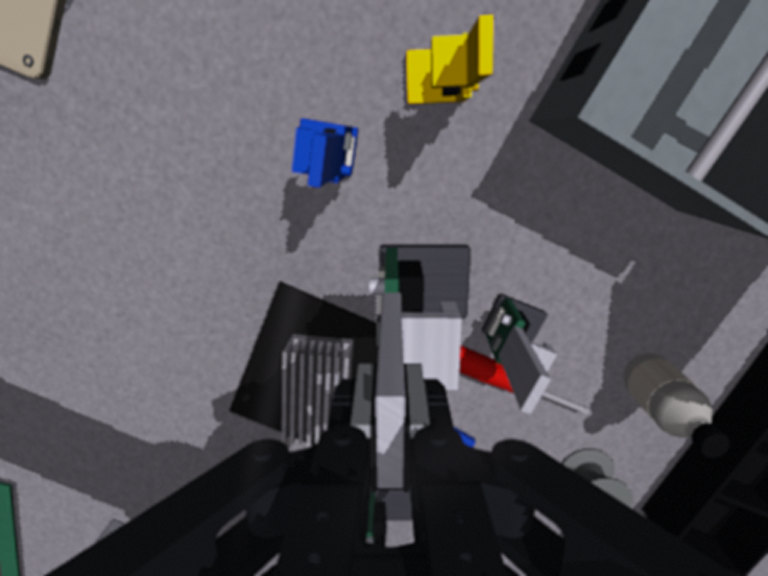

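View pics/s16.png

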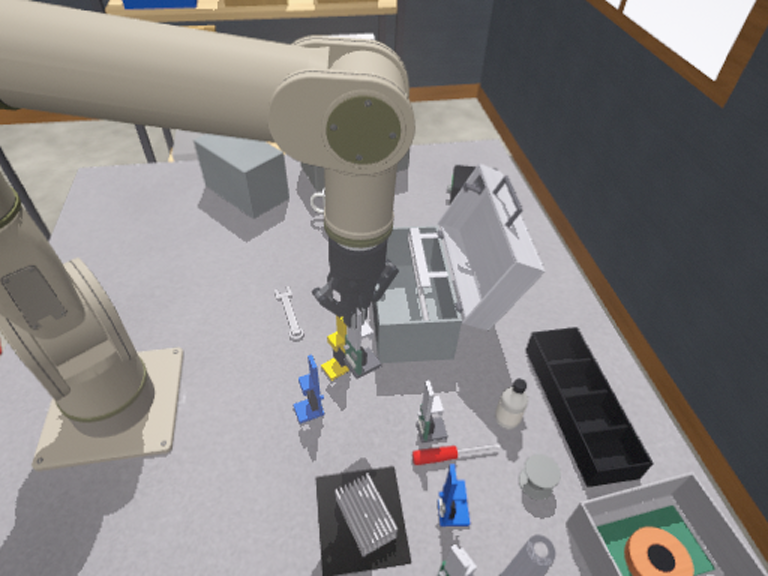

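Carrier A is held. Turning to the box's heading, then moving over the front part of the bare rail end.

Emit:
play_rows(increments="0 0 0 0.1;0 0 0 0.12;0 0 0 0.12;0 0 0 0.12;0 0 0 0;0 0 0 0")

```text
clock: 26.45
position: [0.4476, -0.1063, 0.2904]
ee_rot: [0.023, 0.725, -0.02, 0.689]
ft_force: [-0.3, 0.2, -2.7]
grip_width: 0.086
```

```bash
python3 - <<'E'
from h import *
goto([.551,.0655,.3],-.078)
E
```

```text
pos [ 0.4476 -0.1063  0.2904] x [-0.0506  0.0054 -0.9987] z [ 0.9969 -0.0596 -0.0508] yaw z -0.059756614661605006 j [ 0.981   0.0266 -0.8483  1.7195  0.0214  1.4555  0.0695] f [-0.2522  0.2121 -2.735 ] grip 0.08589837138666695 t 26.45
tool shift [-0.0139  0.1777  0.0923]
turn 0.018145424110196186
```

Emit:
play_rows(increments="-0.005 0.015 0.008 0.018;-0.005 0.03 0.016 0;-0.003 0.035 0.018 0;0 0.035 0.018 0;0 0.03 0.016 0;0 0.02 0.01 0;0 0 0 0;0 0 0 0")

```text
clock: 27.25
position: [0.547, 0.0557, 0.2943]
ee_rot: [0.023, 0.727, -0.018, 0.686]
ft_force: [-0.4, 0.2, -2.0]
grip_width: 0.087
```

```bash
python3 - <<'E'
from h import *
goto([.551,.0655,.1665],-.078)
c=snap('wrist');save(c,'w17')
c=snap('side');save(c,'s17')
E
```

```text
pos [0.547  0.0557 0.2943] x [-0.0582  0.0075 -0.9983] z [ 0.9966 -0.0579 -0.0585] yaw z -0.058009670421786605 j [ 0.6111  0.321  -0.9733  1.4895  0.2375  1.5225 -0.4208] f [-0.3738  0.1988 -2.031 ] grip 0.08659604229789322 t 27.25
tool shift [0.1274 0.0095 0.0109]
turn 0.019782752260241197
```

View pics/s17.png

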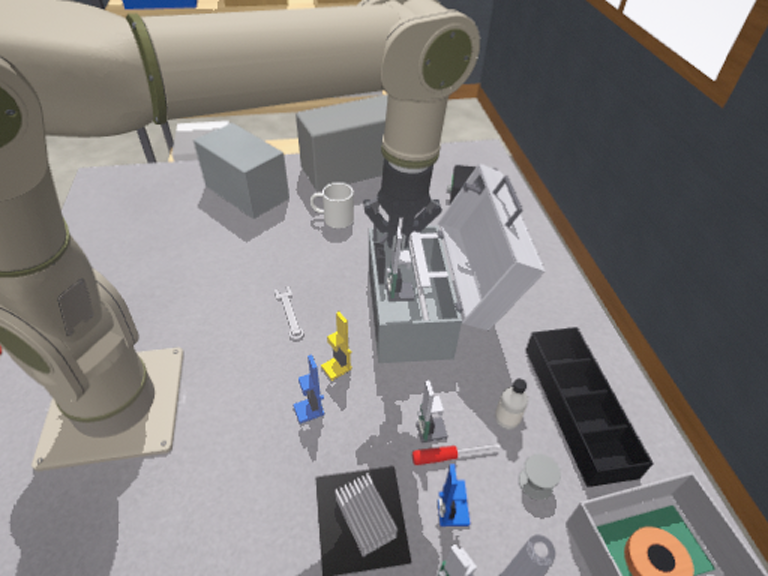

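View pics/w17.png

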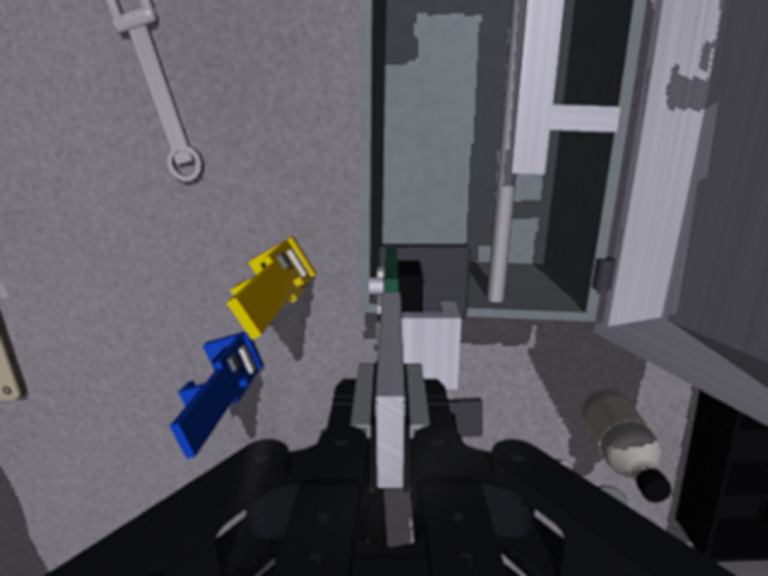

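Emit:
play_rows(increments="0 0.006 0.008 0.02;0.005 0.004 0.004 0;0.01 0 0 0;0.01 0 0 0;0 0 0 0;0 0 0 0")

```text
clock: 27.95
position: [0.5569, 0.0588, 0.2663]
ee_rot: [0.03, 0.727, -0.029, 0.685]
ft_force: [0.3, -0.4, -1.2]
grip_width: 0.087
```

```bash
python3 - <<'E'
from h import *
goto([.554,.0655,.1665],-.078)
E
```

```text
pos [0.5569 0.0588 0.2663] x [-0.0587  0.0034 -0.9983] z [ 0.9947 -0.0842 -0.0587] yaw z -0.08448917099128789 j [ 0.5811  0.3603 -0.9584  1.5081  0.2703  1.4797 -0.471 ] f [ 0.3057 -0.4328 -1.2292] grip 0.08746657241661235 t 27.95
tool shift [0.0998 0.0066 0.0024]
turn -0.006411002195351699
```

Emit:
play_rows(increments="0.015 0.004 0 0;0.02 0.003 0 0;0.02 0 0 0;0.01 0 0 0;0 0 0 0;0 0 0 0")

```text
clock: 28.55
position: [0.5531, 0.067, 0.1972]
ee_rot: [0.03, 0.727, -0.029, 0.686]
ft_force: [0.9, -0.2, -1.5]
grip_width: 0.087
```

```bash
python3 - <<'E'
from h import *
goto([.554,.0655,.1665],-.078)
c=snap('wrist');save(c,'w18')
E
```

```text
pos [0.5531 0.067  0.1972] x [-0.0578  0.0036 -0.9983] z [ 0.9948 -0.0837 -0.0579] yaw z -0.08393622340967057 j [ 0.5623  0.4023 -0.9445  1.6137  0.3073  1.3496 -0.5127] f [ 0.8985 -0.1645 -1.5311] grip 0.08728637549985634 t 28.55
tool shift [ 0.0306 -0.0014  0.0028]
turn -0.005871825421798874
```

View pics/w18.png

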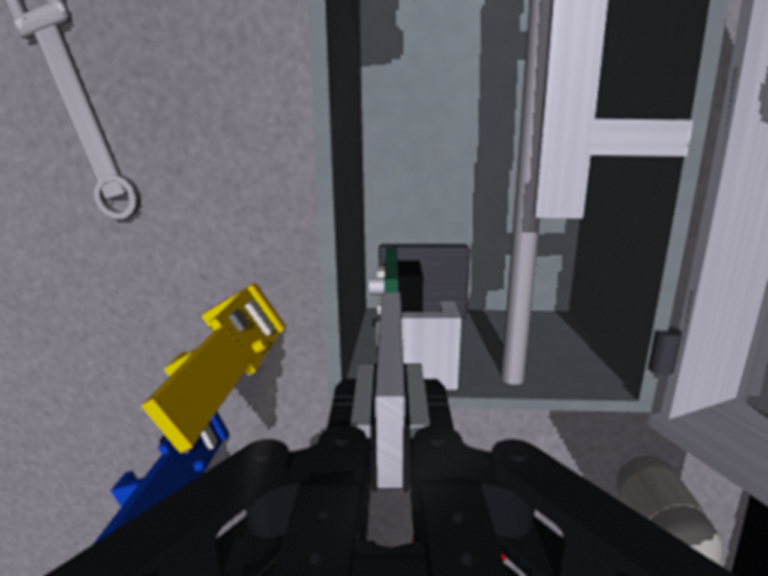

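Wrist view: the foot is inside the box, left of the rail (515,300) and clear of the front wall (325). Lowering further.

Emit:
play_rows(increments="0.008 0 0 0;0.01 0 0 0;0.008 0 0 0;0 0 0 0;0 0 0 0")

```text
clock: 29.1
position: [0.5525, 0.0671, 0.1705]
ee_rot: [0.03, 0.726, -0.029, 0.687]
ft_force: [0.1, -0.2, -3.7]
grip_width: 0.089
```

```bash
python3 - <<'E'
from h import *
goto([.6009,.062,.1665],-.078)
c=snap('wrist');save(c,'w19')
c=snap('side');save(c,'s19')
E
```

```text
pos [0.5525 0.0671 0.1705] x [-0.0551  0.0037 -0.9985] z [ 0.9949 -0.0843 -0.0552] yaw z -0.08448903552842815 j [ 0.5553  0.4231 -0.9348  1.6497  0.327   1.2985 -0.5273] f [ 0.0559 -0.2365 -3.6913] grip 0.08894224865404958 t 29.1
tool shift [ 0.0013 -0.001   0.0488]
turn -0.006446590324903207
```

View pics/w19.png

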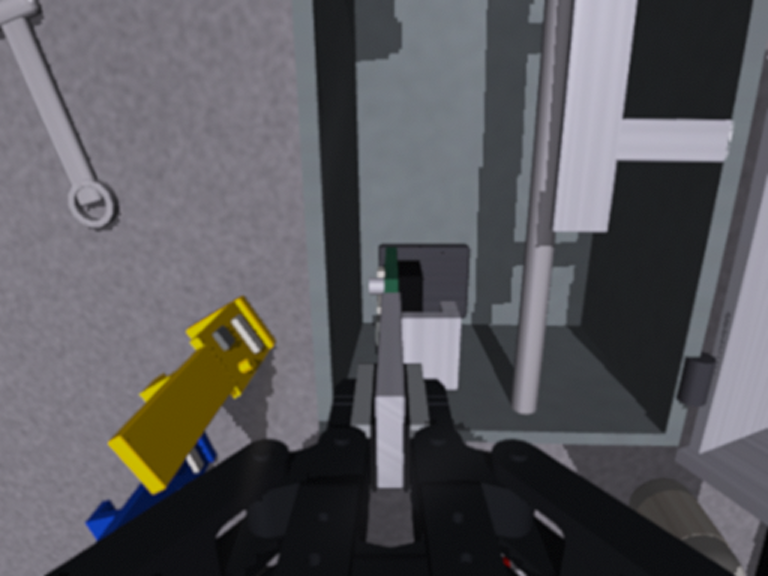

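View pics/s19.png

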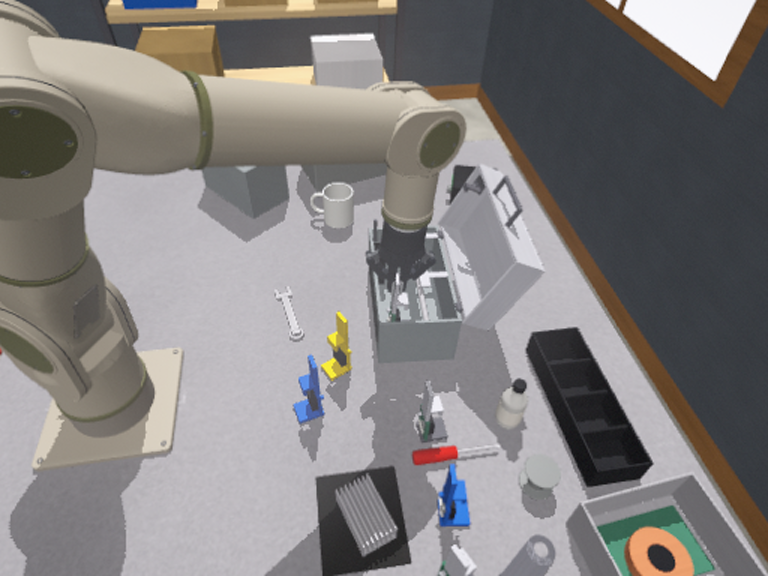

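Emit:
play_rows(increments="0 0 0.01 0;0 0 0.012 0;0 0 0.012 0;0 0 0.006 0;0 0 0 0;0 0 0 0")

```text
clock: 29.8
position: [0.5967, 0.0631, 0.1694]
ee_rot: [0.031, 0.725, -0.03, 0.688]
ft_force: [0.0, 0.3, -2.2]
grip_width: 0.086
```

```bash
python3 - <<'E'
from h import *
goto([.6009,.062,.1665],-.078)
c=snap('wrist');save(c,'w20')
E
```

```text
pos [0.5967 0.0631 0.1694] x [-0.0526  0.0036 -0.9986] z [ 0.9949 -0.0858 -0.0527] yaw z -0.08597677491730925 j [ 0.4941  0.5143 -0.8963  1.5363  0.3843  1.336  -0.5331] f [ 0.0433  0.3066 -2.2076] grip 0.08559022102374038 t 29.8
tool shift [ 0.0026 -0.0007  0.0044]
turn -0.007937242631799232
```

View pics/w20.png

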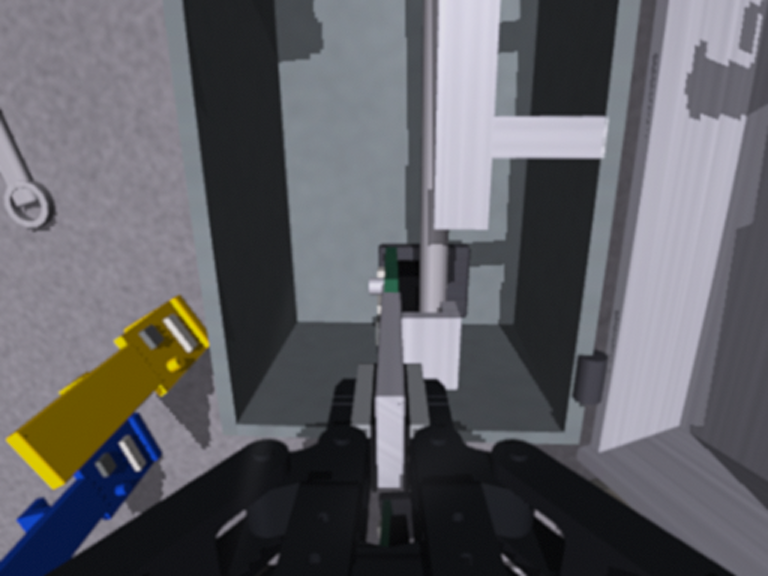

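```bash
python3 - <<'E'
from h import *
c=snap('wrist');p,R=pose()
bx=np.array([.997,-.078,0]);O=np.array([.6003,.1556,0])
for u,v,z in((420,290,.105),(447,290,.105),(420,305,.111),(447,305,.111)):
    X=onz(c,u/1.5,v/1.5,z);print("rail",X,(X-O)@bx)
hz=p[2]-.0415
for u,v,dz in((403,330,.012),(460,330,.012),(403,385,.012),(459,385,.012)):
    X=onz(c,u/1.5,v/1.5,hz+dz);print("arm",X,(X-O)@bx)
print((p-O)@bx,hz)
E
```

```text
rail [0.6073 0.0769 0.105 ] 0.013164818168880555
rail [0.6191 0.0761 0.105 ] 0.024989462575264257
rail [0.607  0.0722 0.111 ] 0.013195201853850981
rail [0.6186 0.0714 0.111 ] 0.024789970522277542
arm [0.6006 0.0738 0.1399] 0.006659320679057629
arm [0.6218 0.0725 0.1399] 0.02787327287233024
arm [0.5988 0.0503 0.1399] 0.00671351085726043
arm [0.6205 0.0491 0.1399] 0.02848534096993917
0.0033864012149545483 0.12791612586206677
```

Wrist view: rail at x 420–447 just beyond the hook (402–460). By measurement the hook needs +4.5 mm in x.

Emit:
play_rows(increments="0 0 0.003 0;0 0 0.002 0;0 0 0 0;0 0 0 0")

```text
clock: 30.3
position: [0.6013, 0.0625, 0.1696]
ee_rot: [0.03, 0.725, -0.03, 0.688]
ft_force: [-0.6, -0.4, -2.9]
grip_width: 0.084
```

```bash
cat > railchk.py <<'E'
from h import *
import sys,pickle
def run(name):
    p,R=pose();c=snap('wrist');save(c,name);pickle.dump(c,open(name+'.pkl','wb'))
    print("pos",p,"f",get_obs()["ft_force"],"x",R[:,0])
run(sys.argv[1])
E
python3 railchk.py w21
```

```text
pos [0.6013 0.0625 0.1696] f [-0.7221  0.3225 -2.0783] x [-0.0521  0.0025 -0.9986]
```

View pics/w21.png

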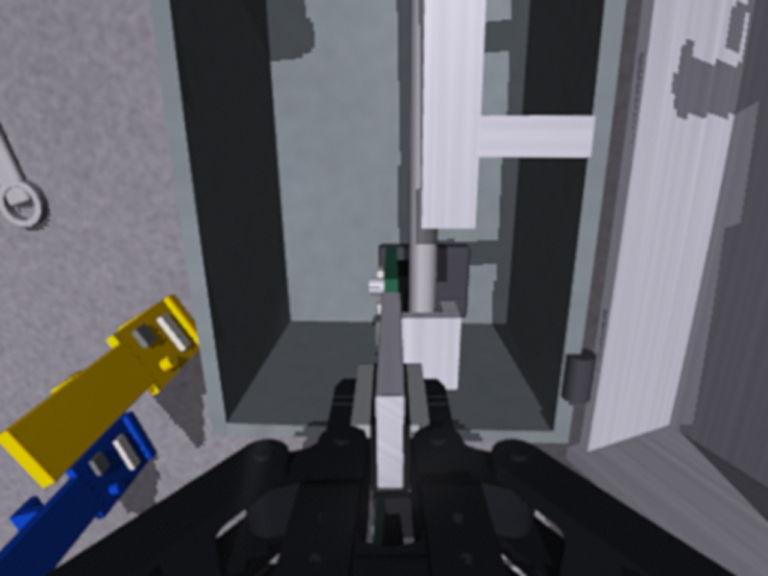

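Now centred: rail 410–437, hook gap 402–444. Lowering.

Emit:
play_rows(increments="0.006 0 0 0;0.006 0 0.001 0;0.004 0 0 0;0 0 0 0;0 0 0 0")

```text
clock: 30.85
position: [0.601, 0.0623, 0.1515]
ee_rot: [0.03, 0.725, -0.03, 0.687]
ft_force: [0.1, -0.8, -2.0]
grip_width: 0.089
```

```bash
python3 railchk.py w22
```

```text
pos [0.601  0.0623 0.1515] f [ 0.1906 -0.8555 -1.752 ] x [-0.0531  0.0023 -0.9986]
```

View pics/w22.png

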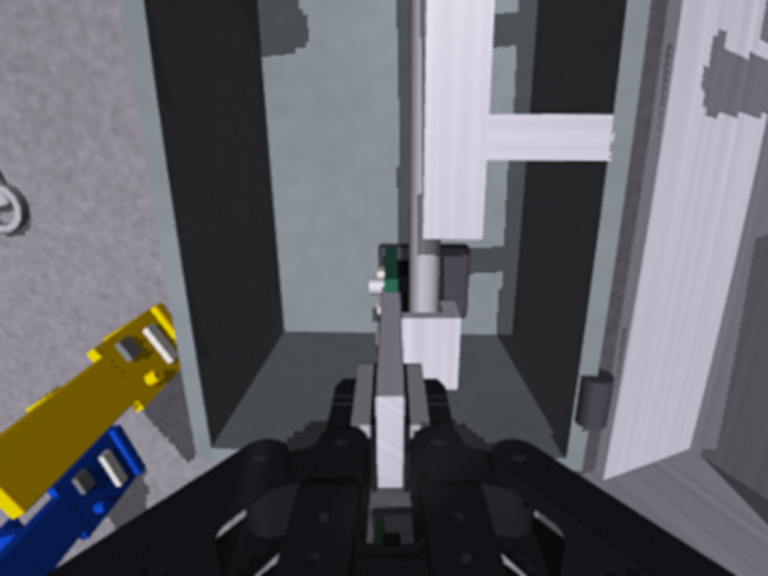

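Emit:
play_rows(increments="0.003 0 0 0;0.002 0 0 0;0 0 0 0")

```text
clock: 31.2
position: [0.601, 0.0624, 0.1466]
ee_rot: [0.03, 0.725, -0.03, 0.688]
ft_force: [0.2, 0.0, -1.7]
grip_width: 0.084
```

Emit:
play_rows(increments="0.002 0 0 0;0 0 0 0")

```text
clock: 31.4
position: [0.6014, 0.0625, 0.1469]
ee_rot: [0.03, 0.724, -0.03, 0.688]
ft_force: [-0.6, -0.4, -2.1]
grip_width: 0.086
```

Emit:
play_rows(increments="0.003 0 0 0;0.003 0 0 0")

```text
clock: 31.6
position: [0.6018, 0.0627, 0.1461]
ee_rot: [0.03, 0.723, -0.031, 0.689]
ft_force: [-15.3, -5.5, 34.2]
grip_width: 0.082
```

Seated on the rail (34 N upward). Easing off, then sliding along.

Emit:
play_rows(increments="-0.001 0 0 0;0 0 0 0;0 0 0 0")

```text
clock: 31.9
position: [0.6021, 0.0628, 0.1477]
ee_rot: [0.03, 0.723, -0.031, 0.69]
ft_force: [-0.5, -0.1, -2.1]
grip_width: 0.092
```

Emit:
play_rows(increments="0 0.006 0 0;0 0.012 0 0;0 0.015 0 0;0 0.012 0 0;0 0 0 0")

```text
clock: 32.4
position: [0.606, 0.1125, 0.1465]
ee_rot: [0.03, 0.723, -0.031, 0.689]
ft_force: [-0.9, 0.5, -1.4]
grip_width: 0.086
```

```bash
cat > box.py <<'E'
from h import *
p,R=pose();O=np.array([.6003,.1556,0]);bx=np.array([.997,-.078,0]);by=np.array([.078,.997,0])
print("box x,y",(p-O)@bx,(p-O)@by,"markY",(p-O)@by+.05,"z",p[2],"f",get_obs()["ft_force"],"x",R[:,0],"yaw",np.arctan2(R[1,2],R[0,2]),get_obs()["grip_width"],get_obs()["clock"])
print("box y dir in tool",R.T@by,"bx",R.T@bx, get_obs()["joint_pos"])
E
python3 box.py; python3 railchk.py w23
```

```text
box x,y 0.009054444222727047 -0.04255614599286112 markY 0.0074438540071388795 z 0.14645183051733446 f [-0.931   0.5043 -1.3627] x [-0.0476  0.0007 -0.9989] yaw -0.08580535325124948 0.08555877400010309 32.4
box y dir in tool [-0.003   1.     -0.0077] bx [-0.0476  0.0076  0.9989] [ 0.3917  0.5668 -0.8829  1.5197  0.4231  1.3092 -0.6277]
pos [0.606  0.1125 0.1465] f [ 0.001   1.5384 -0.7661] x [-0.0476  0.0007 -0.9989]
```

View pics/w23.png

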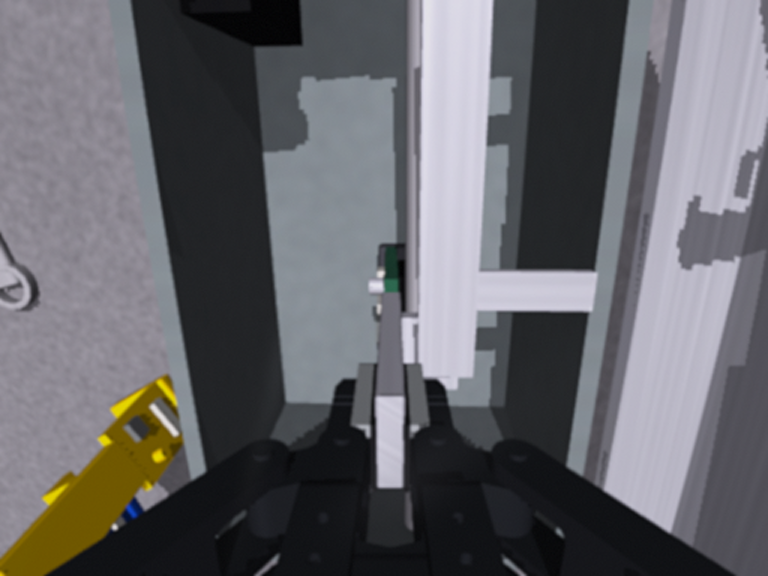

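Hook is going under the keeper. Continuing.

Emit:
play_rows(increments="0 0.01 -0.001 0;0 0.018 0 0;0 0.02 0 0;0 0.02 0 0;0 0.01 0 0;0 0 0 0")

```text
clock: 33.05
position: [0.6131, 0.1908, 0.1464]
ee_rot: [0.031, 0.723, -0.034, 0.69]
ft_force: [-0.2, 0.4, -0.2]
grip_width: 0.083
```

```bash
python3 box.py
```

```text
box x,y 0.010028158635129614 0.036073516844349666 markY 0.08607351684434966 z 0.14644299793019394 f [-0.2239  0.4341 -0.1906] x [-0.0465 -0.0021 -0.9989] yaw -0.0909635778785276 0.08346433766958572 33.05
box y dir in tool [-0.0057  0.9999 -0.0129] bx [-0.0462  0.0126  0.9989] [ 0.2405  0.6198 -0.8737  1.446   0.4527  1.3366 -0.7538]
```

Emit:
play_rows(increments="0 0.01 -0.001 0;0 0.014 -0.001 0;0 0.01 0 0;0 0.004 0 0;0 0 0 0;0 0 0 0")

```text
clock: 33.65
position: [0.6156, 0.2293, 0.1464]
ee_rot: [0.031, 0.722, -0.035, 0.69]
ft_force: [-0.4, -2.0, 2.2]
grip_width: 0.087
```

```bash
python3 box.py; python3 railchk.py w24
```

```text
box x,y 0.009490787106804262 0.07466237473181649 markY 0.12466237473181649 z 0.1464432965570953 f [-0.4352 -2.0062  2.2084] x [-0.0459 -0.0038 -0.9989] yaw -0.09404861662137419 0.08737035829824494 33.65
box y dir in tool [-0.0074  0.9999 -0.016 ] bx [-0.0455  0.0156  0.9989] [ 0.1648  0.6493 -0.8667  1.402   0.4681  1.3531 -0.8114]
pos [0.6156 0.2293 0.1464] f [-0.0326 -0.8851  0.0196] x [-0.0459 -0.0038 -0.9989]
```

View pics/w24.png

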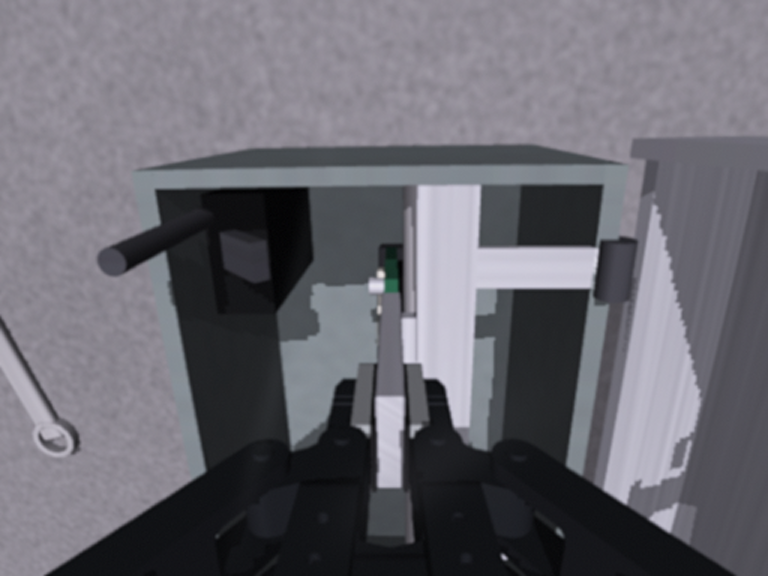

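Carrier A is at mark y ≈ +125 mm. Releasing.

Emit:
play_rows(increments="0 0 0 0;0 0 0 0;0 0 0 0;0 0 0 0;-0.02 0 0 0;-0.04 0 0 0;-0.04 0 0 0;-0.03 0 0 0;0 0 0 0", hand=0.2)

```text
clock: 34.6
position: [0.6209, 0.2283, 0.2792]
ee_rot: [0.031, 0.724, -0.036, 0.689]
ft_force: [-0.8, 0.7, 0.5]
grip_width: 0.404
```

```bash
python3 - <<'E'
from h import *
goto([.5695,-.148,.27],.03)
c=snap('wrist');save(c,'w25')
E
```

```text
pos [0.6209 0.2283 0.2792] x [-0.0499 -0.0036 -0.9987] z [ 0.9943 -0.0948 -0.0493] yaw z -0.0950664417974926 j [ 0.1471  0.5807 -0.8965  1.2029  0.4149  1.5933 -0.7647] f [-0.7547  0.7119  0.5164] grip 0.4035561294510796 t 34.6
tool shift [ 0.0132 -0.3793 -0.0149]
turn -0.12480620046835343
```

View pics/w25.png

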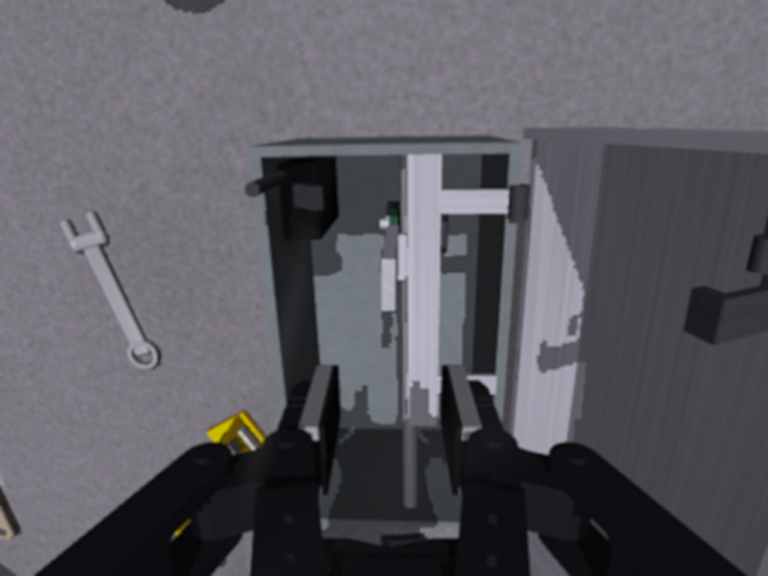

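Carrier A hangs under the keeper (388,285). Going for carrier B.

Emit:
play_rows(increments="0 -0.02 0 -0.06;0 -0.035 0 -0.065;0 -0.04 0 0;0 -0.04 0 0;0 -0.04 0 0;0 -0.04 0 0;0 -0.04 0 0;0 -0.04 0 0;0 -0.03 0 0;0 -0.02 0 0;0 0 0 0;0 0 0 0", hand=0.06)

```text
clock: 35.85
position: [0.622, -0.1316, 0.2613]
ee_rot: [-0.015, 0.732, 0.012, 0.681]
ft_force: [0.3, 1.0, -0.1]
grip_width: 0.472
```

```bash
python3 - <<'E'
from h import *
import pickle
goto([.5695,-.148,.24],.03)
c=snap('wrist');save(c,'w26');pickle.dump(c,open('w26.pkl','wb'))
E
```

```text
pos [ 0.622  -0.1316  0.2613] x [-0.0719 -0.0047 -0.9974] z [ 0.9967  0.0377 -0.072 ] yaw z 0.03785167088413497 j [ 0.7085  0.5341 -0.8661  1.2928  0.3959  1.5618 -0.079 ] f [ 0.2643  1.0013 -0.0805] grip 0.4724275819208173 t 35.85
tool shift [ 0.0251 -0.0144 -0.0514]
turn 0.008012279257307046
```

View pics/w26.png

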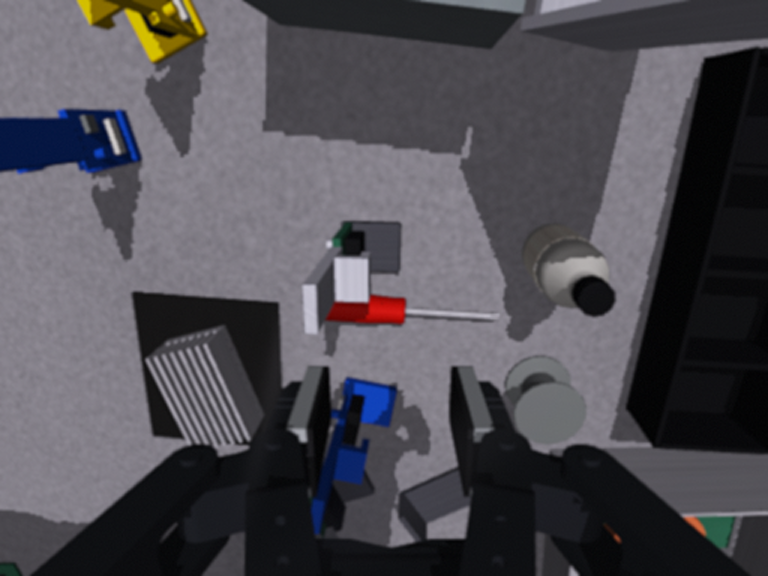

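```bash
python3 - <<'E'
from h import *
import pickle
c=pickle.load(open('w26.pkl','rb'))
a=onz(c,311/1.5,285/1.5,.152);b=onz(c,312/1.5,332/1.5,.152);m=(a+b)/2;print(a,b,m)
goto([m[0],m[1],.20],.03)
E
```

```text
[ 0.5705 -0.1332  0.152 ] [ 0.5705 -0.1614  0.152 ] [ 0.5705 -0.1473  0.152 ]
pos [ 0.622  -0.1317  0.2612] x [-0.0722 -0.0051 -0.9974] z [ 0.9967  0.0378 -0.0723] yaw z 0.03788068226304167 j [ 0.7083  0.5342 -0.8658  1.2928  0.3962  1.562  -0.0789] f [-0.1193 -1.0679  0.4138] grip 0.46560126702217447 t 35.9
tool shift [ 0.0649 -0.0135 -0.0475]
turn 0.00807209900337054
```

Emit:
play_rows(increments="0 -0.005 -0.015 0.01;0 -0.005 -0.018 0;0.02 -0.003 -0.014 0;0.025 0 0 0;0.01 0 0 0;0 0 0 0;0 0 0 0")

```text
clock: 36.6
position: [0.5702, -0.1365, 0.2077]
ee_rot: [-0.015, 0.732, 0.014, 0.681]
ft_force: [-0.3, 0.7, 0.6]
grip_width: 0.467
```

```bash
python3 - <<'E'
from h import *
goto([.5705,-.1473,.127],.02)
c=snap('wrist');save(c,'w27')
E
```

```text
pos [ 0.5702 -0.1365  0.2077] x [-0.0725 -0.0037 -0.9974] z [ 0.9965  0.0412 -0.0726] yaw z 0.041281834004996826 j [ 0.8201  0.4572 -0.8873  1.5125  0.3555  1.4154 -0.0563] f [-0.2857  0.6656  0.5777] grip 0.4665727368251388 t 36.6
tool shift [ 0.0805 -0.0108  0.0057]
turn 0.02138612681676658
```

View pics/w27.png

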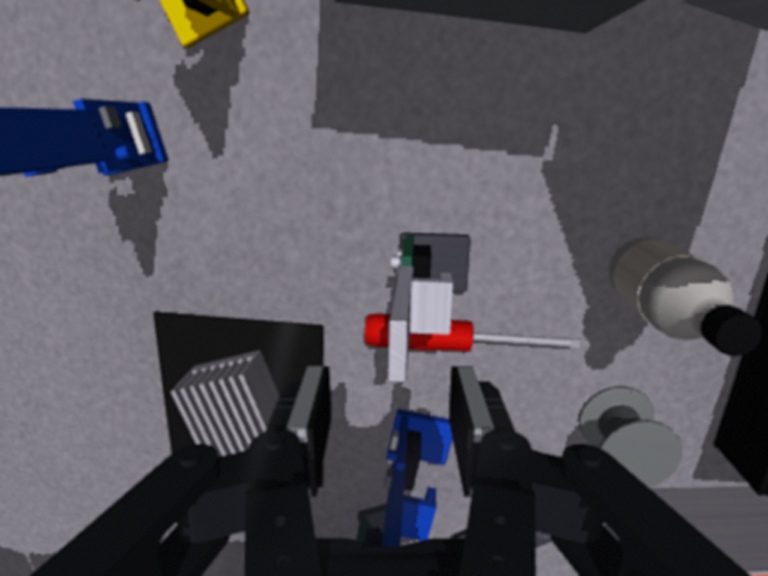

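Tab at (398,350), nicely square. Going down with small corrections.

Emit:
play_rows(increments="0.02 -0.006 0.003 0;0.025 -0.005 0.002 0;0.015 0 0 0;0.005 0 0 0;0 0 0 0;0 0 0 0")

```text
clock: 37.25
position: [0.5754, -0.1455, 0.1461]
ee_rot: [-0.016, 0.729, 0.015, 0.684]
ft_force: [-0.6, 0.2, -0.1]
grip_width: 0.471
```

```bash
python3 - <<'E'
from h import *
goto([.5705,-.1473,.127],.02)
c=snap('wrist');save(c,'w28')
E
```

```text
pos [ 0.5754 -0.1455  0.1461] x [-0.0644 -0.004  -0.9979] z [ 0.997   0.0436 -0.0645] yaw z 0.043701334179141446 j [ 0.812   0.5179 -0.8601  1.5717  0.4041  1.3056 -0.0723] f [-0.6051  0.2023 -0.0884] grip 0.4710253649510334 t 37.25
tool shift [ 0.0194 -0.0016 -0.0037]
turn 0.023827775499585695
```

View pics/w28.png

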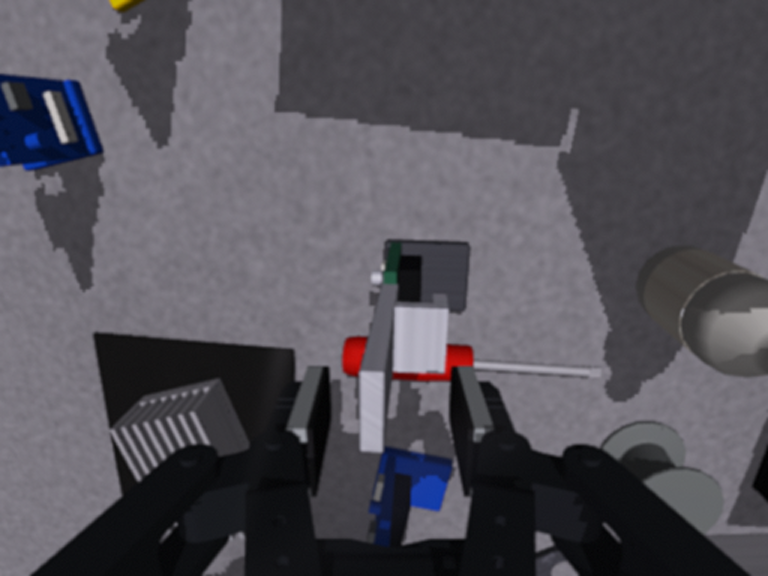

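Emit:
play_rows(increments="0.006 -0.001 -0.004 0;0.009 0 -0.001 0;0.005 0 0 0;0 0 0 0;0 0 0 0")

```text
clock: 37.8
position: [0.5693, -0.1468, 0.1265]
ee_rot: [-0.017, 0.729, 0.014, 0.685]
ft_force: [0.6, 0.2, 0.5]
grip_width: 0.471
```

```bash
python3 - <<'E'
from h import *
goto([.5705,-.1473,.127],.02)
c=snap('wrist');save(c,'w29')
E
```

```text
pos [ 0.5693 -0.1468  0.1265] x [-0.0622 -0.005  -0.9981] z [ 0.9971  0.0436 -0.0623] yaw z 0.04370911608506781 j [ 0.8192  0.5238 -0.8549  1.6088  0.4139  1.2639 -0.0776] f [0.6018 0.2358 0.4699] grip 0.47140061364675795 t 37.8
tool shift [-0.0006 -0.0005  0.0012]
turn 0.023899555779338943
```

View pics/w29.png

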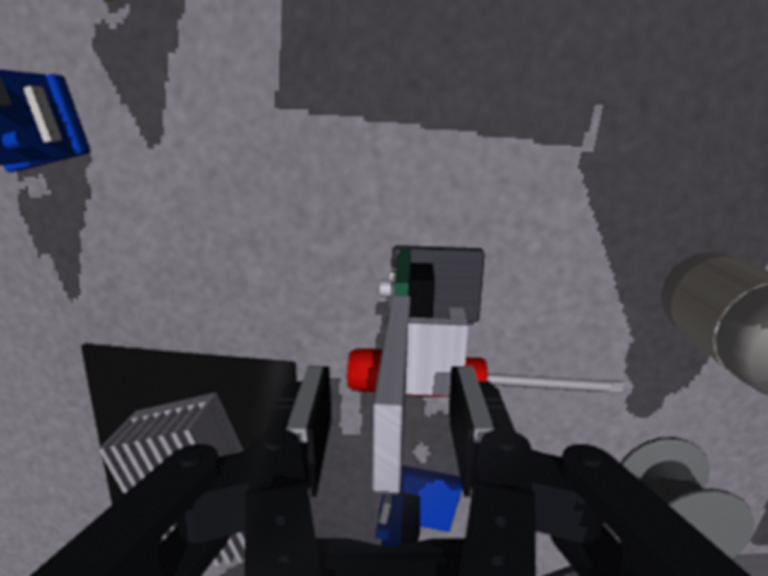

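Emit:
play_rows(increments="0 0 0 0;0 0 0 0;0 0 0 0;0 0 0 0;0 0 0 0;0 0 0 0", hand=1, squeeze=50)

```text
clock: 38.45
position: [0.5719, -0.1467, 0.1285]
ee_rot: [-0.017, 0.727, 0.014, 0.687]
ft_force: [0.2, 0.2, 1.1]
grip_width: 0.089
```

Emit:
play_rows(increments="-0.01 0 0 0;-0.025 0 0 0;-0.035 0 0 0;-0.04 0 0 0;-0.035 0 0 0;-0.02 0 0 0;0 0 0 0;0 0 0 0")

```text
clock: 39.25
position: [0.5787, -0.1451, 0.2998]
ee_rot: [-0.017, 0.729, 0.015, 0.684]
ft_force: [0.6, 0.4, -2.8]
grip_width: 0.088
```

```bash
python3 - <<'E'
from h import *
goto([.554,.065,.3],-.078)
c=snap('wrist');save(c,'w30')
c=snap('side');save(c,'s30')
E
```

```text
pos [ 0.5787 -0.1451  0.2998] x [-0.0632 -0.0033 -0.998 ] z [ 0.997   0.0451 -0.0633] yaw z 0.04523103793160595 j [ 0.8159  0.4234 -0.9004  1.3525  0.3279  1.5824 -0.0114] f [ 0.5566  0.3803 -2.7579] grip 0.08832013814310793 t 39.25
tool shift [ 0.0007  0.211  -0.0151]
turn 0.12350441963812193
```

View pics/w30.png

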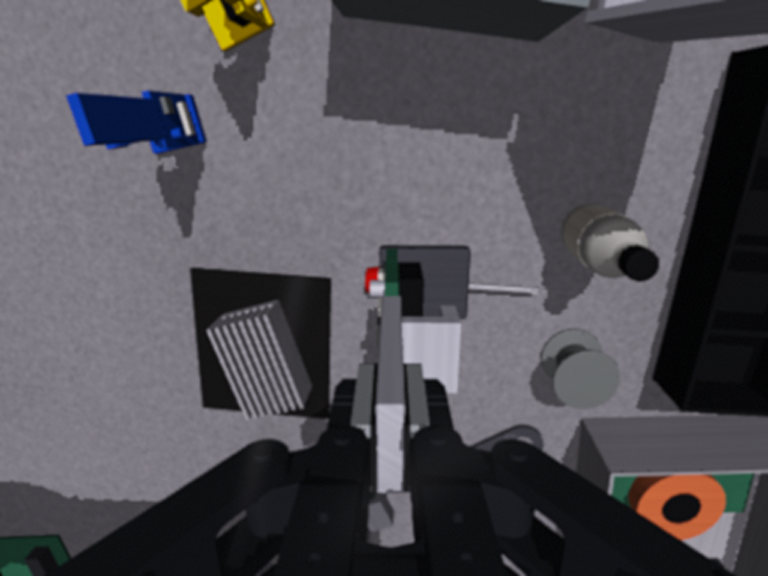

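View pics/s30.png

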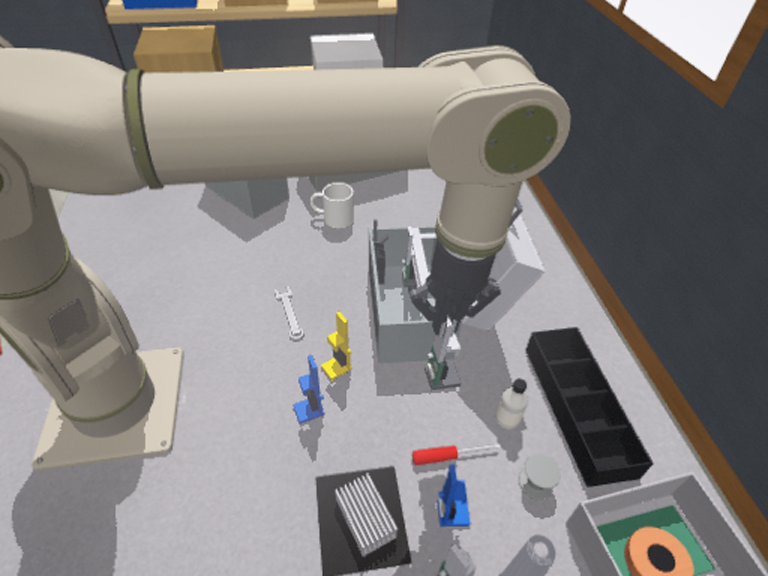

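Emit:
play_rows(increments="0 0.015 -0.002 0.06;0 0.03 -0.002 0.06;0 0.035 0 0;0 0.035 0 0;0 0.035 0 0;0 0.025 0 0;0 0.015 0 0;0 0 0 0;0 0 0 0")

```text
clock: 40.25
position: [0.5811, 0.0464, 0.2848]
ee_rot: [0.028, 0.735, -0.032, 0.676]
ft_force: [-0.3, -0.7, -2.5]
grip_width: 0.087
```

```bash
python3 - <<'E'
from h import *
goto([.556,.0645,.27],-.078)
E
```

```text
pos [0.5811 0.0464 0.2848] x [-0.0837 -0.0029 -0.9965] z [ 0.9929 -0.0847 -0.0831] yaw z -0.08506035741405465 j [ 0.5379  0.4269 -0.937   1.3944  0.3128  1.5679 -0.4661] f [-0.2553 -0.7081 -2.5345] grip 0.0868461708333743 t 40.25
tool shift [ 0.0168  0.0161 -0.0253]
turn -0.00624799993209316
```

The tool's tilt has grown to 0.084 rad. Downward moves have reduced it before, so I'll try one up/down cycle at a safe height.

Emit:
play_rows(increments="-0.02 0 0 0;-0.02 0 0 0;-0.02 0 0 0;-0.02 0 0 0;-0.02 0 0 0;-0.02 0 0 0;0 0 0 0;0.03 0 0 0;0.04 0 0 0;0.03 0 0 0;0 0 0 0")

```text
clock: 41.35
position: [0.5827, 0.0266, 0.2986]
ee_rot: [0.034, 0.737, -0.043, 0.673]
ft_force: [1.0, -0.5, -2.2]
grip_width: 0.089
```

```bash
python3 - <<'E'
from h import *
goto([.561,.0645,.27],-.078)
E
```

```text
pos [0.5827 0.0266 0.2986] x [-0.0905 -0.0067 -0.9959] z [ 0.99   -0.1091 -0.0892] yaw z -0.10974117517753733 j [ 0.5551  0.4247 -0.9275  1.364   0.3121  1.6035 -0.4551] f [ 1.0418 -0.4729 -2.205 ] grip 0.08895831361881718 t 41.35
tool shift [ 0.0302  0.0358 -0.0231]
turn -0.030379274670136975
```

Emit:
play_rows(increments="0 0.006 -0.003 -0.006;0 0.006 -0.003 -0.006;0 0.006 -0.003 -0.006;0 0.006 -0.003 -0.006;0 0.006 -0.003 -0.006;0 0.006 -0.003 0;0.005 0 -0.003 0;0.006 0 0 0;0.006 0 0 0;0.006 0 0 0;0 0 0 0;0 0 0 0")

```text
clock: 42.55
position: [0.5628, 0.0671, 0.279]
ee_rot: [0.024, 0.736, -0.031, 0.676]
ft_force: [0.4, 0.8, -1.7]
grip_width: 0.085
```

```bash
python3 - <<'E'
from h import *
goto([.561,.0645,.20],-.078)
c=snap('wrist');save(c,'w31')
E
```

```text
pos [0.5628 0.0671 0.279 ] x [-0.0862 -0.0064 -0.9963] z [ 0.9933 -0.0778 -0.0855] yaw z -0.07812271646154677 j [ 0.5358  0.396  -0.9558  1.4457  0.2933  1.5464 -0.4925] f [ 0.44    0.8251 -1.7307] grip 0.08468523531418619 t 42.55
tool shift [ 0.0789 -0.0017  0.0052]
turn 0.000999089966432953
```

View pics/w31.png

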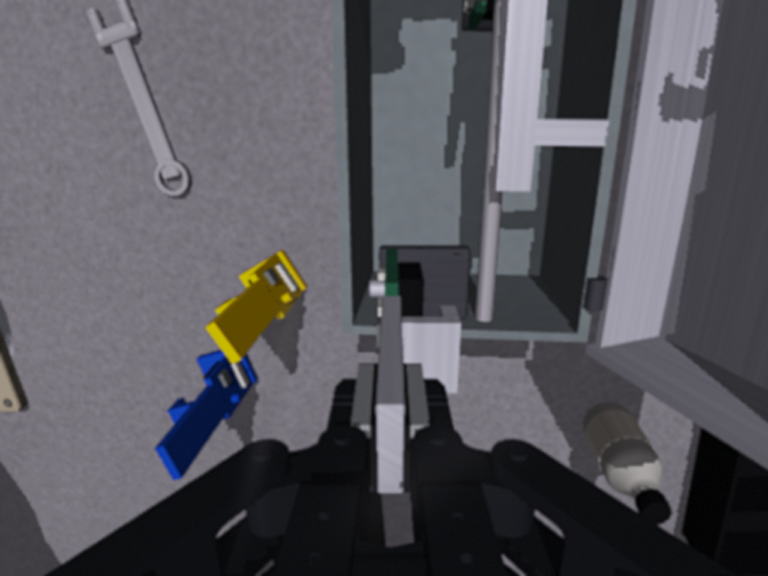

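Slow moves shrink the tilt, so I'll continue slowly. The foot is clear of the front wall (left edge 380 vs wall 350).

Emit:
play_rows(increments="0.008 0 0.001 0;0.008 0 0.001 0;0.008 0 0.001 0;0.008 0 0 0;0.008 0 0 0;0.008 0 0 0;0.008 0 0 0;0.006 0 0 0;0 0 0 0;0 0 0 0")

```text
clock: 43.6
position: [0.56, 0.0661, 0.2107]
ee_rot: [0.024, 0.737, -0.031, 0.675]
ft_force: [0.5, -0.5, -2.7]
grip_width: 0.09
```

```bash
python3 - <<'E'
from h import *
goto([.561,.0645,.169],-.078)
c=snap('wrist');save(c,'w32')
E
```

```text
pos [0.56   0.0661 0.2107] x [-0.0872 -0.0061 -0.9962] z [ 0.9932 -0.078  -0.0865] yaw z -0.07840816125425082 j [ 0.5371  0.4327 -0.9408  1.5526  0.3235  1.4199 -0.5142] f [ 0.4916 -0.5352 -2.7325] grip 0.08984968383719877 t 43.6
tool shift [ 0.0415 -0.001   0.0047]
turn 0.0007114206993154896
```

View pics/w32.png

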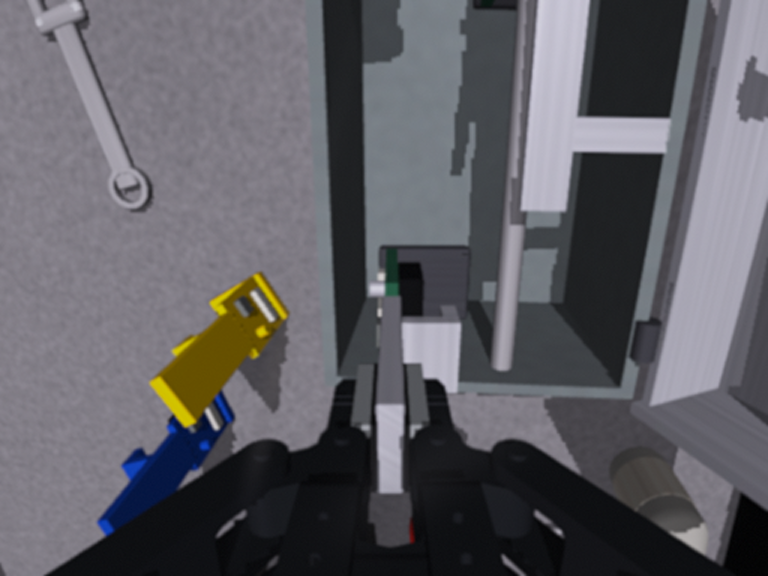

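Emit:
play_rows(increments="0.01 0 0.001 0;0.01 0 0.001 0;0.01 0 0.001 0;0.008 0 0.001 0;0 0 0 0;0 0 0 0")

```text
clock: 44.25
position: [0.5608, 0.0655, 0.169]
ee_rot: [0.024, 0.737, -0.031, 0.675]
ft_force: [0.2, -0.1, -1.8]
grip_width: 0.088
```

Emit:
play_rows(increments="0 0 0.008 0;0 0 0.009 0;-0.001 0 0.009 0;-0.001 0 0.004 0;0 0 0 0;0 0 0 0")

```text
clock: 44.85
position: [0.5948, 0.0629, 0.1692]
ee_rot: [0.025, 0.736, -0.031, 0.676]
ft_force: [0.5, 0.5, -2.3]
grip_width: 0.086
```

```bash
python3 box.py; python3 railchk.py w33
```

```text
box x,y 0.0017923503448040714 -0.09280656260522303 markY -0.04280656260522303 z 0.16923086526803044 f [ 0.4701  0.4989 -2.2953] x [-0.0854 -0.0054 -0.9963] yaw -0.0793282498530006 0.0861213780813804 44.85
box y dir in tool [-0.012   1.     -0.0012] bx [-0.0847  0.0002  0.9965] [ 0.4798  0.5371 -0.8959  1.5108  0.3936  1.379  -0.5335]
pos [0.5948 0.0629 0.1692] f [ 0.3787 -0.9212 -2.0844] x [-0.0854 -0.0054 -0.9963]
```

View pics/w33.png

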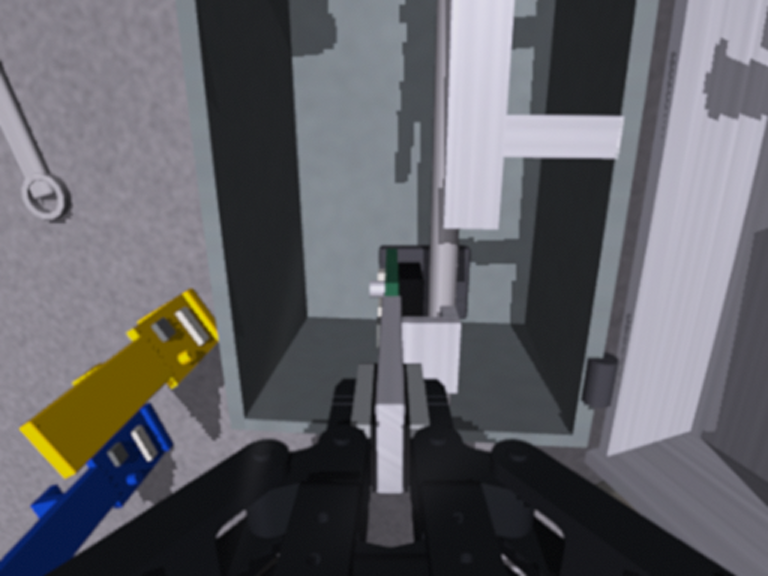

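Rail centre at 444, gap centre 423, so +8 mm is needed.

Emit:
play_rows(increments="0 0 0.005 0;0 0 0.004 0;0 0 0 0;0 0 0 0")

```text
clock: 45.3
position: [0.6042, 0.0621, 0.1686]
ee_rot: [0.024, 0.736, -0.031, 0.676]
ft_force: [0.0, 1.6, -2.9]
grip_width: 0.088
```

```bash
python3 box.py; python3 railchk.py w34
```

```text
box x,y 0.011135670230737053 -0.09295130658772727 markY -0.042951306587727264 z 0.1685625101441799 f [ 0.0052  1.5659 -2.9079] x [-0.0853 -0.0059 -0.9963] yaw -0.0791669412455589 0.08821883076409319 45.3
box y dir in tool [-0.0126  1.     -0.0011] bx [-0.0846  0.      0.9965] [ 0.4667  0.556  -0.8879  1.4855  0.4046  1.3876 -0.5324]
pos [0.6042 0.0621 0.1686] f [-1.1541 -0.2592 -1.5764] x [-0.0853 -0.0059 -0.9963]
```

View pics/w34.png

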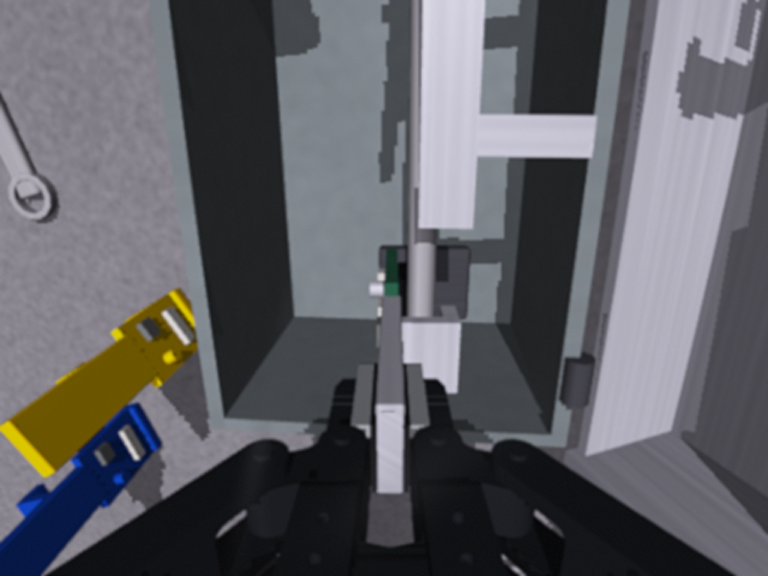

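Centred along the tool axis (rail 408–435). Lowering along tool x.

Emit:
play_rows(increments="0.006 0 0 0;0.006 0 0 0;0.003 0 0 0;0 0 0 0;0 0 0 0")

```text
clock: 45.85
position: [0.6022, 0.0619, 0.1518]
ee_rot: [0.024, 0.736, -0.031, 0.676]
ft_force: [0.4, -0.4, -1.8]
grip_width: 0.093
```

```bash
python3 box.py; python3 railchk.py w35
```

```text
box x,y 0.00916201088862259 -0.09330626958907183 markY -0.04330626958907183 z 0.15178210716367796 f [ 0.3666 -0.3622 -1.8391] x [-0.0862 -0.0062 -0.9963] yaw -0.0790403107159915 0.09253081833959832 45.85
box y dir in tool [-0.013  1.    -0.001] bx [-0.0854 -0.0001  0.9964] [ 0.4662  0.567  -0.8825  1.5086  0.4139  1.3585 -0.5394]
pos [0.6022 0.0619 0.1518] f [-0.1265 -0.0723 -2.3636] x [-0.0862 -0.0062 -0.9963]
```

View pics/w35.png

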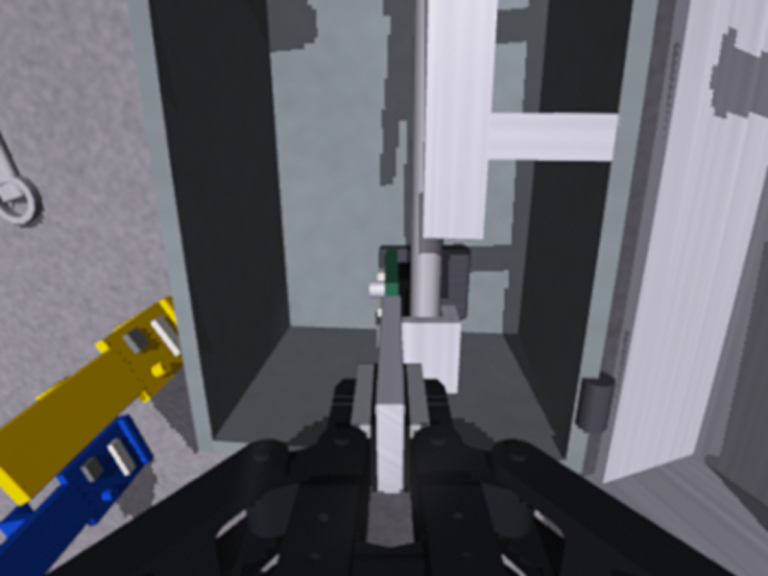

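Emit:
play_rows(increments="0.003 0 0 0;0 0 0 0")

```text
clock: 46.1
position: [0.602, 0.0618, 0.1488]
ee_rot: [0.024, 0.736, -0.031, 0.676]
ft_force: [-0.2, -0.3, -2.1]
grip_width: 0.084
```

Emit:
play_rows(increments="0.003 0 0 0;0 0 0 0")

```text
clock: 46.3
position: [0.6028, 0.0622, 0.1479]
ee_rot: [0.025, 0.735, -0.031, 0.677]
ft_force: [0.1, -0.5, -2.1]
grip_width: 0.085
```

Emit:
play_rows(increments="0.003 0 0 0;0.002 0 0 0")

```text
clock: 46.5
position: [0.6031, 0.0623, 0.1473]
ee_rot: [0.024, 0.734, -0.032, 0.678]
ft_force: [-8.5, -2.6, 17.6]
grip_width: 0.086
```

Seated. Easing off and sliding to mark y ≈ +75 mm.

Emit:
play_rows(increments="-0.001 0 0 0;0 0 0 0;0 0.006 0 0;0 0.012 0 0;0 0.012 0 0;0 0.012 0 0;0 0.012 0 0;0 0 0 0")

```text
clock: 47.3
position: [0.608, 0.1218, 0.1475]
ee_rot: [0.024, 0.734, -0.031, 0.678]
ft_force: [0.2, 0.7, 0.4]
grip_width: 0.085
```

```bash
python3 box.py; python3 railchk.py w36
```

```text
box x,y 0.010356629340663562 -0.03309427423234022 markY 0.01690572576765978 z 0.14751205149332566 f [0.1694 0.7197 0.402 ] x [-0.0789 -0.0073 -0.9969] yaw -0.07919100070962107 0.08515629267047203 47.3
box y dir in tool [-0.0134  1.     -0.0011] bx [-0.0781  0.0001  0.997 ] [ 0.3596  0.5987 -0.8816  1.4771  0.433   1.3581 -0.6377]
pos [0.608  0.1218 0.1475] f [-0.5136  1.1609  0.7838] x [-0.0789 -0.0073 -0.9969]
```

View pics/w36.png

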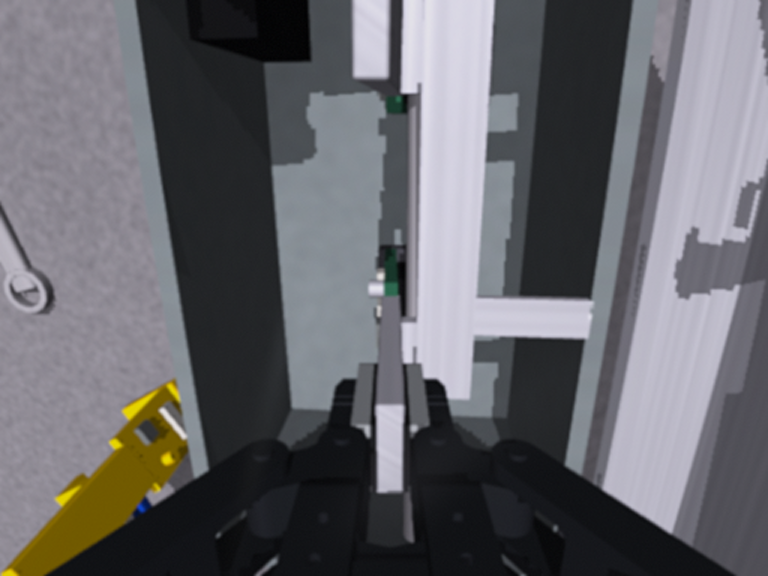

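Going under the keeper; carrier A is visible ahead at (372,40).

Emit:
play_rows(increments="0 0.008 0 0;0 0.013 0 0;0 0.013 0 0;0 0.012 0 0;0 0.008 0 0;0 0 0 0;0 0 0 0")

```text
clock: 48.05
position: [0.6138, 0.1781, 0.1473]
ee_rot: [0.024, 0.733, -0.033, 0.679]
ft_force: [0.3, -3.2, 4.0]
grip_width: 0.082
```

```bash
python3 box.py; python3 railchk.py w37
```

```text
box x,y 0.011660644360817053 0.023500681479536812 markY 0.07350068147953681 z 0.14733526155080812 f [ 0.3421 -3.2291  4.0041] x [-0.0774 -0.0094 -0.997 ] yaw -0.08160311453843484 0.08238048724791405 48.05
box y dir in tool [-0.0154  0.9999 -0.0035] bx [-0.0764  0.0023  0.9971] [ 0.252   0.6372 -0.8754  1.4226  0.4522  1.3769 -0.7243]
pos [0.6138 0.1781 0.1473] f [ 0.6016 -0.5348  2.0539] x [-0.0774 -0.0094 -0.997 ]
```

View pics/w37.png

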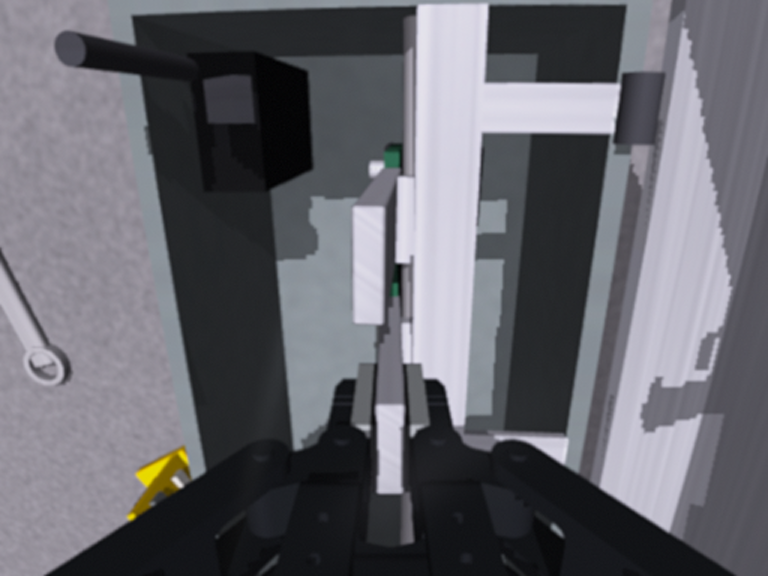

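Emit:
play_rows(increments="0 0 0 0;0 0 0 0;0 0 0 0;0 0 0 0;-0.01 0 0 0;-0.015 0 0 0;-0.02 0 0 0;-0.02 0 0 0;-0.02 0 0 0;-0.02 0 0 0;-0.015 0 0 0;0 0 0 0", hand=0.2)

```text
clock: 49.3
position: [0.6232, 0.1795, 0.2796]
ee_rot: [0.026, 0.732, -0.032, 0.68]
ft_force: [0.2, -0.0, 0.9]
grip_width: 0.404
```

```bash
python3 railchk.py w38; python3 -c "
from h import *
goto([.553,-.409,.26],.5)"
```

```text
pos [0.6232 0.1795 0.2796] f [-0.1559  0.1387 -0.0858] x [-0.075  -0.005  -0.9972]
pos [0.623  0.1794 0.2785] x [-0.0759 -0.0054 -0.9971] z [ 0.9939 -0.0812 -0.0753] yaw z -0.08148415500529525 j [ 0.231   0.5732 -0.9038  1.219   0.4019  1.6112 -0.6802] f [-0.1559  0.1387 -0.0858] grip 0.4034766055348191 t 49.35
tool shift [ 0.0269 -0.5919 -0.0204]
turn -0.5821509825520873
```

View pics/w38.png

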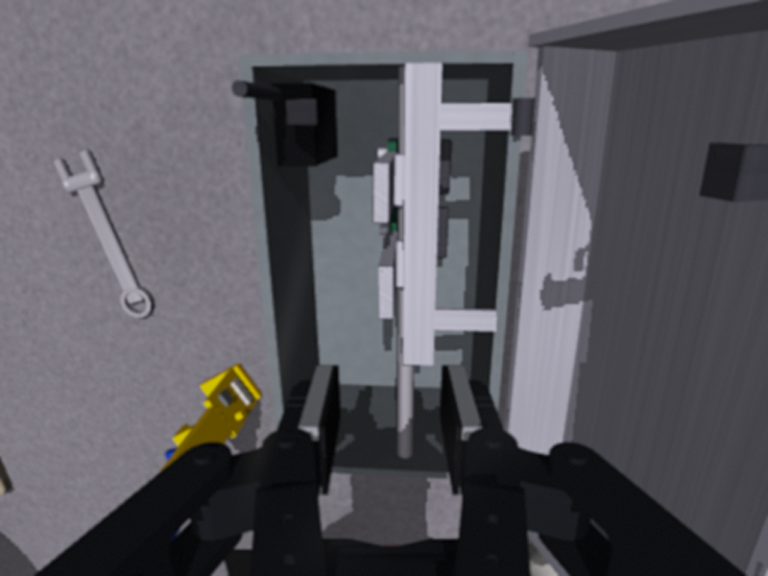

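Both hang under the keeper, at (382,190) and (386,290). Travelling to carrier C in medium steps.

Emit:
play_rows(increments="0 -0.02 0 0;0 -0.03 0 0;0 -0.03 0 0;0 -0.03 0 0;0 -0.03 0 0;0 -0.03 0 0;0 -0.03 0 0;0 -0.03 0 0;0 -0.03 0 0;0 -0.03 0 0;0 -0.03 0 0;0 -0.03 0 0;0 -0.03 0 0;0 -0.02 0 0;0 -0.01 0 0;0 0 0 0", hand=0.06)

```text
clock: 50.95
position: [0.5828, -0.245, 0.2716]
ee_rot: [0.025, 0.738, -0.03, 0.673]
ft_force: [0.7, -0.2, 0.0]
grip_width: 0.467
```

Emit:
play_rows(increments="0 0 0 -0.06;0 0 0 -0.08;0 0 0 -0.08;0 0 0 -0.08;0 0 0 -0.08;0 0 0 -0.08;0 0 0 -0.06;0 0 0 0;0 0 0 0")

```text
clock: 51.85
position: [0.5846, -0.2292, 0.2705]
ee_rot: [-0.159, 0.718, 0.176, 0.654]
ft_force: [-0.8, -0.2, -0.1]
grip_width: 0.469
```

```bash
python3 railchk.py w39; python3 -c "
from h import *
goto([.553,-.409,.26],.5)"
```

```text
pos [ 0.5846 -0.2292  0.2705] f [ 0.2727  0.9154 -0.0071] x [-0.0935  0.001  -0.9956]
pos [ 0.5846 -0.2291  0.2706] x [-0.0934  0.001  -0.9956] z [ 0.8834  0.4614 -0.0824] yaw z 0.48135224938177945 j [ 0.8989  0.546  -0.9256  1.2825  0.4298  1.6079  0.5039] f [ 0.2727  0.9154 -0.0071] grip 0.4717618742471286 t 51.9
tool shift [ 0.0133 -0.1455 -0.1101]
turn -0.02234336791841812
```

View pics/w39.png

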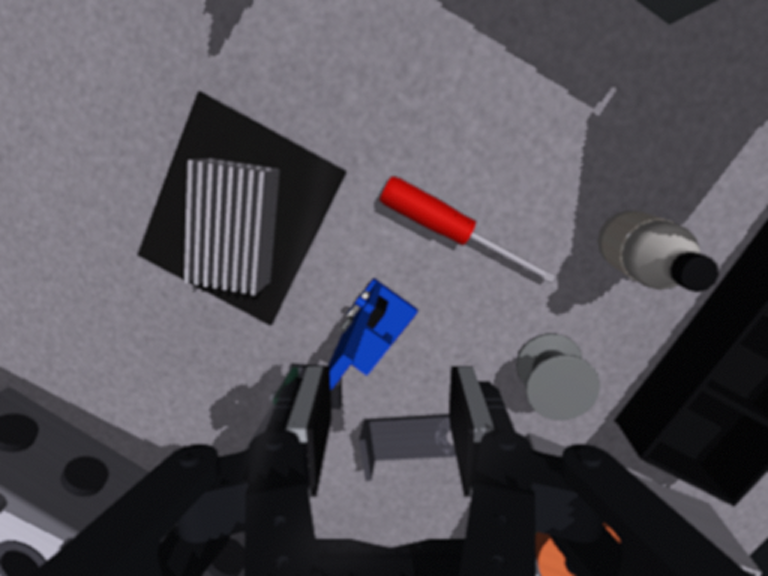

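Emit:
play_rows(increments="0 -0.015 -0.011 0;0 -0.02 -0.015 0;0 -0.02 -0.015 0;0 -0.02 -0.015 0;0 -0.02 -0.015 0;0 -0.02 -0.015 0;0 -0.015 -0.012 0;0 -0.008 -0.006 0;0 0 0 0;0 0 0 0")

```text
clock: 52.9
position: [0.5515, -0.4129, 0.2727]
ee_rot: [-0.156, 0.72, 0.171, 0.654]
ft_force: [0.3, 0.7, 1.0]
grip_width: 0.468
```

```bash
python3 railchk.py w40; python3 -c "
from h import *
goto([.553,-.409,.22],.5)"
```

```text
pos [ 0.5515 -0.4129  0.2727] f [-0.2864 -0.1761  0.2139] x [-0.0952 -0.0013 -0.9955]
pos [ 0.5515 -0.4128  0.2728] x [-0.0953 -0.0015 -0.9954] z [ 0.8888  0.4502 -0.0858] yaw z 0.46889956732080196 j [ 1.0307  0.6559 -0.8474  1.092   0.5048  1.6683  0.7715] f [-0.2864 -0.1761  0.2139] grip 0.46993051996475654 t 52.95
tool shift [0.0524 0.0005 0.0076]
turn -0.034776355521007656
```

View pics/w40.png

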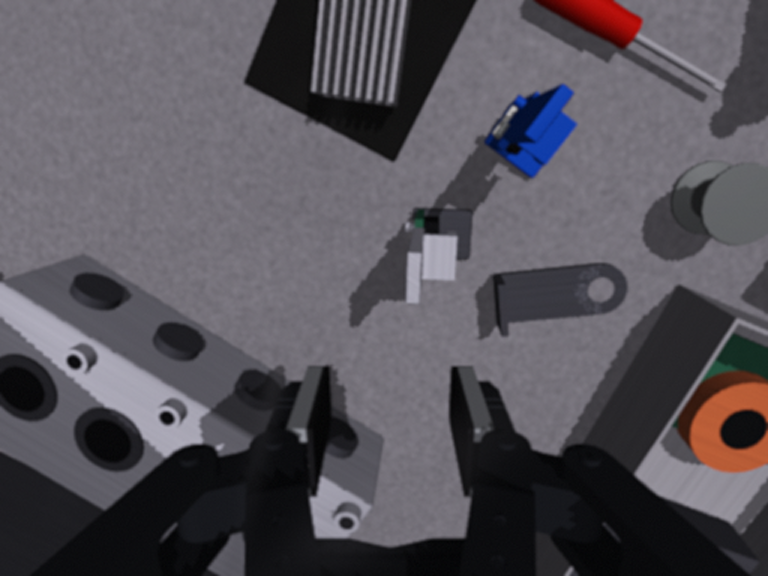

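Tab top at (413,278), square to the jaws. The bracket at (500,300) is low.

```bash
python3 - <<'E'
from h import *
import pickle
c=pickle.load(open('w40.pkl','rb'))
a=onz(c,414/1.5,254/1.5,.152);b=onz(c,413/1.5,301/1.5,.152);m=(a+b)/2;print(a,b,m)
goto([m[0],m[1],.20],np.arctan2(.0+a[0]-b[0],1)) if 0 else goto([m[0],m[1],.2])
E
```

```text
[ 0.544  -0.3928  0.152 ] [ 0.5562 -0.4172  0.152 ] [ 0.5501 -0.405   0.152 ]
pos [ 0.5515 -0.4128  0.2728] x [-0.0953 -0.0015 -0.9954] z [ 0.8888  0.4502 -0.0858] yaw z 0.46889956732080196 j [ 1.0307  0.6559 -0.8474  1.092   0.5048  1.6683  0.7715] f [-0.2864 -0.1761  0.2139] grip 0.46993051996475654 t 52.95
tool shift [0.0725 0.0045 0.0085]
```

Emit:
play_rows(increments="0.01 0.002 0.003 0;0.015 0.002 0.003 0;0.015 0 0.003 0;0.015 0 0 0;0.01 0 0 0;0 0 0 0;0 0 0 0")

```text
clock: 53.65
position: [0.5521, -0.4001, 0.2]
ee_rot: [-0.157, 0.72, 0.174, 0.653]
ft_force: [-0.3, -0.6, 0.1]
grip_width: 0.469
```

```bash
python3 railchk.py w41; python3 -c "
from h import *
goto([.5501,-.405,.127],.464)"
```

```text
pos [ 0.5521 -0.4001  0.2   ] f [ 0.397   0.2792 -0.2139] x [-0.0974  0.0001 -0.9952]
pos [ 0.5521 -0.4002  0.2   ] x [-0.0973  0.0001 -0.9953] z [ 0.8861  0.4554 -0.0866] yaw z 0.4747532197227736 j [ 1.0477  0.6793 -0.8437  1.2236  0.518   1.5368  0.7313] f [ 0.397   0.2792 -0.2139] grip 0.4694676860519604 t 53.7
tool shift [ 0.0728 -0.0067  0.0024]
turn 0.006908682977462733
```

View pics/w41.png

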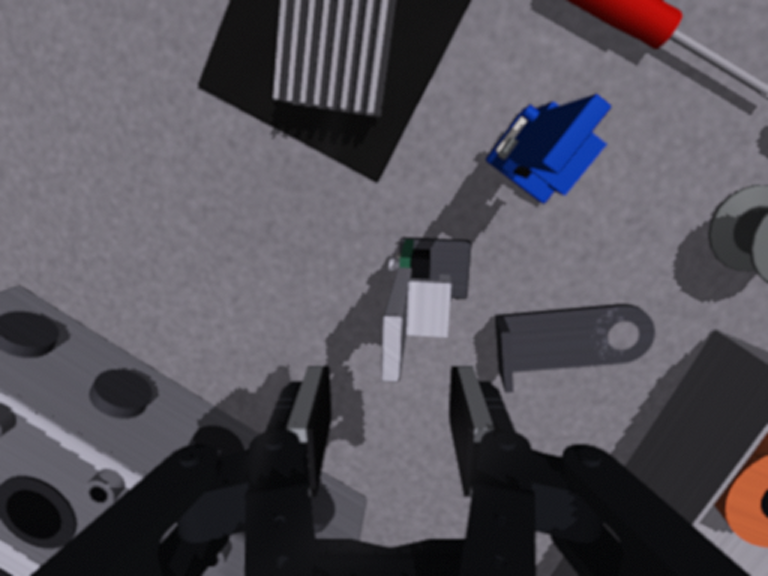

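Emit:
play_rows(increments="0.012 -0.002 0.001 0;0.015 -0.002 0.001 0;0.012 -0.001 0 0;0.006 0 0 0;0 0 0 0;0 0 0 0")

```text
clock: 54.3
position: [0.5518, -0.4046, 0.1511]
ee_rot: [-0.157, 0.72, 0.173, 0.653]
ft_force: [0.4, -1.1, 0.1]
grip_width: 0.468
```

```bash
python3 railchk.py w42; python3 -c "
from h import *
goto([.5501,-.405,.127],.464)"
```

```text
pos [ 0.5518 -0.4046  0.1511] f [ 0.7132 -0.7631  0.1239] x [-0.0967 -0.0002 -0.9953]
pos [ 0.5518 -0.4046  0.1511] x [-0.0966 -0.0002 -0.9953] z [ 0.8865  0.4547 -0.0861] yaw z 0.4738991315255165 j [ 1.0532  0.7164 -0.8285  1.2753  0.5413  1.4581  0.7171] f [ 0.7132 -0.7631  0.1239] grip 0.4715265903123342 t 54.35
tool shift [ 0.0242 -0.0007  0.0003]
turn 0.006130687783239188
```

View pics/w42.png

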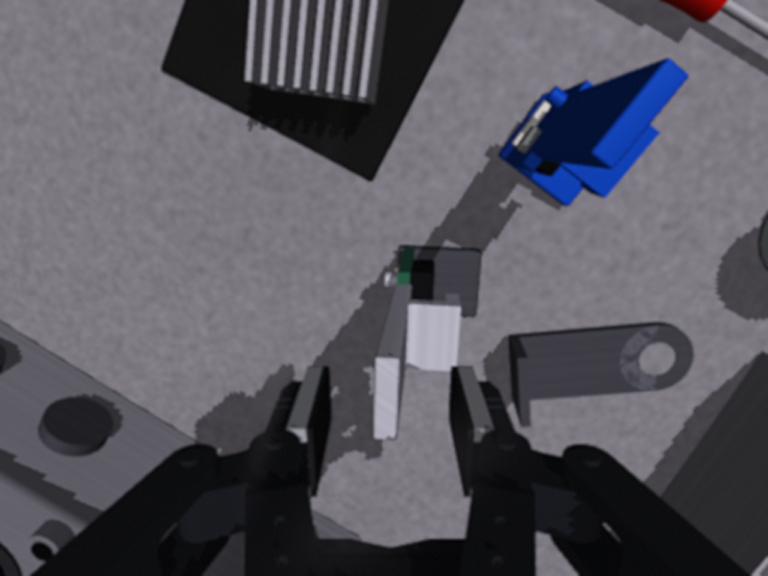

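Emit:
play_rows(increments="0.008 0 0 0;0.009 0 0 0;0.006 0 0 0;0 0 0 0;0 0 0 0")

```text
clock: 54.85
position: [0.5498, -0.4046, 0.127]
ee_rot: [-0.158, 0.72, 0.173, 0.654]
ft_force: [-0.1, -0.4, -0.5]
grip_width: 0.471
```

```bash
python3 railchk.py w43
```

```text
pos [ 0.5498 -0.4046  0.127 ] f [-0.4248 -0.0662 -0.9469] x [-0.0956 -0.001  -0.9954]
```

View pics/w43.png

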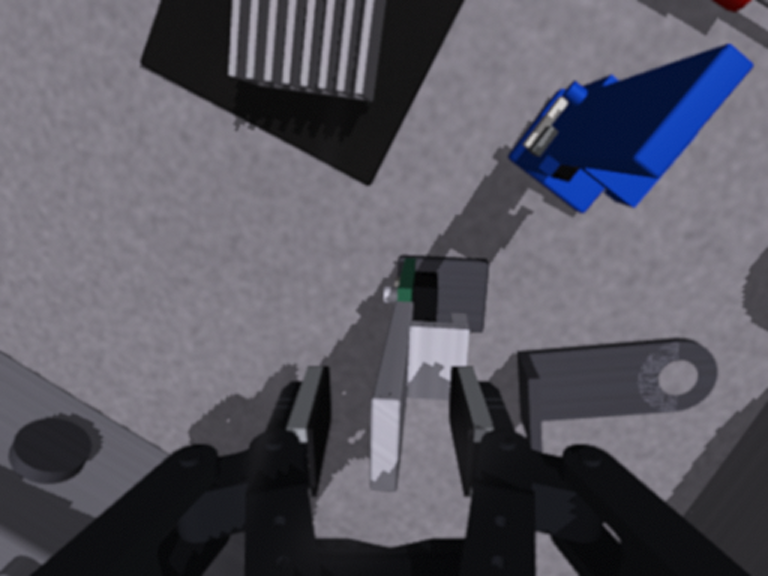

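Emit:
play_rows(increments="0 0 -0.001 0;0 0 0 0;0 0 0 0;0 0 0 0;0 0 0 0;0 0 0 0", hand=1, squeeze=50)

```text
clock: 55.5
position: [0.5519, -0.4039, 0.13]
ee_rot: [-0.159, 0.717, 0.173, 0.656]
ft_force: [0.8, 0.6, 0.8]
grip_width: 0.085
```

Emit:
play_rows(increments="-0.008 0 0 0;-0.015 0 0 0;-0.02 0 0 0;-0.02 0 0 0;-0.02 0 0 0;-0.02 0 0 0;-0.02 0 0 0;-0.02 0 0 0;-0.015 0 0 0;0 0 0 0")

```text
clock: 56.5
position: [0.5652, -0.4038, 0.3018]
ee_rot: [-0.158, 0.717, 0.172, 0.656]
ft_force: [0.7, 1.5, -1.2]
grip_width: 0.084
```

```bash
python3 railchk.py w44; python3 -c "
from h import *
goto([.565,.05,.29],-.078)"
```

```text
pos [ 0.5652 -0.4038  0.3018] f [ 0.569  -0.1024 -2.6825] x [-0.0888 -0.001  -0.996 ]
pos [ 0.565  -0.4038  0.3006] x [-0.0898 -0.0007 -0.996 ] z [ 0.8868  0.4551 -0.0803] yaw z 0.4741885488834624 j [ 0.9905  0.6592 -0.8489  1.0232  0.5057  1.7227  0.7686] f [ 0.569  -0.1024 -2.6825] grip 0.08842646171354197 t 56.55
tool shift [0.0102 0.4036 0.2074]
turn 0.5509074173094278
```

View pics/w44.png

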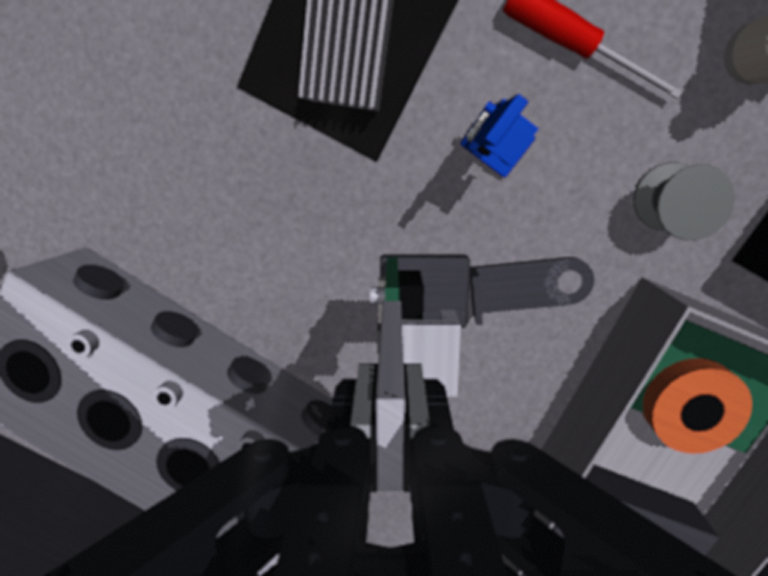

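Carrier C held. Traversing gently towards the box.

Emit:
play_rows(increments="-0.006 0.01 0.005 0;-0.004 0.02 0.01 0;-0.002 0.02 0.01 0;0 0.02 0.01 0;0 0.02 0.01 0;0 0.02 0.01 0;0 0.02 0.01 0;0 0.02 0.01 0;0 0.02 0.01 0;0 0.02 0.01 0;0 0.02 0.01 0;0 0.02 0.01 0;0 0.02 0.01 0;0 0.02 0.01 0;0 0.02 0.01 0;0 0.02 0.01 0;0 0.02 0.01 0;0 0.02 0.01 0;0 0 0 0")

```text
clock: 58.45
position: [0.5485, 0.0181, 0.3038]
ee_rot: [-0.158, 0.725, 0.177, 0.647]
ft_force: [-0.9, 0.5, -1.2]
grip_width: 0.085
```

```bash
python3 -c "
from h import *
goto([.565,.05,.29],-.078)"
```

```text
pos [0.5485 0.0181 0.3038] x [-0.1141  0.0002 -0.9935] z [ 0.8813  0.4615 -0.1011] yaw z 0.48242015434267504 j [ 0.6859  0.3924 -1.0444  1.4268  0.2989  1.6208  0.1361] f [-0.9404  0.5262 -1.2062] grip 0.08500655643599678 t 58.45
tool shift [0.0118 0.02   0.0307]
turn 0.5582249653033409
```

Emit:
play_rows(increments="0 0 0 0.04;0 0 0 0.04;0 0 0 0.04;0 0 0 0.04;0 0 0 0.04;0 0 0 0.04;0 0 0 0.04;0 0 0 0.04;0 0 0 0.04;0 0 0 0.04;0 0 0 0.04;0 0 0 0.04;0 0 0 0.04;0 0 0 0.03;0 0 0 0")

```text
clock: 59.95
position: [0.5372, 0.0193, 0.2966]
ee_rot: [0.028, 0.751, -0.038, 0.658]
ft_force: [-0.4, -0.2, -1.8]
grip_width: 0.088
```

```bash
python3 -c "
from h import *
goto([.565,.062,.28],-.078)"
```

```text
pos [0.5372 0.0193 0.2966] x [-0.1315 -0.0079 -0.9913] z [ 0.9871 -0.093  -0.1302] yaw z -0.09395455852010842 j [ 0.6251  0.346  -0.942   1.4574  0.2459  1.6069 -0.4055] f [-0.3914 -0.1987 -1.8204] grip 0.08753941200968364 t 59.95
tool shift [0.0125 0.0454 0.0257]
turn -0.013436586310360425
```

Emit:
play_rows(increments="0 0.006 0.004 -0.003;0 0.008 0.005 -0.003;0 0.008 0.005 -0.003;0 0.008 0.005 0;0 0.008 0.005 0;0 0.007 0.004 0;0 0 0 0;0 0 0 0")

```text
clock: 60.75
position: [0.5707, 0.067, 0.2903]
ee_rot: [0.023, 0.752, -0.032, 0.658]
ft_force: [0.4, -0.2, -2.4]
grip_width: 0.085
```

```bash
python3 railchk.py w45; python3 -c "
from h import *
goto([.565,.0651,.25],-.078)"
```

```text
pos [0.5707 0.067  0.2903] f [-1.5661  0.3138 -1.8467] x [-0.1339 -0.0075 -0.991 ]
pos [0.5707 0.067  0.2904] x [-0.1338 -0.0074 -0.991 ] z [ 0.988  -0.0788 -0.1328] yaw z -0.07954725287257142 j [ 0.487   0.4454 -0.9334  1.3645  0.3063  1.6301 -0.4993] f [-1.5661  0.3138 -1.8467] grip 0.08994977604633025 t 60.8
tool shift [ 0.0408 -0.0016 -0.0001]
turn 0.0008454891442306124
```

View pics/w45.png

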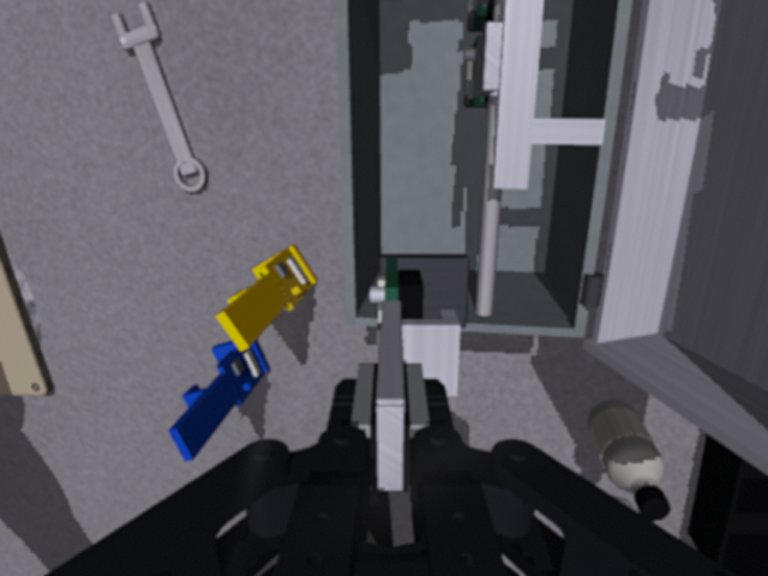

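Lowering straight down in world z, compensating for the tilt.

Emit:
play_rows(increments="0.008 0 0.001 0;0.008 0 0.001 0;0.008 0 0.001 0;0.008 0 0.001 0;0.008 0 0.001 0;0.008 0 0.001 0;0.008 0 0.001 0;0 0 0 0;0 0 0 0")

```text
clock: 61.7
position: [0.5693, 0.0638, 0.228]
ee_rot: [0.024, 0.753, -0.034, 0.657]
ft_force: [0.1, 0.4, -2.4]
grip_width: 0.084
```

```bash
python3 box.py;python3 railchk.py w46; python3 -c "
from h import *
goto([.568,.0651,.17],-.078)"
```

```text
box x,y -0.023763383747261124 -0.09394788318407803 markY -0.043947883184078024 z 0.22797605486541042 f [ 0.0566  0.4188 -2.393 ] x [-0.1351 -0.0085 -0.9908] yaw -0.08235892354557758 0.08395760082414373 61.7
box y dir in tool [-0.019   0.9999 -0.0042] bx [-0.1341  0.0017  0.991 ] [ 0.4969  0.4755 -0.9206  1.4637  0.3298  1.5159 -0.5132]
pos [0.5693 0.0638 0.228 ] f [ 0.1286 -0.2785 -2.3664] x [-0.1351 -0.0085 -0.9908]
pos [0.5692 0.0638 0.228 ] x [-0.1352 -0.0086 -0.9908] z [ 0.9876 -0.0815 -0.1341] yaw z -0.08234757016328041 j [ 0.4969  0.4755 -0.9205  1.4637  0.3298  1.5159 -0.5132] f [ 0.1286 -0.2785 -2.3664] grip 0.08532237039031271 t 61.75
tool shift [0.0576 0.0023 0.0064]
turn -0.0017272435692308919
```

View pics/w46.png

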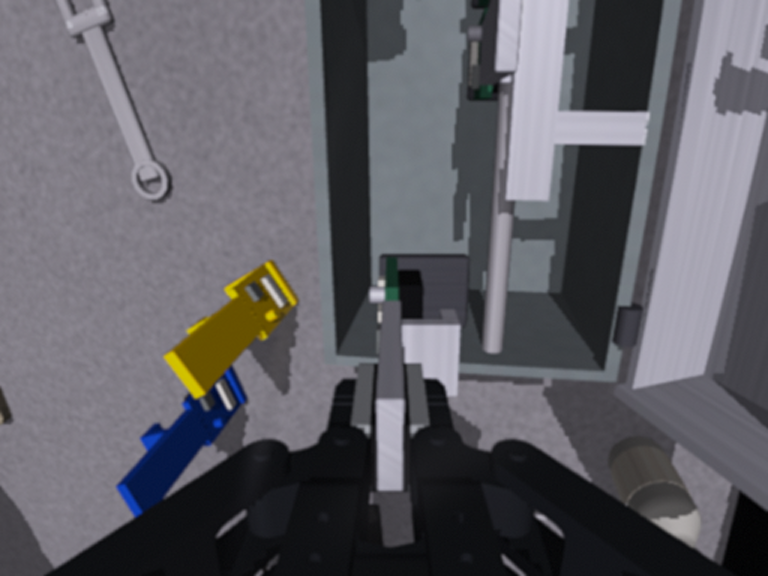

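Emit:
play_rows(increments="0.008 0 0.001 0;0.008 0 0.001 0;0.008 0 0.001 0;0.008 0 0.001 0;0.008 0 0.001 0;0.008 0 0.001 0;0.004 0 0 0;0 0 0 0;0 0 0 0")

```text
clock: 62.65
position: [0.5681, 0.0629, 0.1709]
ee_rot: [0.024, 0.753, -0.033, 0.657]
ft_force: [0.3, 0.0, -1.7]
grip_width: 0.091
```

```bash
python3 box.py;python3 railchk.py w47
```

```text
box x,y -0.024860352776936958 -0.09495842916953565 markY -0.044958429169535644 z 0.1709452460585606 f [ 0.3304  0.0314 -1.7115] x [-0.1351 -0.0084 -0.9908] yaw -0.08228126187018543 0.09052954718684672 62.65
box y dir in tool [-0.0189  0.9999 -0.0042] bx [-0.1341  0.0016  0.991 ] [ 0.4926  0.5166 -0.9028  1.5387  0.3619  1.4146 -0.5327]
pos [0.5681 0.0629 0.1709] f [-0.9689 -0.1878 -3.1846] x [-0.1351 -0.0084 -0.9908]
```

View pics/w47.png

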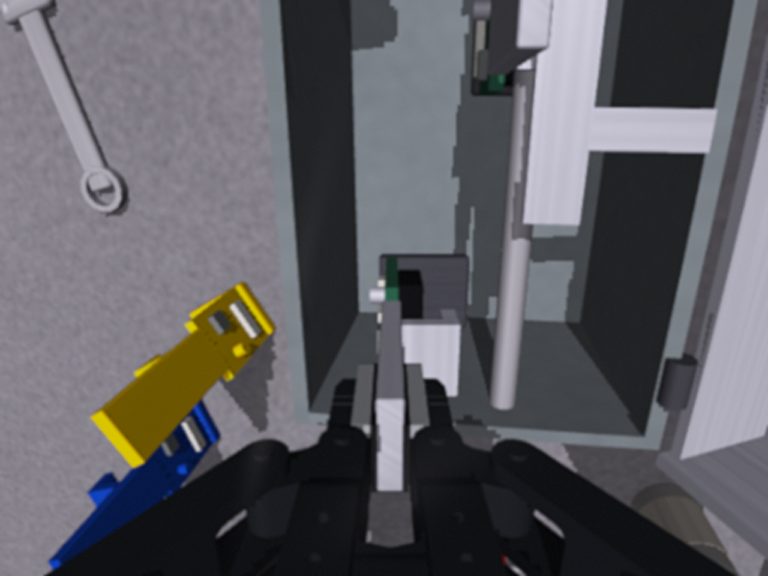

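Emit:
play_rows(increments="-0.001 0.001 0.008 0;-0.001 0 0.008 0;-0.001 0 0.008 0;-0.001 0 0.006 0;0 0 0 0;0 0 0 0")

```text
clock: 63.3
position: [0.6024, 0.0614, 0.1718]
ee_rot: [0.024, 0.752, -0.033, 0.658]
ft_force: [-0.9, 0.3, -2.1]
grip_width: 0.083
```

```bash
python3 box.py;python3 railchk.py w48
```

```text
box x,y 0.009463138546932938 -0.093780254661194 markY -0.04378025466119399 z 0.1717534812877859 f [-0.8819  0.3317 -2.1398] x [-0.1332 -0.0078 -0.9911] yaw -0.08294555196908095 0.08280005161334777 63.3
box y dir in tool [-0.0181  0.9999 -0.0048] bx [-0.1321  0.0024  0.9913] [ 0.4451  0.5828 -0.8761  1.4426  0.3986  1.4492 -0.5304]
pos [0.6024 0.0614 0.1718] f [ 0.3005  0.165  -1.572 ] x [-0.1332 -0.0078 -0.9911]
```

View pics/w48.png

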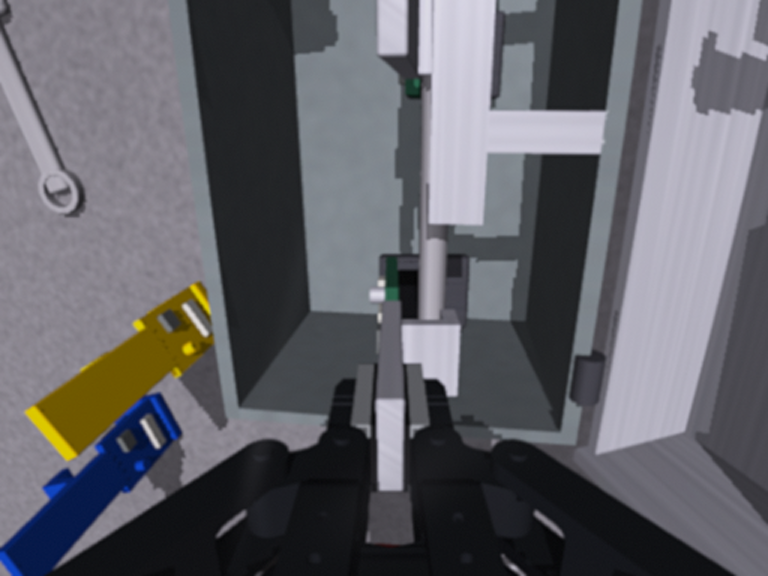

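Rail at 420–447, so about +5 mm more.

Emit:
play_rows(increments="0 0 0.003 0;0 0 0.002 0;0 0 0 0;0 0 0 0")

```text
clock: 63.75
position: [0.6073, 0.0609, 0.1712]
ee_rot: [0.024, 0.752, -0.034, 0.658]
ft_force: [-0.2, -0.5, -2.0]
grip_width: 0.086
```

Emit:
play_rows(increments="0.006 0 0 0;0.006 0 0 0;0.003 0 0 0;0 0 0 0;0 0 0 0")

```text
clock: 64.25
position: [0.6046, 0.0606, 0.1545]
ee_rot: [0.024, 0.752, -0.034, 0.658]
ft_force: [-0.9, -0.3, -2.2]
grip_width: 0.086
```

```bash
python3 box.py;python3 railchk.py w49
```

```text
box x,y 0.0116589793784209 -0.09440977823118384 markY -0.04440977823118383 z 0.15451327733845766 f [-0.9022 -0.297  -2.2443] x [-0.134  -0.0086 -0.9909] yaw -0.08271054204236489 0.08597500707484043 64.25
box y dir in tool [-0.019   0.9999 -0.0046] bx [-0.133   0.002   0.9912] [ 0.44    0.6017 -0.8677  1.4545  0.4117  1.424  -0.5354]
pos [0.6046 0.0606 0.1545] f [-0.3876 -0.1775 -2.94  ] x [-0.134  -0.0086 -0.9909]
```

View pics/w49.png

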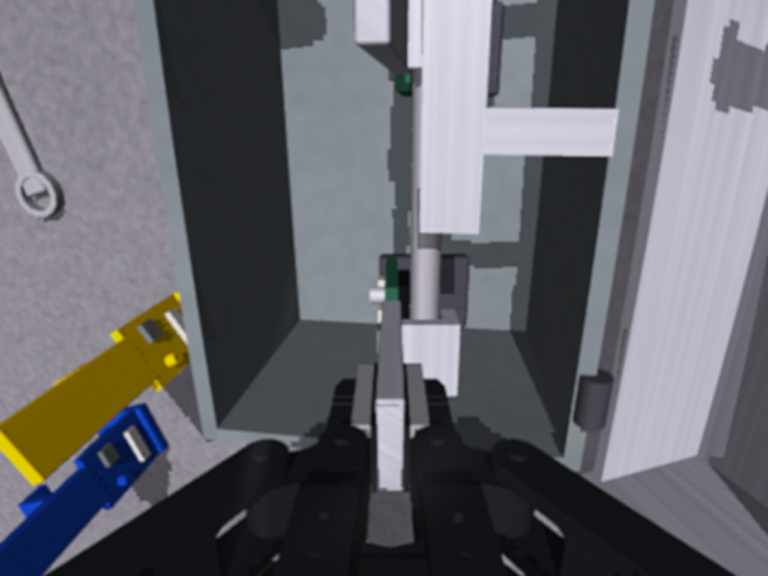

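Rail 411–440, well inside the gap. Seating.

Emit:
play_rows(increments="0.003 0 0 0;0.002 0 0 0")

```text
clock: 64.5
position: [0.6042, 0.0606, 0.1497]
ee_rot: [0.024, 0.752, -0.034, 0.658]
ft_force: [-0.0, 0.0, -1.6]
grip_width: 0.085
```

Emit:
play_rows(increments="0.003 0 0 0;0.001 0 0 0")

```text
clock: 64.7
position: [0.6046, 0.0607, 0.1489]
ee_rot: [0.024, 0.751, -0.034, 0.659]
ft_force: [-1.4, -1.5, 5.3]
grip_width: 0.086
```

Emit:
play_rows(increments="0.002 0 0 0;-0.001 0 0 0;0 0.006 0 0;0 0.01 0 0;0 0.01 0 0;0 0.01 0 0;0 0.006 0 0;0 0 0 0")

```text
clock: 65.5
position: [0.6088, 0.1073, 0.149]
ee_rot: [0.024, 0.75, -0.034, 0.66]
ft_force: [-0.5, -0.4, 0.0]
grip_width: 0.09
```

```bash
python3 box.py;python3 railchk.py w50
```

```text
box x,y 0.012285547277758269 -0.04746806274780681 markY 0.002531937252193195 z 0.14899301444552177 f [-0.469  -0.4072  0.0328] x [-0.1274 -0.0093 -0.9918] yaw -0.08248657576798515 0.08983016561977777 65.5
box y dir in tool [-0.0192  0.9999 -0.0044] bx [-0.1263  0.0019  0.992 ] [ 0.3609  0.6256 -0.8683  1.4351  0.4236  1.417  -0.6097]
pos [0.6088 0.1073 0.149 ] f [ 0.0123  0.2519 -0.0898] x [-0.1274 -0.0093 -0.9918]
```

View pics/w50.png

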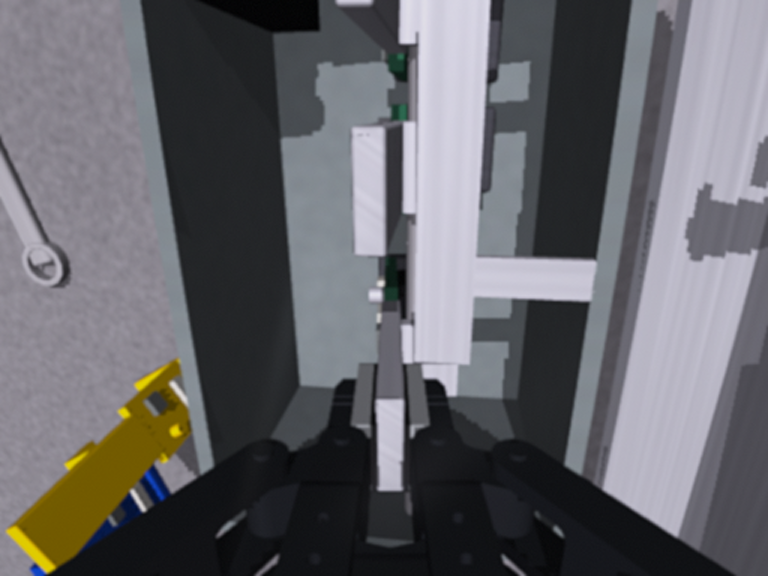

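Emit:
play_rows(increments="0 0.006 0 0;0 0.01 0 0;0 0.008 0 0;0 0.003 0 0;0 0 0 0;0 0 0 0")

```text
clock: 66.15
position: [0.6119, 0.1348, 0.1488]
ee_rot: [0.024, 0.75, -0.035, 0.66]
ft_force: [1.3, -2.4, 0.8]
grip_width: 0.087
```

```bash
python3 box.py;python3 railchk.py w51
```

```text
box x,y 0.013143281269457473 -0.019875435666972124 markY 0.03012456433302788 z 0.1488132149555868 f [ 1.2782 -2.3917  0.8369] x [-0.1266 -0.0105 -0.9919] yaw -0.08470902949243182 0.08669313737379869 66.15
box y dir in tool [-0.0203  0.9998 -0.0066] bx [-0.1254  0.004   0.9921] [ 0.3103  0.6425 -0.8665  1.4113  0.4305  1.4242 -0.6527]
pos [0.6119 0.1348 0.1488] f [ 0.0418 -1.7252  0.0483] x [-0.1266 -0.0105 -0.9919]
```

View pics/w51.png

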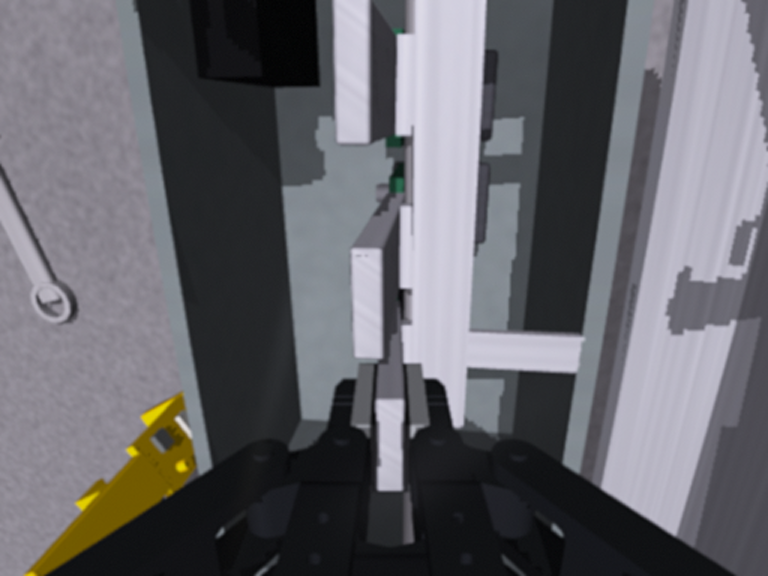

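All in place. Releasing carrier C and rising.

Emit:
play_rows(increments="0 0 0 0;0 0 0 0;0 0 0 0;0 0 0 0;-0.008 0 -0.001 0;-0.012 0 -0.001 0;-0.015 0 -0.002 0;-0.02 0 -0.002 0;-0.02 0 -0.002 0;-0.02 0 -0.002 0;-0.02 0 -0.002 0;-0.02 0 -0.002 0;-0.02 0 0 0;0 0 0 0", hand=0.2)

```text
clock: 67.6
position: [0.617, 0.1391, 0.3227]
ee_rot: [0.025, 0.748, -0.033, 0.663]
ft_force: [0.8, 0.2, 0.4]
grip_width: 0.399
```

Emit:
play_rows(increments="0 -0.02 -0.01 0;0 -0.02 -0.015 0;0 -0.02 -0.02 0;0 -0.02 -0.02 0;0 -0.02 -0.02 0;0 -0.02 -0.02 0;0 -0.01 -0.02 0;0 -0.01 -0.02 0;0 0 0 0;0 0 0 0")

```text
clock: 68.6
position: [0.4547, 0.0091, 0.3452]
ee_rot: [0.024, 0.747, -0.033, 0.663]
ft_force: [0.7, -0.6, 0.1]
grip_width: 0.397
```

```bash
python3 - <<'E'
from h import *
import pickle
for n in('top','side','wrist'):
  c=snap(n);save(c,n+'52');pickle.dump(c,open(n+'52.pkl','wb'))
goto([0,0,0])
E
```

```text
pos [0.4551 0.0097 0.3447] x [-0.1192 -0.0057 -0.9929] z [ 0.9898 -0.0797 -0.1184] yaw z -0.08037070785594014 j [ 0.8094  0.0768 -0.9614  1.581   0.0503  1.6356 -0.2336] f [ 0.4495 -0.1024 -0.0498] grip 0.396342892769963 t 68.75
tool shift [ 0.3966 -0.0402 -0.4089]
```

View pics/top52.png

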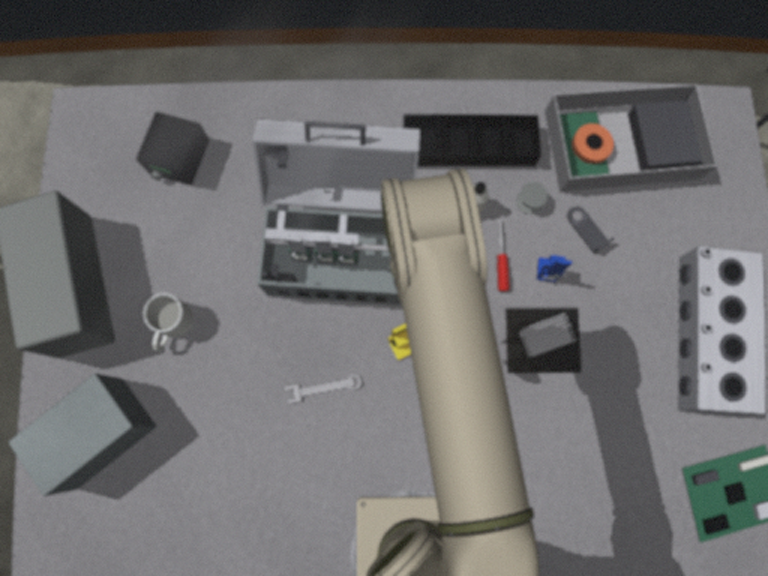

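View pics/side52.png

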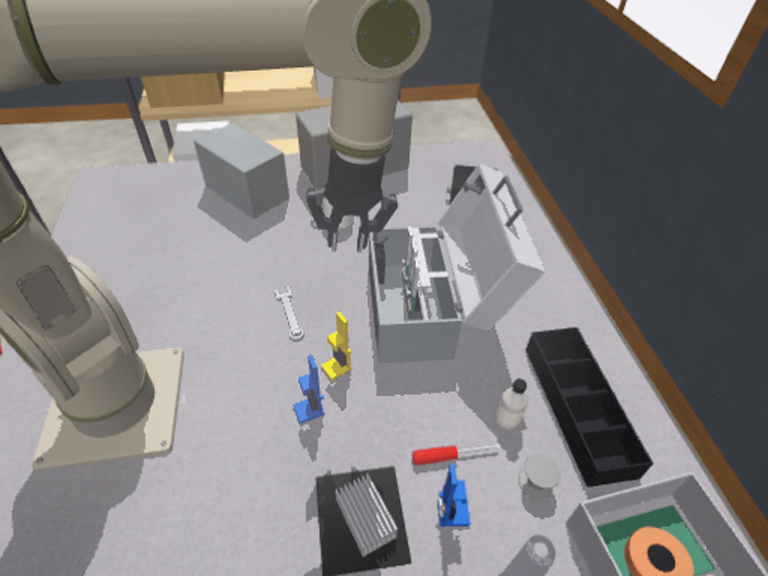

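View pics/wrist52.png

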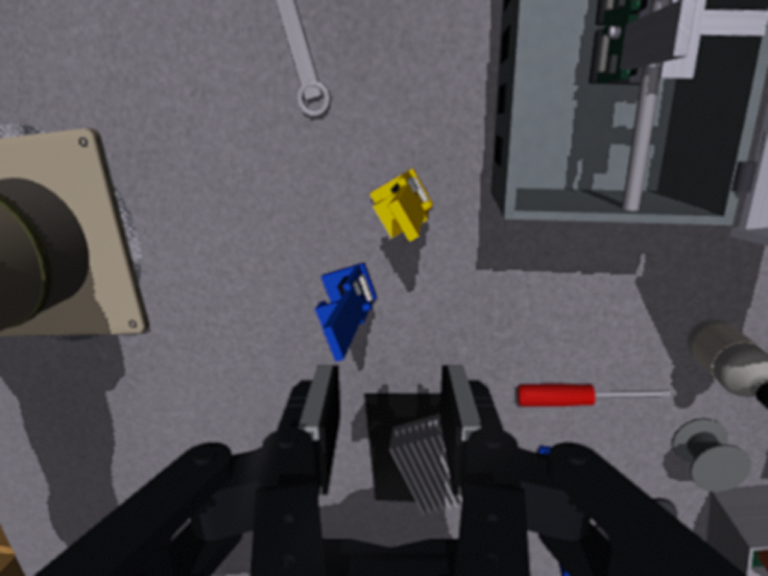

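```bash
python3 - <<'E'
from h import *
import pickle
L=lambda n:pickle.load(open(n+".pkl","rb"))
t,s=L("top52"),L("side52")
def crop(c,x0,y0,x1,y1,k,n): cv2.imwrite("pics/"+n+".png",cv2.resize(c["img"][y0:y1,x0:x1],None,fx=k,fy=k,interpolation=cv2.INTER_CUBIC))
crop(t,165,130,285,205,6.6,"t_fin"); crop(s,235,140,325,245,5.7,"s_fin"); crop(s,200,300,290,384,6,"s_mat"); crop(t,330,195,395,255,8,"t_mat")
E
```

```text
(no output)
```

View pics/t_fin.png

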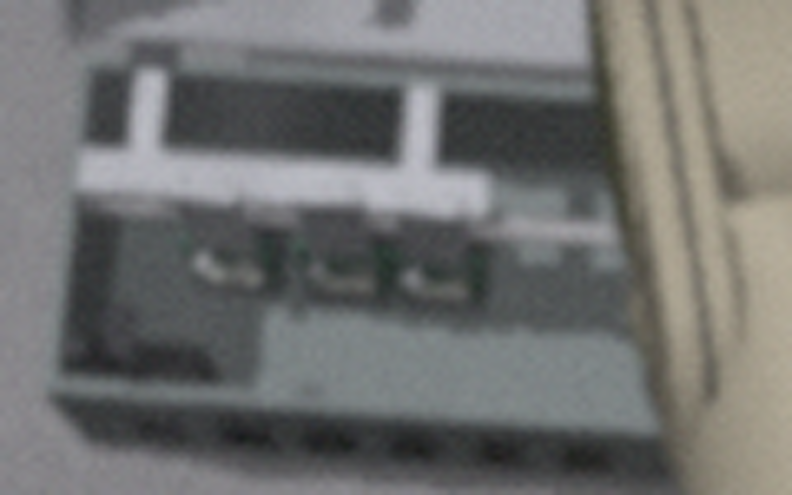

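View pics/s_fin.png

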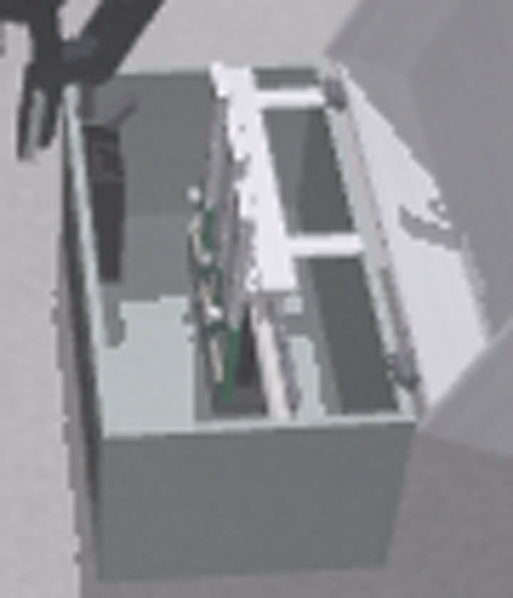

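View pics/t_mat.png

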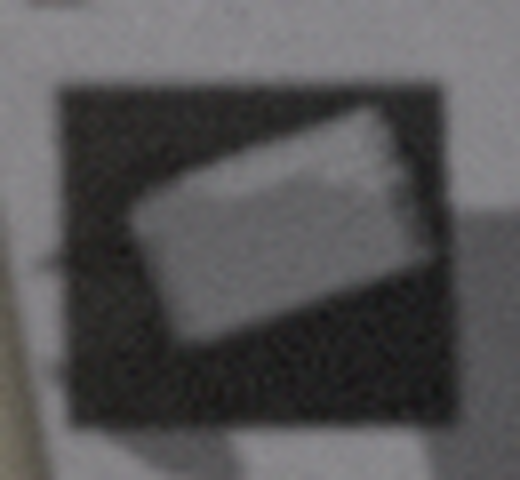

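View pics/s_mat.png

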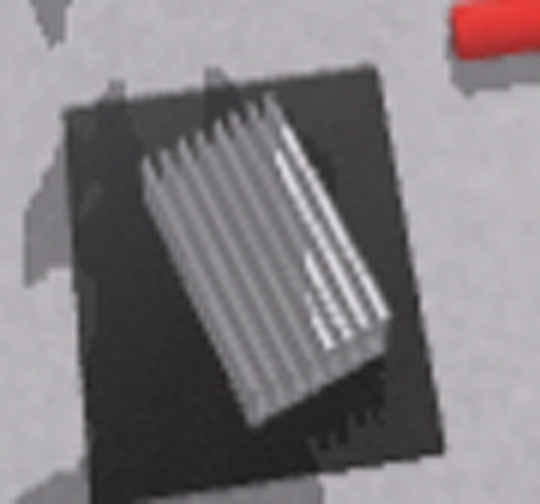

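```bash
python3 - <<'E'
from h import *
import pickle
L=lambda n:pickle.load(open(n+".pkl","rb"))
t,s,w=L("top52"),L("side52"),L("w51")
a=np.mean([onz(t,*un(p,8,330,195),.044) for p in [(130,205),(375,105),(430,255),(180,345)]],0)
b=np.mean([onz(s,*un(p,6,200,300),.044) for p in [(145,180),(272,105),(388,318),(252,422)]],0)
print("sink",a,b,np.linalg.norm(a[:2]-[.4358,-.2856]),np.linalg.norm(b[:2]-[.4358,-.2856]))
O=np.array([.6003,.1556,0]);by=np.array([.078,.997,0]);bx=np.array([.997,-.078,0])
def m(X): d=X-O; return d@bx-.019,d@by+.05
for n,p in(("foot/bd C left",(400,285)),("C right",(478,290)),("B l",(305,280)),("B r",(378,285)),("A l",(190,270)),("A r",(270,280))):
    print(n,m(onz(t,*un(p,6.6,165,130),.10)))
E
python3 - <<'E'
from h import *
c=snap('wrist'); c2=snap('wrist'); cv2.imwrite('pics/w53.png',cv2.resize(c['img'][0:150,310:512],None,fx=3.9,fy=3.9,interpolation=cv2.INTER_CUBIC))
E
```

```text
sink [ 0.4413 -0.2839  0.044 ] [ 0.4414 -0.2936  0.044 ] 0.005720397548986486 0.009745958807529652
foot/bd C left (np.float64(-0.02784463924437442), np.float64(0.04027789355646051))
C right (np.float64(-0.027659676231746914), np.float64(0.004391885867748954))
B l (np.float64(-0.028573288462490527), np.float64(0.08402968991961356))
B r (np.float64(-0.028559614671957587), np.float64(0.05035372856565024))
A l (np.float64(-0.027578503973214125), np.float64(0.13735368604501824))
A r (np.float64(-0.02970755694073604), np.float64(0.10009764851223162))
```

View pics/w53.png

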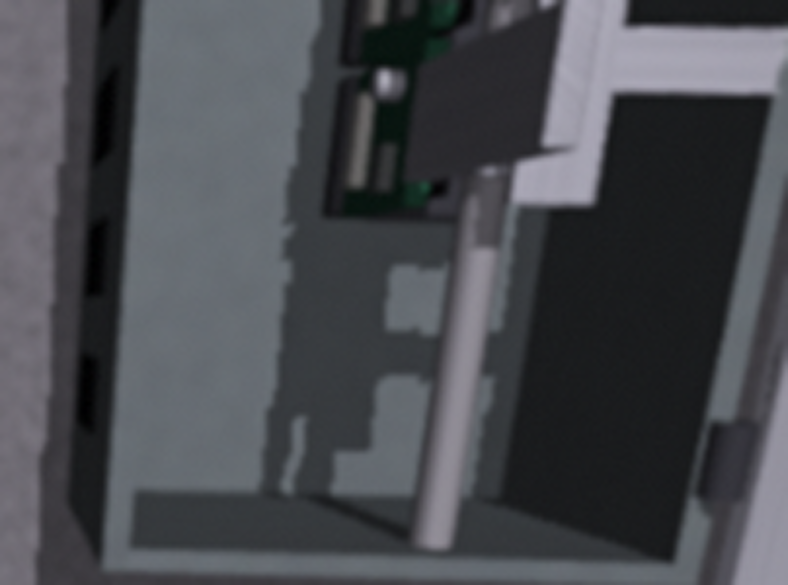

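C looks to be at only about +22 mm (needs ≥15 mm). A closer look from above.

Emit:
play_rows(increments="0 0 0.02 0;0 0 0.02 0;0 0 0.02 0;0 0 0.02 0;0 0 0.02 0;0 0 0.02 0;0 0 0.015 0;0 0 0 0;0 0 0 0")

```text
clock: 69.75
position: [0.5966, 0.0024, 0.3223]
ee_rot: [0.025, 0.75, -0.028, 0.66]
ft_force: [-0.2, -0.4, -0.1]
grip_width: 0.398
```

```bash
python3 box.py;python3 railchk.py w54
```

```text
box x,y 0.008226061837175818 -0.15304500777420685 markY -0.10304500777420685 z 0.32230968303079033 f [-0.2206 -0.3845 -0.0947] x [-0.1271  0.0001 -0.9919] yaw -0.0756937100805601 0.39823026660913646 69.75
box y dir in tool [-0.0098  1.      0.0024] bx [-0.1267 -0.0036  0.992 ] [ 0.5438  0.4786 -0.9168  1.2498  0.3351  1.7062 -0.3871]
pos [0.5966 0.0024 0.3223] f [-1.0385 -1.1836  0.9831] x [-0.1271  0.0001 -0.9919]
```

View pics/w54.png

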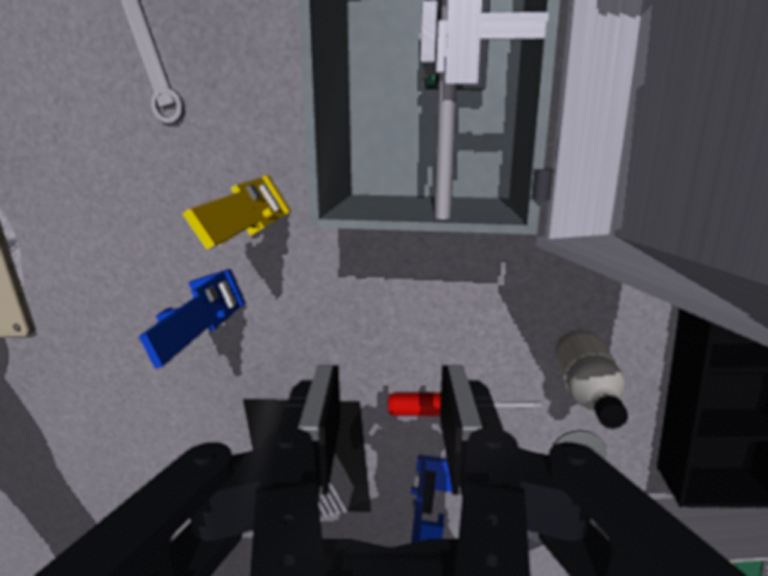

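Emit:
play_rows(increments="0 0.015 0 0;0 0.02 0 0;0 0.02 0 0;0 0.015 0 0;0 0 0 0;0 0 0 0")

```text
clock: 70.4
position: [0.5993, 0.0783, 0.3237]
ee_rot: [0.024, 0.749, -0.028, 0.661]
ft_force: [0.4, -0.8, -0.9]
grip_width: 0.401
```

```bash
python3 box.py;python3 - <<'E'
from h import *
import pickle
c=snap('wrist');pickle.dump(c,open('w55.pkl','wb'))
cv2.imwrite('pics/w55.png',cv2.resize(c['img'][0:140,190:400],None,fx=3.8,fy=3.8,interpolation=cv2.INTER_CUBIC))
E
```

```text
box x,y 0.00505660006318971 -0.07716287072402163 markY -0.027162870724021626 z 0.32371892287791126 f [ 0.3696 -0.758  -0.8835] x [-0.1247 -0.0016 -0.9922] yaw -0.07476083682197379 0.4013087960585342 70.4
box y dir in tool [-0.0113  1.      0.0033] bx [-0.1242 -0.0047  0.9923] [ 0.4199  0.4994 -0.9291  1.2259  0.3423  1.7118 -0.5129]
```

View pics/w55.png

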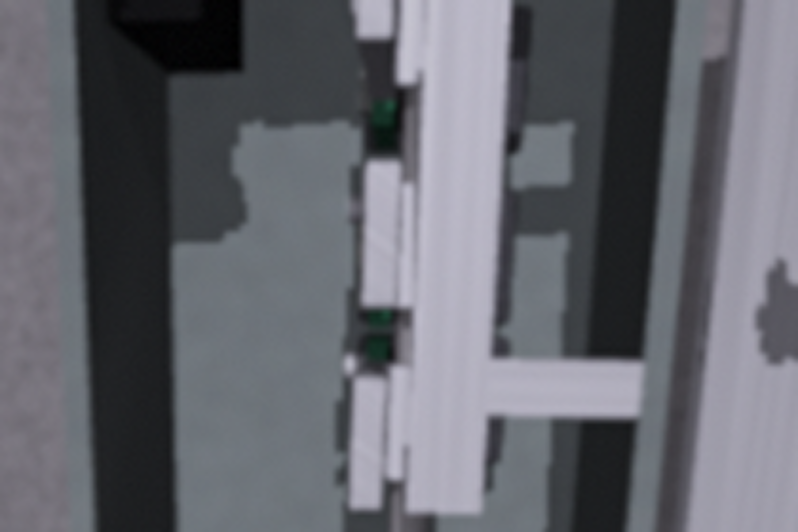

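Crop: C's hook arm from (398,367) to (395,483); keeper end at y=513.

```bash
python3 - <<'E'
from h import *
import pickle
c=pickle.load(open('w55.pkl','rb'))
O=np.array([.6003,.1556,0]);by=np.array([.078,.997,0]);bx=np.array([.997,-.078,0])
def m(p,z): d=onz(c,*un(p,3.8,190,0),z)-O; return d@bx-.019,d@by+.05
print("keeper",m((408,513),.126),m((484,513),.126))
for n,p in(("C l",(398,367)),("C r",(395,483)),("B l",(407,182)),("B r",(406,306)),("A r",(402,84))): print(n,m(p,.117))
for p in((352,375),(350,509),(382,509),(364,160),(362,306)): print("tab",m(p,.172))
E
```

```text
keeper (np.float64(-0.0008383078000540507), np.float64(0.0037774298983371465)) (np.float64(0.01948320599896834), np.float64(0.004331532405561944))
C l (np.float64(-0.005189766900795102), np.float64(0.04137898374906763))
C r (np.float64(-0.0048333273995793055), np.float64(0.010463937229096928))
B l (np.float64(-0.004589492344180188), np.float64(0.08732271242178644))
B r (np.float64(-0.003670203601719638), np.float64(0.05696891418323917))
A r (np.float64(-0.006707027532387689), np.float64(0.11022962093694272))
tab (np.float64(-0.0142959714541196), np.float64(0.042362612734785234))
tab (np.float64(-0.013964021719439054), np.float64(0.012048572003076394))
tab (np.float64(-0.006497877861692678), np.float64(0.012241502233794353))
tab (np.float64(-0.012859752634507764), np.float64(0.08715970861192023))
tab (np.float64(-0.012458643283534472), np.float64(0.05723262202094159))
```

C hangs at about +22 mm, B about +68 mm, A about +121 mm past the keeper's start. One last look at the mat before hand-in.

```bash
python3 - <<'E'
from h import *
c=snap('side');save(c,'s56')
b=np.mean([onz(c,*un(p,6,200,300),.044) for p in [(145,180),(272,105),(388,318),(252,422)]],0)
E
```

```text
(no output)
```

View pics/s56.png

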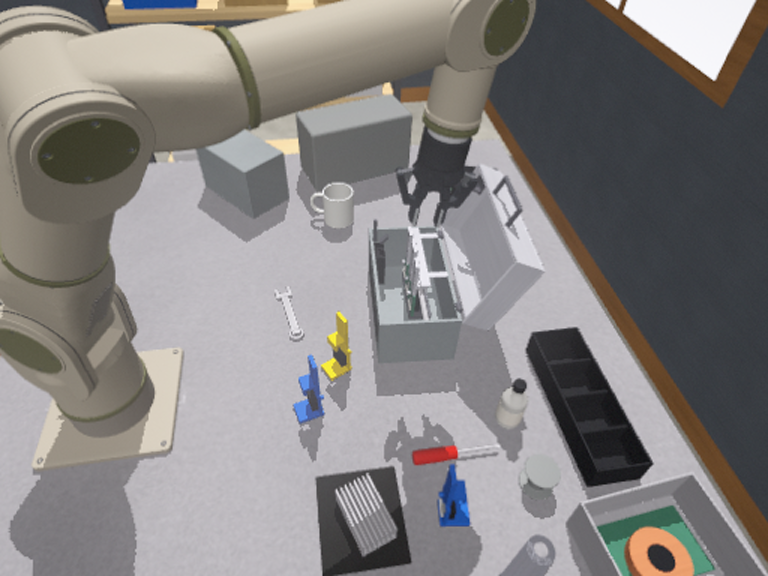

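The side view shows the heat sink on the mat at (365,515), the hatch fully back, three carriers on the rail, the bystanders in place and the gripper clear. Handing in.

```bash
python3 -c "
from workcell import workorder
print(workorder.hand_in())"
```

```text
the job is handed in; nothing more can be done
None
```

I moved the heat sink to the mat, popped the hatch and swung it fully open. I then hung all three carriers on the rail and handed the job in at about 70 s; no verdict was reported. Only three carriers were in view, so I took it that there was no fourth.

**Last checks:**
- **Heat sink:** flat on the mat, 6 mm (top view) to 10 mm (side view) from its centre.
- **Hatch:** leaning fully back; I last measured it at about 1.52 rad just before letting go.
- **Carriers:** hooks about 22, 68 and 121 mm past the start of the keeper strip. The last-hung one, at 22 mm, has the least margin over the required 15 mm.
- **Everything else:** the bystanders and the blue and yellow look-alikes looked undisturbed, and the gripper was clear of everything.

**What disagreed or went wrong:**
- **Heat sink grip:** the first grip was too shallow, so I redid it before lifting.
- **Tool tilt:** the tool tilted up to about 0.13 rad over the run and couldn't be corrected directly. I worked around it when hooking the carriers.
- **Camera and rail estimates:** the wrist camera put the keeper's start about 4 mm from my earlier estimate, so the hook distances are relative to the keeper as seen in that same picture. It put the first two tabs I checked about 2 mm off nominal across the rail, well inside the 9 mm limit.

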